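# Put the spotting station back in order after wash-down

## Robot

A 6-joint arm with a two-finger parallel gripper is mounted at the origin on the work surface. World frame = base frame: x ahead of the robot, y to its left, z up, the work surface at z = 0. Lengths are in mm, angles in rad, forces in N, time in s.
With the tool pointing down it reaches from about 275 to 825 mm from the base axis. Payload 5.2 kg.
Tool frame: the origin (TCP) lies between the finger pads; the fingertips stand arm.tip_reach ahead of it and the grasp point (between the pads) lies 8 mm behind it (arm.tip_reach is the distance from the TCP to the fingertips, in mm); z points along the fingers, x is the direction in which the jaws open and shut, and the axes are right-handed (so a half turn about z gives the same grasp; the last joint's range is limited). The gripper opens to 93 mm and grips with 3 to 60 N. Pads are 15 mm wide; open, the fingers measure 128 mm over their backs; the gripper's body (75 mm by 188 mm) begins 65 mm behind the grasp point.
Start: joints at [-1.488, 0.259, 1.535, -0, 1.348, -0.203], TCP at [155.08, -527.689, 229.653] pointing down, gripper open.
Joint ranges: [-3.14, 3.14], [-0.91, 2.08], [0.19, 2.58], [-1.22, 4.36], [0.22, 2.71], [-3.12, 3.12]. Speed limits (rad/s): [2.57, 2.57, 3.14, 3.14, 3.14, 3.14].

## Interface

Orientations are given as a 3x3 rotation matrix whose columns are the frame's x, y, z axes.
In Python, from station import status, vision, job, search_frame, outline_of, spot_point, arm gives the robot as it stands. The module is installed in compiled form; this text tells all that it offers.
- The arm moves only by the shell command python3 -m inch 'ROWS'. ROWS is JSON, a list of rows, each an object with "dp": the shift along the tool's x, y, z in mm, a list of three; "angular": the turn, a rotation vector about the tool's x, y, z in degrees, a list of three; "grip": the finger opening in mm, from 0 to 93. A call has 1 to 12 rows; each row shifts and turns the pose as measured when the row begins, along the tool's axes as they then stand; what a row does not reach is not made up. A row lasts 1/8 s, in which the tool goes at most 62.5 mm and 10.7 degrees, less where a joint would pass 70% of its speed; a pose out of reach is approached as far as the arm can. A call is refused whole if a number of a shift passes 62.5 or a number of a turn 10.7, either way. A call with a gripper value outside its range is refused whole. The fingers move at their own pace and stop on an object; the grip force is fixed at half the most. Time passes only in rows, so rows that do not move let the fingers close. It gives the time, the measured TCP pose, the force and the opening at its end, in the units of the state.
- status.get_obs(): the state, without advancing time (a new reading comes with each control period).
- vision.snapshot(name): name is "side" or "top" or "wrist"; returns the picture (400x640x3 uint8, red, green, blue); there is no depth.
- vision.calibration(name): a dict with "intrinsics" (3x3 intrinsics, pixels), "R" (3x3) and "t" (3): a world point X has camera coordinates R X + t. Camera axes: x right, y down, z forward; pixel columns grow to the right and rows downward; lengths in mm; the calibration is good to about 2 mm. A picture is of the moment at which its call begins: read the wrist's pose just before it. calibration takes no time and is no camera call; for the wrist camera it gives the pose at the moment of the call.
- job.job_done(): hands the job in, once; it reports no verdict.
Trained networks look in the newest picture that a camera, given by its name, has taken for a name from the list of things; names that differ only in an ending like _2 or _b are one class to them, and where a whole thing is asked for, a point or a joint stands for the part that bears it (a point fixed in the world has none). Each returns a list of dicts, best first, with "p" (0 to 1); they miss things now and then, are a little off and sometimes report something else, mostly with a low value. They report only what shows in the picture. A call takes as long as a camera call. They do not tell look-alikes from the thing itself.
- search_frame(camera, thing): "bbox" ([left, top, right, bottom] in pixels, round what is visible of it).
- outline_of(camera, thing): "pixels" (400x640 bool, what is visible of it) and "bbox" ([left, top, right, bottom] in pixels, round what is visible of it).
- spot_point(camera, thing): "uv" ([column, row] in pixels: a listed point, or the origin of a listed thing).
The state is a dict: "time": time; "joint_pos": joint angles; "joint_vel": joint speeds; "tau": joint torques, N m; "tcp_pos": TCP position; "tcp_rot": TCP orientation; "ft_force": force on the tool from outside, world axes, zero at the start; "moment": the same for the moment, N m; "gripper_width": finger opening in mm.
Only numpy, scipy, OpenCV 4.12 (cv2) and the standard library are available. Lean on these libraries where they do the work, as an engineer would, in place of code of your own. Each camera call takes 0.05 s, during which the arm holds its last target.

## Task

The dry cleaner's spotting station has been washed down: fit the two black tee handles fully home on the bare square valve stems, each with its bar along the slot in the stem, and then turn both valves fully shut (clockwise) with them. Hang every spotting bone and brush from the draining block by its eye on the peg rail, one to a peg. Handles, bones and brushes are of brittle plastic: hold them with a light grip, force nothing, and leave the other things on the table where they are.

Things in the scene. Friction and masses are not known exactly. Their poses are not given: they have to be found in the camera images.
- handle1: (sizes in mm) black tee handle, brittle, 50-100 g, flat on the table; bar 102 long (x), 20 wide, 14 thick; hub 34 x 34, 20 high, square 17.6 bore right through (sides along x, y). Origin: under the hub's centre, z up. Either fits either stem. Cracks if the finger force on it, added over both pads, passes 80 N (so grip with 20-30 N), or if forced on stem or manifold with over 100 N
- handle2: black tee handle, brittle, 50-100 g, flat on the table; bar 102 long (x), 20 wide, 14 thick; hub 34 x 34, 20 high, square 17.6 bore right through (sides along x, y). Origin: under the hub's centre, z up. Either fits either stem. Cracks if the finger force on it, added over both pads, passes 80 N (so grip with 20-30 N), or if forced on stem or manifold with over 100 N
- stem1 (a point): square steel stem of valve 1 (towards manifold -x); turns with it. Point: centre of the 29 mm round shoulder at its foot, 85 above the table, where the hub seats. Stem 16 square, sides along x, y, 25 tall from here, the last 6 tapering to 11. The dark slot in its top runs along x and shows the way of flow: the bar belongs along it, either way round
- valve1 (a joint): angle of stem 1, rad: 0 open (slot along the pipe), grows clockwise seen from above to a stop at 1.571, shut (slot across the pipe). Starts at 0.3 to 0.8; friction 0.06 N m, stays where left. A seated handle has about 0.1 rad of play each way, so the handle must turn that much further
- stem2 (a point): square steel stem of valve 2 (towards manifold +x); turns with it. Point: centre of the 29 mm round shoulder at its foot, 85 above the table, where the hub seats. Stem 16 square, sides along x, y, 25 tall from here, the last 6 tapering to 11. The dark slot in its top runs along x and shows the way of flow: the bar belongs along it, either way round
- valve2 (a joint): angle of stem 2, rad: 0 open (slot along the pipe), grows clockwise seen from above to a stop at 1.571, shut (slot across the pipe). Starts at 0.3 to 0.8; friction 0.06 N m, stays where left. A seated handle has about 0.1 rad of play each way, so the handle must turn that much further
- manifold: fixed steam manifold on a steel plate 290 x 85: brass pipe along x at height 45 with two ball valves 130 apart (48 thick), round bonnets (29) rising to shoulders at 85. Origin: under the plate's centre. Stands on the left or right, the drainer on the other side
- drainer: fixed grey draining block 190 x 62, 50 high, origin under its centre. Four slots along x, 45 apart, each 13 x 32 (32 along y), 40 deep, floor 10 above the table; bones and brushes stand upright in them
- bone1: white spotting bone (spatula), brittle, 150 long, 28 wide (y), 10 thick (x), 45 g, z up, alike from both faces; may be absent. Origin: under its foot's centre; the eye, a 16 hole along x, is at z = 132. Grip by the edges of the top 36. Cracks if finger force over both pads passes 80 N or if pushed on the rail with over 40 N
- bone2: white spotting bone (spatula), brittle, 150 long, 28 wide (y), 10 thick (x), 45 g, z up, alike from both faces; may be absent. Origin: under its foot's centre; the eye, a 16 hole along x, is at z = 132. Grip by the edges of the top 36. Cracks if finger force over both pads passes 80 N or if pushed on the rail with over 40 N
- brush1: spotting brush, brown handle, black bristles, brittle, 175 long, 28 wide (y), 10 thick (x), 45 g, z up, alike from both faces; may be absent. Origin: under its foot's centre; the eye, a 16 hole along x, is at z = 157. Grip by the edges of the top 36. Cracks if finger force over both pads passes 80 N or if pushed on the rail with over 40 N
- brush2: spotting brush, brown handle, black bristles, brittle, 175 long, 28 wide (y), 10 thick (x), 45 g, z up, alike from both faces; may be absent. Origin: under its foot's centre; the eye, a 16 hole along x, is at z = 157. Grip by the edges of the top 36. Cracks if finger force over both pads passes 80 N or if pushed on the rail with over 40 N
- rail: fixed wooden peg rail at the back: board 410 long (y), 18 thick, from 205 to 255 above the table, on two uprights; origin on the table under the board; pegs on its -x face, towards the robot
- peg1 (a point): peg 1 of the rail (leftmost from the robot; 90 apart): steel rod 7 thick from the board along the rail's -x, rising 12 degrees to its tip. Point: on its axis, 28 in front of the board's face, 239 above the table; the tip is 27 further out. Axes as the rail's
- peg2 (a point): peg 2 of the rail (second from left; 90 apart): steel rod 7 thick from the board along the rail's -x, rising 12 degrees to its tip. Point: on its axis, 28 in front of the board's face, 239 above the table; the tip is 27 further out. Axes as the rail's
- peg3 (a point): peg 3 of the rail (third from left; 90 apart): steel rod 7 thick from the board along the rail's -x, rising 12 degrees to its tip. Point: on its axis, 28 in front of the board's face, 239 above the table; the tip is 27 further out. Axes as the rail's
- peg4 (a point): peg 4 of the rail (rightmost; 90 apart): steel rod 7 thick from the board along the rail's -x, rising 12 degrees to its tip. Point: on its axis, 28 in front of the board's face, 239 above the table; the tip is 27 further out. Axes as the rail's
- pindish: steel pin dish, a round bowl 68 mm across and 22 mm high; bystander, origin under its centre
- spool: spool of blue thread standing upright, 48 mm across and 50 mm high; bystander, origin under its centre
- clapper: dark wooden tailor's clapper, a smooth block 50 x 90 x 32 mm; bystander, origin under its centre
- chalkbox: small cardboard box 55 x 85 x 22 mm; bystander, origin under its centre
- bottle1: white plastic bottle, 52 mm across and 150 mm high; bystander, origin under its centre
- bottle2: amber glass bottle, 56 mm across and 130 mm high; bystander, origin under its centre
- jar: glass jar with a steel lid, 64 mm across and 80 mm high; bystander, origin under its centre
Things that resemble listed ones, but are neither listed nor needed, are in the scene too. What is shaped like the handle1 but purple is not meant. Leave any green look-alike of the brush2 alone.

How it is judged:
By the outcome, as a careful person would: the job done as asked, in the order asked, and still so for the second after the job is handed in, with the robot touching nothing.
Of bone1, bone2, brush1, brush2 only 2 to 4 are there at a start; the rules pass over those that are not, and their reading is None.
At some moment in a run one of handle1, handle2 may be knocked a few centimetres aside while the robot is not near it.
It also fails if it takes over 210 s, if anything falls off the work surface, if the arm or the gripper's body presses on something with over 40 N, if the wrist force passes 120 N, or if a joint passes its speed limit or range.

## Working session

There is one attempt and no reset: what is moved stays moved. The work goes in short steps, Python scripts to look and compute and a shell command to move; the robot and the scene stay as the last step left them, time stands still between calls to the robot, and variables do not carry over. Pictures are saved under pics/ and viewed, and the job is handed in when it is done.

```bash
mkdir -p pics; ls
cat > h.py <<'E'
import numpy as np, cv2
from station import status, vision, job, search_frame, outline_of, spot_point, arm
def save(name,fn):
    im=vision.snapshot(name); cv2.imwrite('pics/'+fn,im[:,:,::-1]); return im
def px2w(cam,uv,z,cal=None):
    c=cal or vision.calibration(cam); K=np.array(c['intrinsics']);R=np.array(c['R']);t=np.array(c['t'])
    d=R.T@np.linalg.solve(K,[uv[0],uv[1],1]); o=-R.T@t
    return o+d*(z-o[2])/d[2]
def w2px(cam,X,cal=None):
    c=cal or vision.calibration(cam); p=np.array(c['intrinsics'])@(np.array(c['R'])@np.array(X,float)+np.array(c['t'])); return p[:2]/p[2]
E
python3 - <<'E'
from h import *
for n in ['top','side','wrist']:
    save(n,n+'0.png'); c=vision.calibration(n); R=np.array(c['R']); print(n,np.round(-R.T@c['t']),np.round(R[2],2),np.round(np.array(c['intrinsics'])[0,0]))
o=status.get_obs(); print(o['time'],o['tcp_rot'],arm.tip_reach)
E
```

```text
pics
top [ 317.  -16. 1596.] [ 0.13  0.01 -0.99] 490.0
side [ 433. -929.  677.] [ 0.08  0.87 -0.49] 375.0
wrist [ 223. -507.  383.] [-0.25 -0.07 -0.97] 307.0
0.15 [[ 2.81890873e-01 -9.59446464e-01 -1.36121306e-04]
 [-9.59445489e-01 -2.81890784e-01  1.39297878e-03]
 [-1.37485990e-03 -2.62067030e-04 -9.99999021e-01]] 11.0
```

View pics/top0.png

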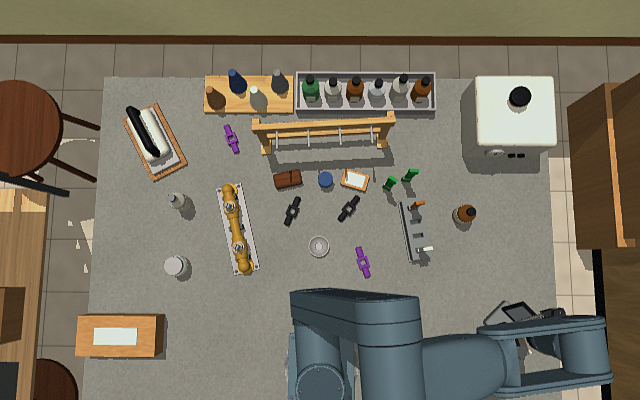

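View pics/side0.png

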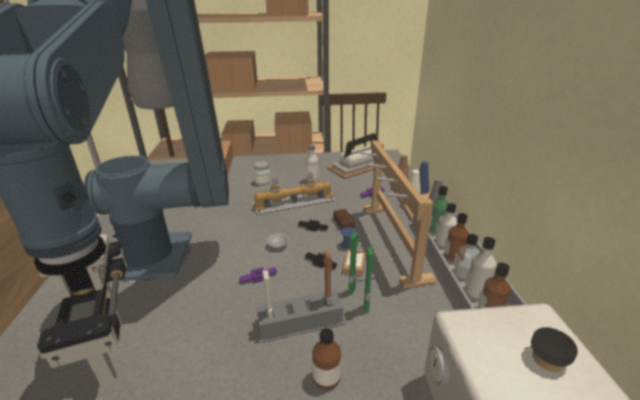

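Run:
```python
from h import *
im=save('top','top1.png')
for th in ['handle1','stem1','valve1','manifold','drainer','bone1','brush1','rail']:
  for cam in ['top','side']:
    if cam=='side' and th=='handle1': save('side','s1.png')
    try:
      for d in search_frame(cam,th)[:5]: print(cam,th,np.round(d['p'],2),np.round(d['bbox']))
    except Exception as e: print(cam,th,e)
for th in ['handle1','stem1','stem2','manifold','drainer','bone1','brush1','rail','peg1','peg2','peg3','peg4']:
  for cam in ['top','side']:
    try:
      for d in spot_point(cam,th)[:5]: print('pt',cam,th,np.round(d['p'],2),np.round(d['uv'],1))
    except Exception as e: print(cam,th,e)
print(status.get_obs()['time'])
```

```text
top handle1 0.61 [285. 198. 300. 223.]
top handle1 0.6 [343. 196. 361. 221.]
top handle1 0.5 [225. 126. 238. 154.]
side handle1 0.71 [240. 266. 276. 281.]
side handle1 0.56 [305. 252. 339. 266.]
side handle1 0.26 [361. 142. 436. 288.]
top stem1 0.39 [225. 203. 231. 212.]
side stem1 0.62 [274. 177. 277. 186.]
side stem1 0.33 [366. 141. 435. 290.]
side stem1 0.27 [257. 288. 344. 344.]
top valve1 0.56 [235. 243. 244. 251.]
top valve1 0.39 [222. 202. 229. 210.]
side valve1 0.61 [308. 174. 312. 175.]
side valve1 0.49 [270. 177. 277. 185.]
top manifold 0.83 [214. 185. 261. 277.]
top manifold 0.4 [311. 235. 330. 257.]
top drainer 0.85 [396. 198. 432. 261.]
top drainer 0.48 [317. 174. 333. 190.]
top drainer 0.17 [340. 196. 360. 221.]
side drainer 0.71 [256. 288. 344. 343.]
top bone1 0.42 [271. 170. 300. 191.]
top bone1 0.39 [421. 250. 433. 252.]
side bone1 0.54 [262. 268. 273. 321.]
top brush1 0.67 [409. 201. 423. 212.]
top brush1 0.67 [398. 166. 422. 181.]
top brush1 0.48 [384. 176. 395. 191.]
top brush1 0.29 [250. 110. 398. 153.]
side brush1 0.96 [364. 246. 372. 311.]
side brush1 0.88 [324
[... 1709 characters left out ...]
.5 198.1]
pt side peg1 0.79 [369.5 153. ]
pt top peg2 0.96 [336.  135.9]
pt top peg2 0.87 [279.6 139.9]
pt top peg2 0.67 [310.  137.6]
pt top peg2 0.15 [324. 146.]
pt side peg2 0.95 [389.3 181.2]
pt side peg2 0.93 [398.5 198.1]
pt side peg2 0.79 [369.5 153. ]
pt top peg3 0.96 [336.  135.9]
pt top peg3 0.87 [279.6 139.9]
pt top peg3 0.67 [310.  137.6]
pt top peg3 0.15 [324. 146.]
pt side peg3 0.95 [389.3 181.2]
pt side peg3 0.93 [398.5 198.1]
pt side peg3 0.79 [369.5 153. ]
pt top peg4 0.96 [336.  135.9]
pt top peg4 0.87 [279.6 139.9]
pt top peg4 0.67 [310.  137.6]
pt top peg4 0.15 [324. 146.]
pt side peg4 0.95 [389.3 181.2]
pt side peg4 0.93 [398.5 198.1]
pt side peg4 0.79 [369.5 153. ]
2.25
```

The top picture shows the handle candidates. The two black tees are at (292,211) and (348,210), and those fit. The purple tees at (232,139) and (362,262) are look-alikes. The drainer at (412,230) holds a brown brush at (417,204) and a white bone at (425,249). The green brushes at (388,184) and (410,174) are look-alikes that stand free on the table.

Run:
```python
from h import *
for n,uv,z in [('hA',(292,211),10),('hB',(348.5,209),10),('pur',(232,139),10),('pur2',(362,262),10),('stemfar',(227,206),105),('stemnear',(237,245),105),('manif',(236,229),0),('drain',(411,230),50),('brush',(417,204),180),('bone',(428,249),155),('grA',(413,171),170),('grAfoot',(405,178),0),('grB',(391,180),170),('grBfoot',(388,187),0),('p',(279.6,139.9),239),('p',(310,137.6),239),('p',(336,135.9),239),('p',(371,133),239),('railL',(253,120),255),('railR',(393,112),255),('jar',(176,266),40),('bottle',(180,203),75),('dish',(319,246),10),('spool',(326,180),40),('amber',(466,214),80)]:
    print(n,np.round(px2w('top',uv,z)))
im=cv2.imread('pics/top0.png')[100:290,170:480]; cv2.imwrite('pics/topz.png',cv2.resize(im,None,fx=2.5,fy=2.5,interpolation=cv2.INTER_CUBIC))
im=cv2.imread('pics/side0.png')[130:350,220:450]; cv2.imwrite('pics/sidez.png',cv2.resize(im,None,fx=2.6,fy=2.6,interpolation=cv2.INTER_CUBIC))
```

```text
hA [490.  96.  10.]
hB [497. -88.  10.]
pur [729. 299.  10.]
pur2 [ 326. -132.   10.]
stemfar [493. 289. 105.]
stemnear [374. 255. 105.]
manif [431. 279.   0.]
drain [ 427. -284.   50.]
brush [ 494. -280.  180.]
bone [ 365. -314.  155.]
grA [ 594. -272.  170.]
grAfoot [ 603. -275.    0.]
grB [ 566. -206.  170.]
grBfoot [ 572. -219.    0.]
p [668. 118. 239.]
p [675.  32. 239.]
p [680. -42. 239.]
p [ 689. -142.  239.]
railL [721. 193. 255.]
railR [ 746. -203.  255.]
jar [310. 457.  40.]
bottle [506. 443.  75.]
dish [377.   7.  10.]
spool [588. -14.  40.]
amber [ 476. -450.   80.]
```

View pics/topz.png

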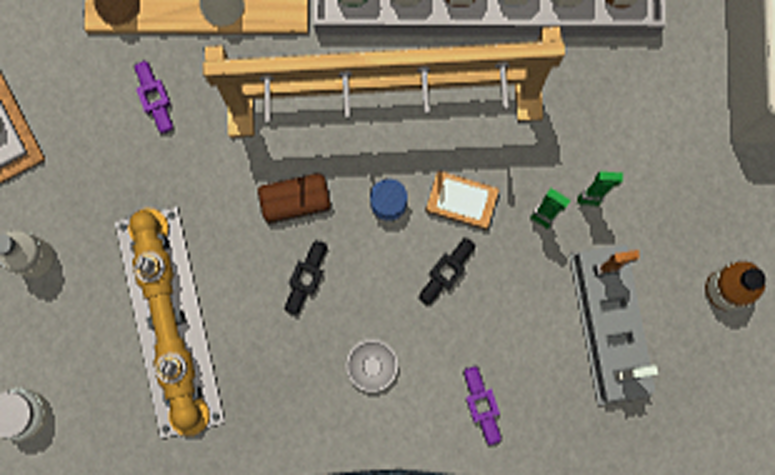

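View pics/sidez.png

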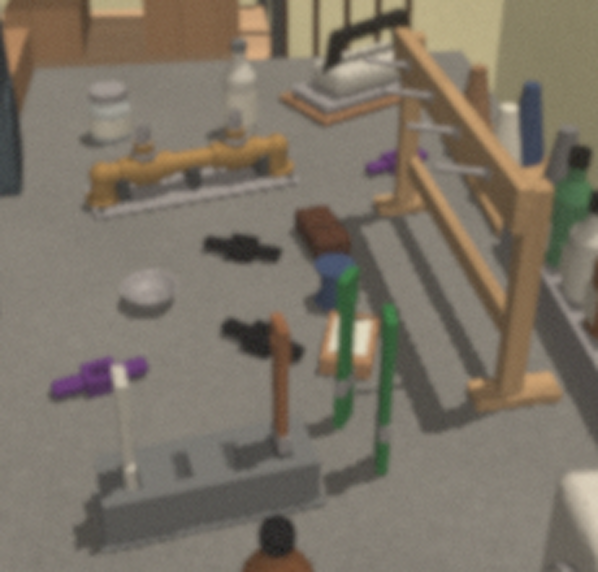

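The enlarged crops confirm it. There is one bone at the near slot and one brown brush at the far slot of the drainer. The black tees are the handles. All four pegs are free. I'll write a move planner and go look with the wrist camera.

```bash
cat >> h.py <<'E'
def plan(pos=None,phi=None):
    o=status.get_obs(); R=np.array(o['tcp_rot']); p=np.array(o['tcp_pos'])
    x=R[:,0]; cur=np.degrees(np.arctan2(x[1],x[0]))
    print('t',round(o['time'],2),'tcp',np.round(p,1),'phi',round(cur,2),'tilt',np.round(np.degrees(R[:2,2]),2),'F',np.round(o['ft_force'],1),'M',np.round(o['moment'],2),'w',round(o['gripper_width'],1),'j1,j6',np.round(o['joint_pos'],2)[[0,5]])
    if phi is not None:
        d=(phi-cur+180)%360-180
        print(' turn about tool z (deg):',round(-d,2))
    if pos is not None:
        print(' dp now :',np.round(R.T@(np.array(pos)-p),1))
        if phi is not None:
            a=np.radians(phi); T=np.array([[np.cos(a),np.sin(a),0],[np.sin(a),-np.cos(a),0],[0,0,-1]])
            print(' dp after turn :',np.round(T.T@(np.array(pos)-p),1))
E
python3 - <<'E'
from h import *
plan((430,70,300),65)
E
```

```text
t 2.25 tcp [ 155.1 -527.7  229.7] phi -73.63 tilt [-0.  0.] F [-0.5  0.1 -0. ] M [-0.04  0.01 -0.02] w 93.0 j1,j6 [-1.49 -0.2 ]
 turn about tool z (deg): -138.63
 dp now : [-495.9 -432.3  -70.3]
 dp after turn : [657.9  -3.4 -70.3]
```

```bash
python3 -m inch '[{"dp":[0,0,-50],"angular":[0,0,0],"grip":93},{"dp":[-41,-36,-2],"angular":[0,0,0],"grip":93},{"dp":[-41,-36,-2],"angular":[0,0,0],"grip":93},{"dp":[-41,-36,-2],"angular":[0,0,0],"grip":93},{"dp":[-41,-36,-2],"angular":[0,0,0],"grip":93},{"dp":[-41,-36,-2],"angular":[0,0,0],"grip":93},{"dp":[-41,-36,-2],"angular":[0,0,0],"grip":93},{"dp":[-41,-36,-2],"angular":[0,0,0],"grip":93},{"dp":[-41,-36,-2],"angular":[0,0,0],"grip":93},{"dp":[-41,-36,-2],"angular":[0,0,0],"grip":93},{"dp":[-41,-36,-2],"angular":[0,0,0],"grip":93},{"dp":[-41,-36,-2],"angular":[0,0,0],"grip":93}]'; python3 -m inch '[{"dp":[0,0,0],"angular":[0,0,-10.5],"grip":93},{"dp":[0,0,0],"angular":[0,0,-10.5],"grip":93},{"dp":[0,0,0],"angular":[0,0,-10.5],"grip":93},{"dp":[0,0,0],"angular":[0,0,-10.5],"grip":93},{"dp":[0,0,0],"angular":[0,0,-10.5],"grip":93},{"dp":[0,0,0],"angular":[0,0,-10.5],"grip":93},{"dp":[0,0,0],"angular":[0,0,-10.5],"grip":93},{"dp":[0,0,0],"angular":[0,0,-10.5],"grip":93},{"dp":[0,0,0],"angular":[0,0,-10.5],"grip":93},{"dp":[0,0,0],"angular":[0,0,-10.5],"grip":93},{"dp":[0,0,0],"angular":[0,0,-10.5],"grip":93},{"dp":[0,0,0],"angular":[0,0,-10.5],"grip":93}]'
python3 - <<'E'
from h import *
plan((430,70,300),65); save('wrist','w1.png')
E
```

```text
time: 3.75
tcp_pos: [415.0, 28.7, 305.4]
tcp_rot: [[0.273, -0.962, 0.009], [-0.962, -0.273, -0.005], [0.007, -0.007, -1.0]]
ft_force: [0.4, -1.7, 0.9]
gripper_width: 93.0
time: 5.25
tcp_pos: [415.4, 34.7, 306.4]
tcp_rot: [[0.576, 0.818, 0.012], [0.818, -0.576, -0.004], [0.003, 0.012, -1.0]]
ft_force: [0.2, -0.3, 0.2]
gripper_width: 92.8
t 5.25 tcp [415.4  34.7 306.4] phi 54.86 tilt [ 0.66 -0.24] F [ 0.2 -0.3  0.2] M [ 0.02 -0.16  0.04] w 92.8 j1,j6 [-0.18 -1.14]
 turn about tool z (deg): -10.14
 dp now : [37.2 -8.4  6.4]
 dp after turn : [38.1 -1.7  6.4]
```

View pics/w1.png

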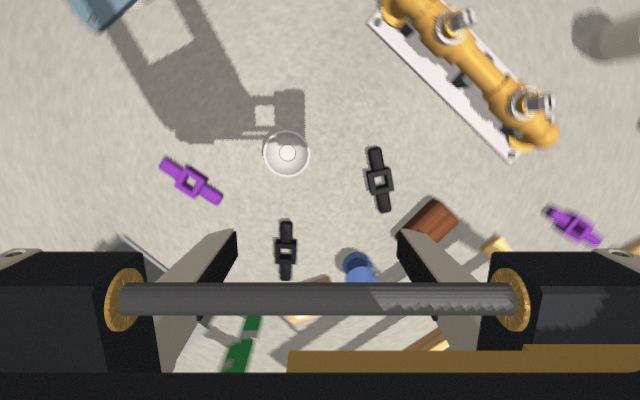

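```bash
cat >> h.py <<'E'
def handles(cam='wrist'):
    c=vision.calibration(cam); im=vision.snapshot(cam)
    out=[]
    for d in outline_of(cam,'handle1'):
        m=d['pixels']; col=im[m].mean(0)
        # rim of the top: use the mask as at mean height ~10
        ys,xs=np.nonzero(m); 
        P=np.array([px2w(cam,(u,v),10,c)[:2] for u,v in zip(xs,ys)])
        r=cv2.minAreaRect(P.astype(np.float32))
        ce=P.mean(0); w,v=np.linalg.eigh(np.cov((P-ce).T)); a=v[:,1]; ang=np.degrees(np.arctan2(a[1],a[0]))
        print('p',round(d['p'],2),'bbox',np.round(d['bbox']),'rgb',np.round(col),'mean',np.round(ce,1),'rectc',np.round(r[0],1),np.round(r[1],1),'ang',round((ang+90)%180-90,1))
    return im
E
python3 - <<'E'
from h import *
im=handles(); cv2.imwrite('pics/w2.png',cv2.resize(im[130:300,240:430,::-1],None,fx=4,fy=3.5,interpolation=cv2.INTER_CUBIC))
big=cv2.resize(im[0:200,350:600,::-1],None,fx=3,fy=3,interpolation=cv2.INTER_CUBIC); cv2.imwrite('pics/w2b.png',big)
for th in ['stem1']:
  for d in spot_point('wrist',th): print(d, px2w('wrist',d['uv'],85))
E
```

```text
p 0.85 bbox [545. 211. 600. 250.] rgb [133.  73. 155.] mean [728.6 305. ] rectc [728.5 304.8] [108.1  37. ] ang 23.6
p 0.76 bbox [153. 153. 222. 202.] rgb [142.  72. 168.] mean [ 325.2 -130.9] rectc [ 325.9 -130.8] [102.6  41.1] ang 18.8
p 0.64 bbox [367. 151. 394. 215.] rgb [58. 57. 57.] mean [490.   98.7] rectc [490.2  98.3] [ 37.7 102. ] ang -22.0
p 0.57 bbox [271. 221. 294. 282.] rgb [47. 46. 47.] mean [498.  -84.7] rectc [498.8 -85.4] [ 35.3 103.2] ang -37.8
{'uv': [459.8, 24.4], 'p': 0.87} [371.88698319 260.6448624   85.        ]
{'uv': [530.9, 108.3], 'p': 0.77} [498.55412694 285.97815661  85.        ]
{'uv': [465.6, 74.7], 'p': 0.64} [421.23418859 241.24729637  85.        ]
```

View pics/w2b.png

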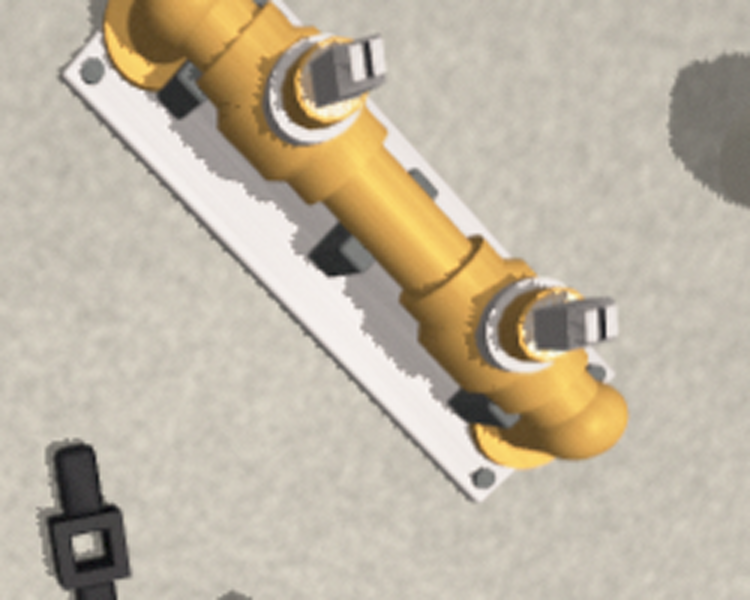

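View pics/w2.png

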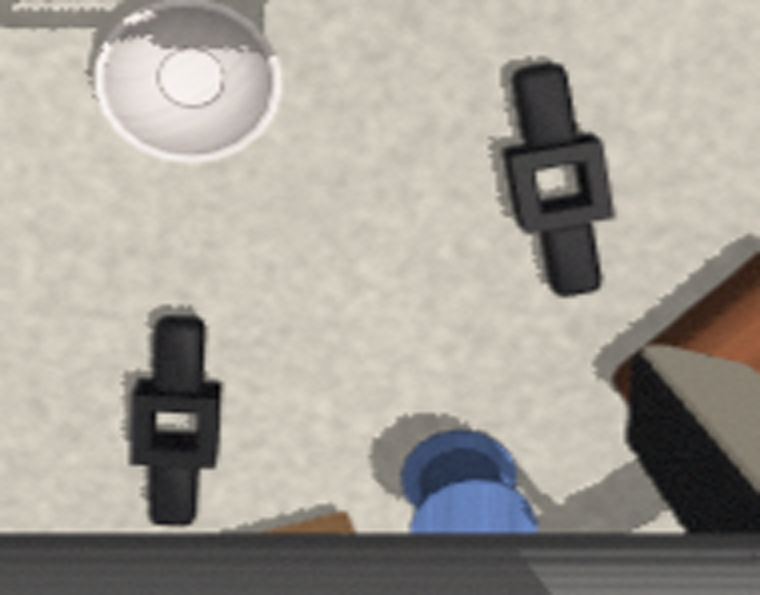

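Run:
```python
from h import *
plan((485,252,290),65)
```

```text
t 5.45 tcp [415.4  34.7 306.4] phi 54.27 tilt [ 0.66 -0.24] F [0.5 0.4 1.1] M [ 0.04 -0.2  -0.01] w 93.0 j1,j6 [-0.18 -1.13]
 turn about tool z (deg): -10.73
 dp now : [216.9 -70.6  16.3]
 dp after turn : [226.3 -28.8  16.4]
```

```bash
python3 -m inch '[{"dp":[0,0,0],"angular":[0,0,-10.6],"grip":93},{"dp":[56.5,-7,4],"angular":[0,0,0],"grip":93},{"dp":[56.5,-7,4],"angular":[0,0,0],"grip":93},{"dp":[56.5,-7,4],"angular":[0,0,0],"grip":93},{"dp":[56.5,-7,4],"angular":[0,0,0],"grip":93},{"dp":[0,0,0],"angular":[0,0,0],"grip":93},{"dp":[0,0,0],"angular":[0,0,0],"grip":93}]'
python3 - <<'E'
from h import *
plan((485,252,290),65)
im=save('wrist','w3.png')
for d in spot_point('wrist','stem1'): print(d, px2w('wrist',d['uv'],85))
for d in spot_point('wrist','manifold'): print(d, px2w('wrist',d['uv'],0))
E
```

```text
time: 6.32
tcp_pos: [490.7, 255.0, 289.4]
tcp_rot: [[0.445, 0.896, 0.013], [0.896, -0.445, -0.006], [0.0, 0.015, -1.0]]
ft_force: [-0.4, -0.3, 0.3]
gripper_width: 93.1
t 6.33 tcp [490.7 255.  289.4] phi 63.6 tilt [ 0.77 -0.37] F [-0.4 -0.3  0.3] M [ 0.05 -0.15 -0.01] w 93.1 j1,j6 [ 0.28 -0.82]
 turn about tool z (deg): -1.4
 dp now : [-5.3 -3.8 -0.7]
 dp after turn : [-5.2 -3.9 -0.6]
{'uv': [270.6, 77.4], 'p': 0.84} [370.21418664 259.25240289  85.        ]
{'uv': [341.3, 168.9], 'p': 0.71} [495.61219286 285.40084584  85.        ]
{'uv': [311.7, 121.7], 'p': 0.89} [433.75073367 275.94570105   0.        ]
```

View pics/w3.png

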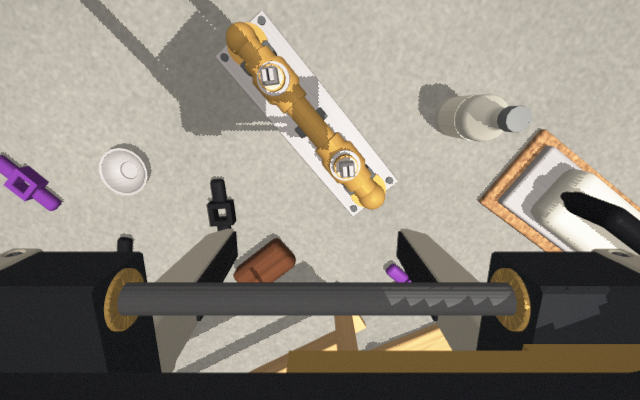

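```bash
python3 - <<'E'
from h import *
im=cv2.imread('pics/w3.png')
a=cv2.resize(im[50:110,240:310],None,fx=8,fy=8,interpolation=cv2.INTER_CUBIC);b=cv2.resize(im[140:200,310:380],None,fx=8,fy=8,interpolation=cv2.INTER_CUBIC)
# project hypothetical model
cv2.imwrite('pics/w3z.png',np.vstack([a,b])[:, :][:600] if 0 else cv2.resize(np.hstack([a,b]),(798,342)))
E
cat >> h.py <<'E'
def level():
    o=status.get_obs(); R=np.array(o['tcp_rot']); 
    # rotate tool z to world -z : rotvec in tool frame
    g=R.T@np.array([0,0,-1.]); v=np.cross([0,0,1.],g); print(' level angular:',np.round(np.degrees(v),2))
E
python3 -c "
from h import *
level()"
```

```text
level angular: [ 0.89 -0.06  0.  ]
```

View pics/w3z.png

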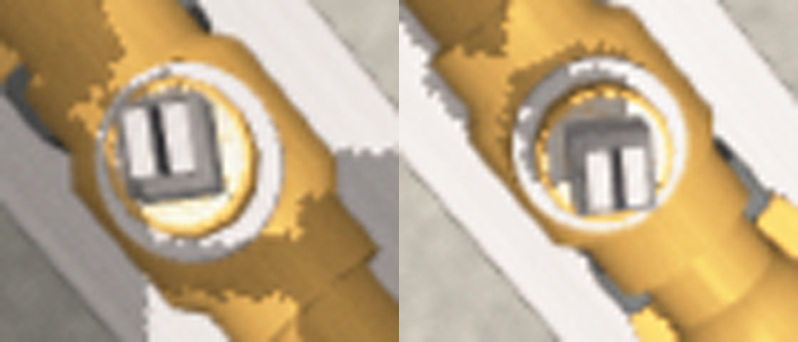

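Run:
```python
from h import *
for n,a,b,c in [('near',(266.7,68.4),(268.9,81.2),(268.1,74.7)),('far',(347.4,166),(348.1,177.4),(348.2,171.6))]:
    A,B,C=[px2w('wrist',q,110)[:2] for q in (a,b,c)]
    d=B-A; print(n,np.round(C,1),np.linalg.norm(d),np.degrees(np.arctan2(d[1],d[0])))
# image edges: shoulder ring centre
for q in [(240+188/5.7,50+160/5.7),(310+(600-399)/5.7,140+146/5.7)]: print(px2w('wrist',q,85))
handles()
```

```text
near [370.9 260. ] 12.194261678703466 -18.356128540642597
far [497.  290.9] 12.745080469166462 -21.368357674962432
[372.13690068 261.04515422  85.        ]
[494.40245662 291.01352736  85.        ]
p 0.87 bbox [  0. 154.  62. 212.] rgb [117.  59. 140.] mean [ 328.9 -129.6] rectc [ 330.8 -128. ] [92.5 53.2] ang 19.6
p 0.63 bbox [118. 236. 132. 250.] rgb [34. 33. 35.] mean [469.8 -60.7] rectc [469.6 -60.8] [21.2 24.5] ang -72.3
p 0.61 bbox [205. 179. 238. 230.] rgb [42. 42. 43.] mean [481.5 101.8] rectc [479.  102.3] [41.5 79.1] ang -23.9
p 0.49 bbox [387. 264. 408. 283.] rgb [136.  74. 158.] mean [700.4 293.1] rectc [701.8 293.3] [43.7 22.8] ang 21.6
```

Run:
```python
from h import *
plan((513,89,140),67)
```

```text
t 6.58 tcp [491.  254.1 290.2] phi 63.54 tilt [ 0.85 -0.33] F [-0.8  0.3  0.3] M [ 0.02 -0.18  0.09] w 92.9 j1,j6 [ 0.28 -0.83]
 turn about tool z (deg): -3.46
 dp now : [-138.3   90.8  151.4]
 dp after turn : [-143.4   84.7  150.2]
```

```bash
python3 -m inch '[{"dp":[0,0,0],"angular":[0.9,0,-3.5],"grip":93},{"dp":[-36,21,37],"angular":[0,0,0],"grip":93},{"dp":[-36,21,37],"angular":[0,0,0],"grip":93},{"dp":[-36,21,37],"angular":[0,0,0],"grip":93},{"dp":[-36,21,37],"angular":[0,0,0],"grip":93},{"dp":[0,0,0],"angular":[0,0,0],"grip":93},{"dp":[0,0,0],"angular":[0,0,0],"grip":93}]'
python3 - <<'E'
from h import *
plan((490,98.5,15),67); level()
im=save('wrist','w4.png')
handles()
E
```

```text
time: 7.45
tcp_pos: [514.8, 80.0, 143.5]
tcp_rot: [[0.397, 0.918, 0.012], [0.918, -0.397, 0.003], [0.008, 0.009, -1.0]]
ft_force: [0.1, 0.3, 0.6]
gripper_width: 93.1
t 7.45 tcp [514.8  80.  143.5] phi 66.59 tilt [0.67 0.18] F [0.1 0.3 0.6] M [ 0.01 -0.18 -0.02] w 93.1 j1,j6 [-0.06 -1.23]
 turn about tool z (deg): -0.41
 dp now : [  6.1 -31.3 128.2]
 dp after turn : [  7.3 -30.  128.5]
 level angular: [ 0.54 -0.44  0.  ]
p 0.96 bbox [304. 107. 341. 215.] rgb [41. 40. 42.] mean [488.1  99.5] rectc [490.1  98.8] [ 34.9 101.4] ang -22.9
p 0.89 bbox [  0.  66.  68. 147.] rgb [124.  63. 148.] mean [ 340.4 -123.2] rectc [ 342.7 -119.3] [66.  50.3] ang 7.4
p 0.55 bbox [137. 193. 183. 282.] rgb [44. 43. 45.] mean [494.8 -81.3] rectc [496.4 -83.8] [43.8 97.8] ang -39.1
```

View pics/w4.png

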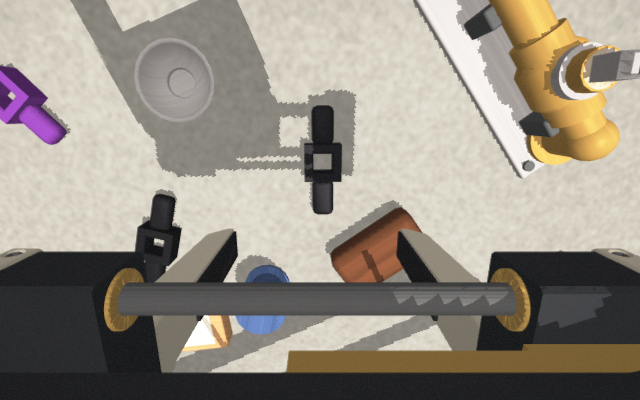

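```bash
python3 -m inch '[{"dp":[0,0,0],"angular":[0.5,-0.4,-0.5],"grip":93},{"dp":[7,-30.5,40],"angular":[0,0,0],"grip":70},{"dp":[0,0,50],"angular":[0,0,0],"grip":70},{"dp":[0,0,0],"angular":[0,0,0],"grip":70},{"dp":[0,0,0],"angular":[0,0,0],"grip":70}]'
python3 - <<'E'
from h import *
plan((490,98.8,15.5),67); level()
im=save('wrist','w5.png')
E
```

```text
time: 8.22
tcp_pos: [493.9, 103.3, 57.6]
tcp_rot: [[0.38, 0.925, 0.012], [0.925, -0.38, -0.0], [0.004, 0.011, -1.0]]
ft_force: [0.1, -0.1, 0.4]
gripper_width: 69.8
t 8.22 tcp [493.9 103.3  57.6] phi 67.66 tilt [ 0.67 -0.02] F [ 0.1 -0.1  0.4] M [ 0.04 -0.11 -0.03] w 69.8 j1,j6 [-0.02 -1.2 ]
 turn about tool z (deg): 0.66
 dp now : [-5.8 -2.3 42. ]
 dp after turn : [-5.7 -1.8 42.1]
 level angular: [ 0.63 -0.24  0.  ]
```

View pics/w5.png

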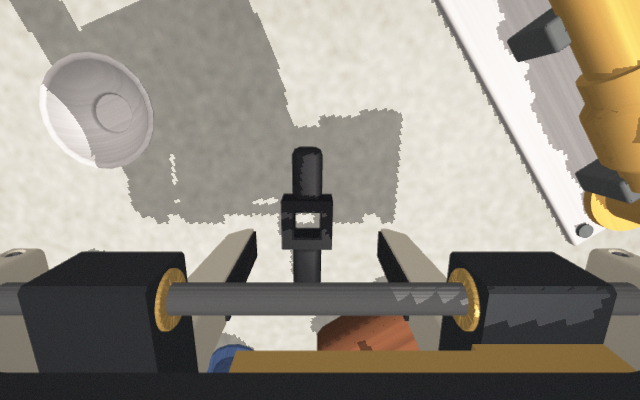

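```bash
python3 -m inch '[{"dp":[0,0,0],"angular":[0.6,-0.2,0],"grip":70},{"dp":[-5.7,-2.3,26],"angular":[0,0,0],"grip":70},{"dp":[0,0,12],"angular":[0,0,0],"grip":70},{"dp":[0,0,0],"angular":[0,0,0],"grip":70}]'
python3 - <<'E'
from h import *
plan((490,98.8,15),67); level()
im=save('wrist','w6.png')
E
```

```text
time: 8.78
tcp_pos: [495.0, 98.5, 24.3]
tcp_rot: [[0.381, 0.925, 0.011], [0.925, -0.381, 0.0], [0.004, 0.01, -1.0]]
ft_force: [0.2, -0.4, -0.6]
gripper_width: 70.0
t 8.78 tcp [495.   98.5  24.3] phi 67.62 tilt [0.6  0.02] F [ 0.2 -0.4 -0.6] M [-0.01 -0.12 -0.03] w 70.0 j1,j6 [-0.03 -1.21]
 turn about tool z (deg): 0.62
 dp now : [-1.7 -4.8  9.3]
 dp after turn : [-1.7 -4.7  9.3]
 level angular: [ 0.55 -0.25  0.  ]
```

View pics/w6.png

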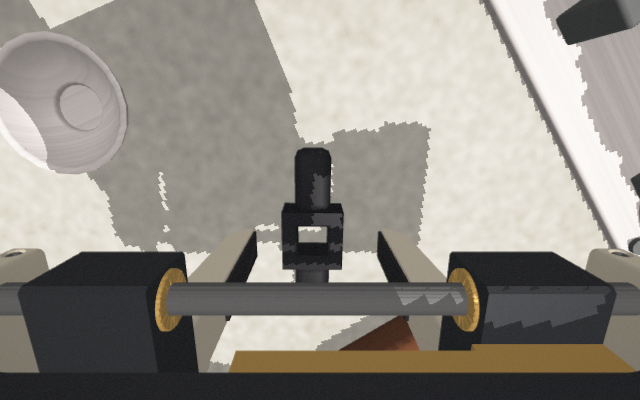

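```bash
python3 -m inch '[{"dp":[-1.7,-5.5,5],"angular":[0.5,-0.2,0.6],"grip":70},{"dp":[0,0,4],"angular":[0,0,0],"grip":70},{"dp":[0,0,0],"angular":[0,0,0],"grip":70}]'
python3 - <<'E'
from h import *
plan((490,98.8,15),67); level()
E
```

```text
time: 9.2
tcp_pos: [490.3, 99.3, 16.5]
tcp_rot: [[0.391, 0.92, 0.004], [0.92, -0.391, 0.001], [0.002, 0.003, -1.0]]
ft_force: [-0.2, 0.1, -0.9]
gripper_width: 69.9
t 9.2 tcp [490.3  99.3  16.5] phi 66.99 tilt [0.2  0.03] F [-0.2  0.1 -0.9] M [ 0.01 -0.12  0.01] w 69.9 j1,j6 [-0.02 -1.19]
 turn about tool z (deg): -0.01
 dp now : [-0.6 -0.1  1.5]
 dp after turn : [-0.5 -0.1  1.5]
 level angular: [ 0.17 -0.11  0.  ]
```

```bash
python3 -m inch '[{"dp":[0,0,1.5],"angular":[0,0,0],"grip":45},{"dp":[0,0,0],"angular":[0,0,0],"grip":30},{"dp":[0,0,0],"angular":[0,0,0],"grip":28},{"dp":[0,0,0],"angular":[0,0,0],"grip":28},{"dp":[0,0,0],"angular":[0,0,0],"grip":28},{"dp":[0,0,-30],"angular":[0,0,0],"grip":28},{"dp":[0,0,0],"angular":[0,0,0],"grip":28}]'
python3 - <<'E'
from h import *
plan((490,98.8,15),67); level()
im=save('wrist','w7.png')
E
```

```text
time: 10.07
tcp_pos: [490.2, 99.2, 45.3]
tcp_rot: [[0.391, 0.92, 0.003], [0.92, -0.391, 0.001], [0.002, 0.002, -1.0]]
ft_force: [-0.1, -0.0, -1.4]
gripper_width: 33.6
t 10.07 tcp [490.2  99.2  45.3] phi 66.99 tilt [0.17 0.03] F [-0.1 -0.  -1.4] M [-0.02 -0.13  0.01] w 33.6 j1,j6 [-0.02 -1.19]
 turn about tool z (deg): -0.01
 dp now : [-0.5 -0.  30.3]
 dp after turn : [-0.5  0.  30.3]
 level angular: [ 0.14 -0.09  0.  ]
```

View pics/w7.png

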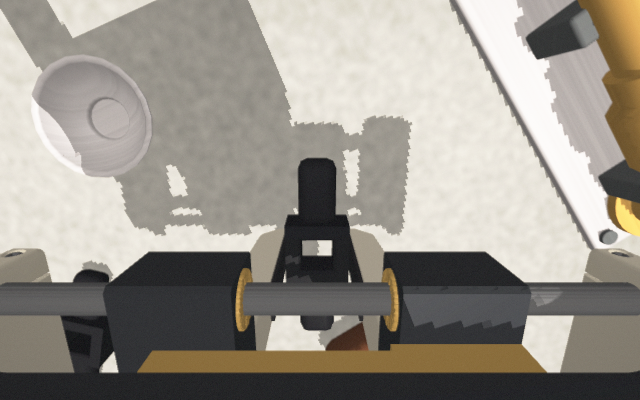

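```bash
cat >> h.py <<'E'
def hubbox(fn, half_x=17, half_y=17, yoff=0, ztop=-5):
    """draw predicted hub top square + bore in the wrist image at tool offset yoff; returns crop"""
    o=status.get_obs(); R=np.array(o['tcp_rot']); p=np.array(o['tcp_pos']); c=vision.calibration('wrist'); im=vision.snapshot('wrist')[:,:,::-1].copy()
    S=6; cr=cv2.resize(im[190:290,255:385],None,fx=S,fy=S,interpolation=cv2.INTER_CUBIC); 
    for h,col in ((17,(0,0,255)),(8.8,(0,255,0))):
        q=[w2px('wrist',R@np.array([sx*h,sy*h+yoff,ztop])+p,c) for sx,sy in ((-1,-1),(1,-1),(1,1),(-1,1))]
        print(np.round(q,1).tolist())
        cv2.polylines(cr,[np.int32((np.array(q)-[255,190]+0.5)*S)],True,col,1)
    cv2.imwrite('pics/'+fn,cr)
E
python3 -c "
from h import *
hubbox('hub1.png')"
```

```text
[[282.0, 226.1], [348.1, 226.2], [346.4, 285.3], [283.8, 285.2]]
[[298.2, 241.0], [332.0, 241.0], [331.5, 271.6], [298.7, 271.6]]
```

View pics/hub1.png

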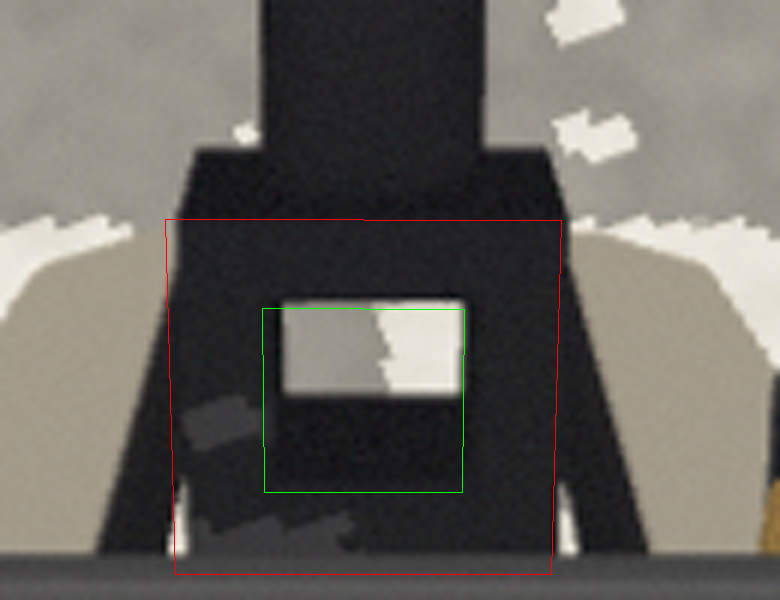

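Run:
```python
from h import *
plan((509,243,170),68.6)
```

```text
t 10.18 tcp [488.1  99.2  43.3] phi 66.98 tilt [-0.09  0.03] F [-1.  -1.1 -0.2] M [ 0.07 -0.15  0.02] w 34.0 j1,j6 [-0.02 -1.19]
 turn about tool z (deg): -1.62
 dp now : [ 140.5  -37.2 -126.7]
 dp after turn : [ 141.5  -33.  -126.7]
```

```bash
python3 -m inch '[{"dp":[0,0,-55],"angular":[0,0,-1.6],"grip":28},{"dp":[0,0,-55],"angular":[0,0,0],"grip":28},{"dp":[38,-9,-6],"angular":[0,0,0],"grip":28},{"dp":[38,-9,-6],"angular":[0,0,0],"grip":28},{"dp":[38,-9,-3],"angular":[0,0,0],"grip":28},{"dp":[27,-6,0],"angular":[0,0,0],"grip":28},{"dp":[0,0,0],"angular":[0,0,0],"grip":28},{"dp":[0,0,0],"angular":[0,0,0],"grip":28}]'
python3 - <<'E'
from h import *
plan((509,243,170),68.6); level()
im=save('wrist','w8.png')
E
```

```text
time: 11.18
tcp_pos: [505.5, 244.8, 162.3]
tcp_rot: [[0.366, 0.93, -0.017], [0.93, -0.366, -0.001], [-0.007, -0.016, -1.0]]
ft_force: [0.3, 0.7, -1.1]
gripper_width: 34.0
t 11.18 tcp [505.5 244.8 162.3] phi 68.52 tilt [-0.99 -0.07] F [ 0.3  0.7 -1.1] M [ 0.01 -0.19 -0.02] w 34.0 j1,j6 [ 0.25 -0.95]
 turn about tool z (deg): -0.08
 dp now : [-0.5  3.8 -7.8]
 dp after turn : [-0.4  3.9 -7.7]
 level angular: [-0.89  0.43  0.  ]
```

View pics/w8.png

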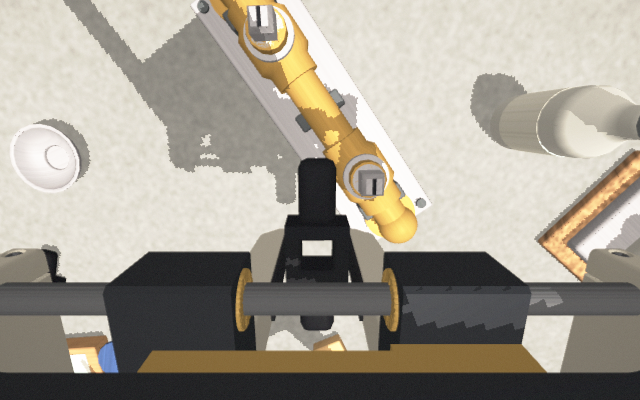

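```bash
cat >> h.py <<'E'
def stemfit(fn,box,x,y,ang,S=8,ims=None,cal=None):
    c=cal or vision.calibration('wrist'); im=ims if ims is not None else vision.snapshot('wrist')[:,:,::-1].copy()
    u0,v0,u1,v1=box; cr=cv2.resize(im[v0:v1,u0:u1],None,fx=S,fy=S,interpolation=cv2.INTER_CUBIC)
    a=np.radians(ang); M=np.array([[np.cos(a),-np.sin(a)],[np.sin(a),np.cos(a)]])
    def poly(pts,z,col,cl=True):
        q=[w2px('wrist',[*(M@p+[x,y]),z],c) for p in pts]; cv2.polylines(cr,[np.int32((np.array(q)-[u0,v0]+0.5)*S)],cl,col,1)
    sq=np.array([[-1,-1],[1,-1],[1,1],[-1,1]])
    poly(sq*5.5,110,(0,255,0)); poly(sq*8,104,(255,0,255)); poly([np.array([-5.5,0]),np.array([5.5,0])],110,(0,0,255),False)
    t=np.linspace(0,2*np.pi,40); poly([14.5*np.array([np.cos(k),np.sin(k)]) for k in t],85,(255,255,0))
    cv2.imwrite('pics/'+fn,cr); return im,c
E
python3 - <<'E'
from h import *
im,c=stemfit('sf1.png',(330,145,410,205),497,290.9,-21.4)
stemfit('sf2.png',(225,0,305,60),371,260,-18.4,ims=im,cal=c)
a=cv2.imread('pics/sf1.png');b=cv2.imread('pics/sf2.png'); cv2.imwrite('pics/sf.png',cv2.resize(np.hstack([a,b]),(800,300)))
E
```

```text
(no output)
```

View pics/sf1.png

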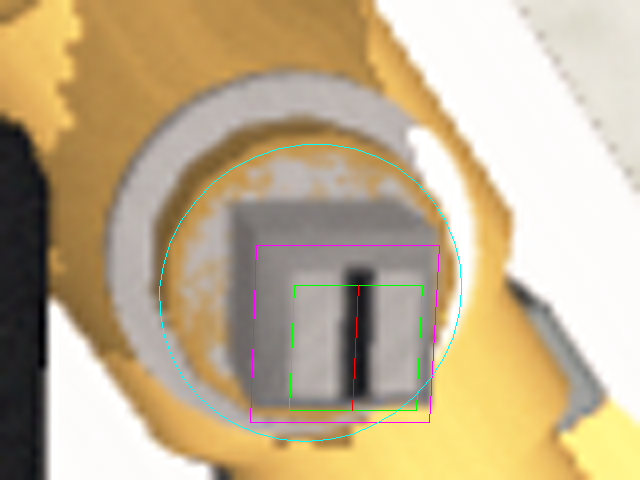

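View pics/sf2.png

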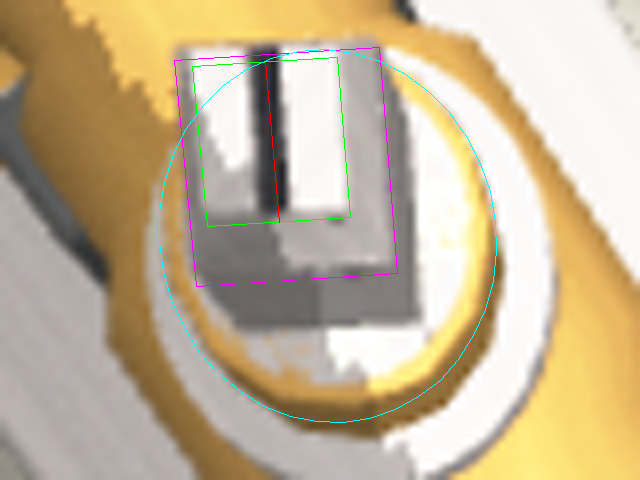

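Run:
```python
from h import *
plan((496.5,291.1,135),68); level()
```

```text
t 11.28 tcp [505.7 244.5 162.6] phi 68.45 tilt [-0.97 -0.05] F [ 0.5 -0.7 -0.5] M [ 0.03 -0.17 -0.01] w 34.0 j1,j6 [ 0.25 -0.95]
 turn about tool z (deg): 0.45
 dp now : [ 40.2 -25.2  27.7]
 dp after turn : [ 39.8 -26.   27.6]
 level angular: [-0.88  0.41  0.  ]
```

```bash
python3 -m inch '[{"dp":[20,-13,0],"angular":[-0.9,0.4,0.4],"grip":28},{"dp":[20,-12.5,10],"angular":[0,0,0],"grip":28},{"dp":[0,0,12],"angular":[0,0,0],"grip":28},{"dp":[0,0,0],"angular":[0,0,0],"grip":28},{"dp":[0,0,0],"angular":[0,0,0],"grip":28}]'
python3 - <<'E'
from h import *
plan((496.5,291.1,135),68); level()
E
```

```text
time: 11.9
tcp_pos: [497.7, 286.3, 139.8]
tcp_rot: [[0.38, 0.925, 0.0], [0.925, -0.38, -0.002], [-0.002, 0.001, -1.0]]
ft_force: [-0.8, 0.3, 0.3]
gripper_width: 33.6
t 11.9 tcp [497.7 286.3 139.8] phi 67.66 tilt [ 0.02 -0.13] F [-0.8  0.3  0.3] M [ 0.02 -0.13 -0.06] w 33.6 j1,j6 [ 0.33 -0.85]
 turn about tool z (deg): -0.34
 dp now : [ 4.  -3.   4.8]
 dp after turn : [ 4.  -2.9  4.8]
 level angular: [ 0.07  0.11 -0.  ]
```

```bash
python3 -m inch '[{"dp":[4.2,-3,3],"angular":[0,0,-0.3],"grip":28},{"dp":[0,0,0],"angular":[0,0,0],"grip":28},{"dp":[0,0,0],"angular":[0,0,0],"grip":28}]'
python3 - <<'E'
from h import *
plan((496.5,291.1,133),68); level()
hubbox('hub2.png')
E
```

```text
time: 12.28
tcp_pos: [497.3, 290.6, 137.4]
tcp_rot: [[0.376, 0.926, 0.002], [0.926, -0.376, -0.002], [-0.001, 0.002, -1.0]]
ft_force: [0.2, 0.4, -0.5]
gripper_width: 33.2
t 12.28 tcp [497.3 290.6 137.4] phi 67.89 tilt [ 0.1  -0.11] F [ 0.2  0.4 -0.5] M [ 0.   -0.16 -0.05] w 33.2 j1,j6 [ 0.34 -0.85]
 turn about tool z (deg): -0.11
 dp now : [ 0.2 -1.   4.4]
 dp after turn : [ 0.2 -1.   4.4]
 level angular: [ 0.13  0.07 -0.  ]
[[282.0, 226.1], [348.1, 226.2], [346.4, 285.3], [283.8, 285.2]]
[[298.2, 241.0], [332.0, 241.0], [331.5, 271.6], [298.7, 271.6]]
```

View pics/hub2.png

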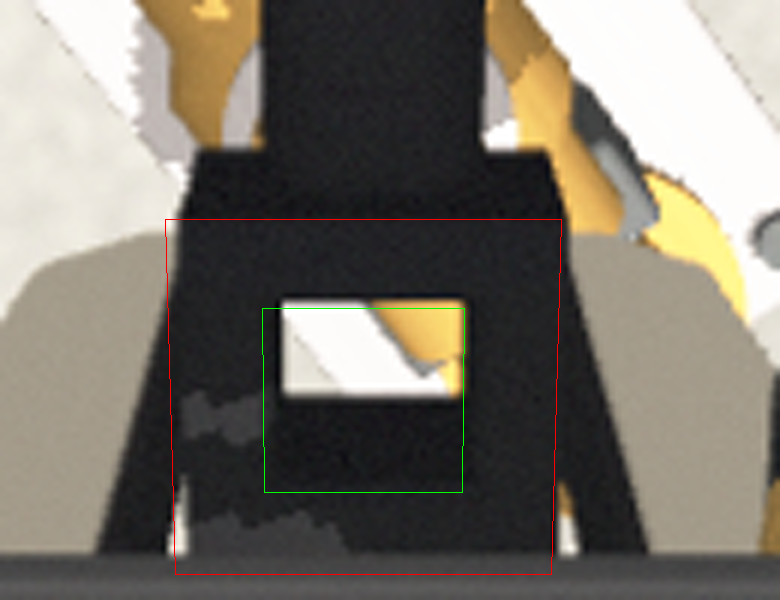

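```bash
python3 -m inch '[{"dp":[0.2,-1,8],"angular":[0,0,0],"grip":28},{"dp":[0,0,6],"angular":[0,0,0],"grip":28},{"dp":[0,0,4],"angular":[0,0,0],"grip":28},{"dp":[0,0,0],"angular":[0,0,0],"grip":28}]'
python3 - <<'E'
from h import *
plan((496.5,291.1,100),68); level()
save('wrist','w9.png');hubbox('hub3.png')
E
```

```text
time: 12.82
tcp_pos: [496.1, 291.1, 117.7]
tcp_rot: [[0.376, 0.927, 0.001], [0.927, -0.376, -0.002], [-0.002, 0.002, -1.0]]
ft_force: [0.7, 0.7, -1.6]
gripper_width: 33.8
t 12.82 tcp [496.1 291.1 117.7] phi 67.9 tilt [ 0.05 -0.13] F [ 0.7  0.7 -1.6] M [ 0.02 -0.15  0.01] w 33.8 j1,j6 [ 0.34 -0.85]
 turn about tool z (deg): -0.1
 dp now : [ 0.2  0.4 17.7]
 dp after turn : [ 0.1  0.4 17.7]
 level angular: [ 0.1  0.1 -0. ]
[[282.0, 226.1], [348.1, 226.1], [346.4, 285.3], [283.8, 285.2]]
[[298.2, 240.9], [332.0, 241.0], [331.5, 271.6], [298.7, 271.5]]
```

View pics/hub3.png

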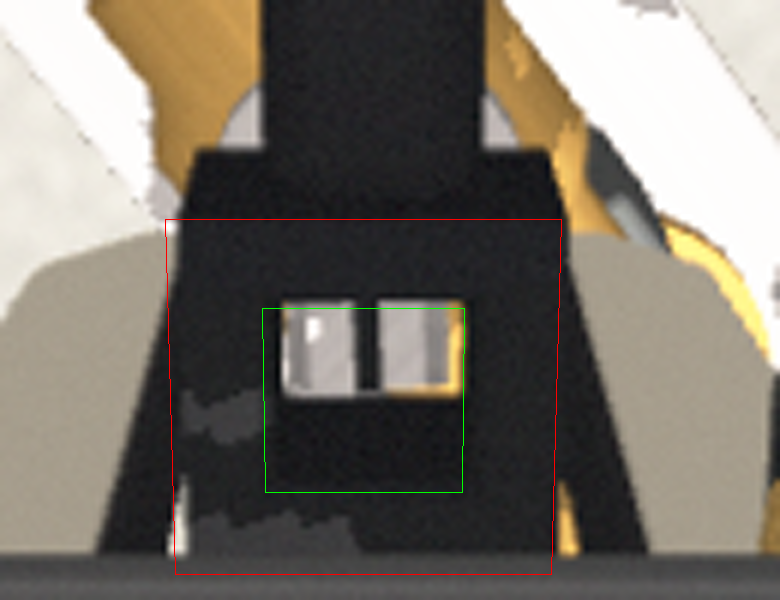

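```bash
python3 -m inch '[{"dp":[0,0.3,4],"angular":[0,0,0],"grip":28},{"dp":[0,0,3],"angular":[0,0,0],"grip":28},{"dp":[0,0,0],"angular":[0,0,0],"grip":28}]'
python3 - <<'E'
from h import *
plan((496.5,291.1,100),68); level()
E
```

```text
time: 13.3
tcp_pos: [496.4, 291.2, 111.1]
tcp_rot: [[0.376, 0.927, 0.001], [0.927, -0.376, -0.002], [-0.001, 0.002, -1.0]]
ft_force: [-1.3, 0.3, -0.6]
gripper_width: 33.8
t 13.3 tcp [496.4 291.2 111.1] phi 67.91 tilt [ 0.08 -0.11] F [-1.3  0.3 -0.6] M [ 0.05 -0.05 -0.05] w 33.8 j1,j6 [ 0.34 -0.85]
 turn about tool z (deg): -0.09
 dp now : [ 0.   0.1 11.1]
 dp after turn : [-0.   0.1 11.1]
 level angular: [ 0.11  0.07 -0.  ]
```

```bash
python3 -m inch '[{"dp":[0,0,4],"angular":[0,0,0],"grip":28},{"dp":[0,0,3],"angular":[0,0,0],"grip":28},{"dp":[0,0,0],"angular":[0,0,0],"grip":28}]'
python3 - <<'E'
from h import *
plan((496.5,291.1,100),68); level()
E
```

```text
time: 13.68
tcp_pos: [496.3, 291.1, 103.5]
tcp_rot: [[0.376, 0.927, 0.001], [0.927, -0.376, -0.002], [-0.001, 0.002, -1.0]]
ft_force: [-0.3, -0.5, -0.9]
gripper_width: 33.9
t 13.68 tcp [496.3 291.1 103.5] phi 67.91 tilt [ 0.07 -0.11] F [-0.3 -0.5 -0.9] M [ 0.03 -0.06  0.04] w 33.9 j1,j6 [ 0.34 -0.85]
 turn about tool z (deg): -0.09
 dp now : [0.  0.2 3.5]
 dp after turn : [0.  0.2 3.5]
 level angular: [ 0.1   0.07 -0.  ]
```

```bash
python3 -m inch '[{"dp":[0,0,2],"angular":[0,0,0],"grip":28},{"dp":[0,0,1],"angular":[0,0,0],"grip":28},{"dp":[0,0,0],"angular":[0,0,0],"grip":28}]'; python3 -m inch '[{"dp":[0,0,1],"angular":[0,0,0],"grip":28},{"dp":[0,0,0],"angular":[0,0,0],"grip":28}]';python3 - <<'E'
from h import *
plan((496.5,291.1,100),68); level()
hubbox('hub4.png')
E
```

```text
time: 14.05
tcp_pos: [496.3, 291.2, 100.4]
tcp_rot: [[0.376, 0.927, 0.001], [0.927, -0.376, -0.002], [-0.001, 0.002, -1.0]]
ft_force: [-0.2, 0.7, -0.6]
gripper_width: 33.7
time: 14.3
tcp_pos: [496.3, 291.2, 100.2]
tcp_rot: [[0.376, 0.927, 0.002], [0.927, -0.376, -0.002], [-0.001, 0.002, -1.0]]
ft_force: [-0.7, -0.2, -1.1]
gripper_width: 34.0
t 14.3 tcp [496.3 291.2 100.2] phi 67.91 tilt [ 0.09 -0.1 ] F [-0.7 -0.2 -1.1] M [-0.    0.02 -0.02] w 34.0 j1,j6 [ 0.34 -0.85]
 turn about tool z (deg): -0.09
 dp now : [-0.   0.2  0.2]
 dp after turn : [-0.   0.2  0.2]
 level angular: [ 0.12  0.06 -0.  ]
[[282.0, 226.0], [348.1, 226.1], [346.4, 285.2], [283.8, 285.2]]
[[298.2, 240.9], [331.9, 240.9], [331.5, 271.5], [298.7, 271.5]]
```

View pics/hub4.png

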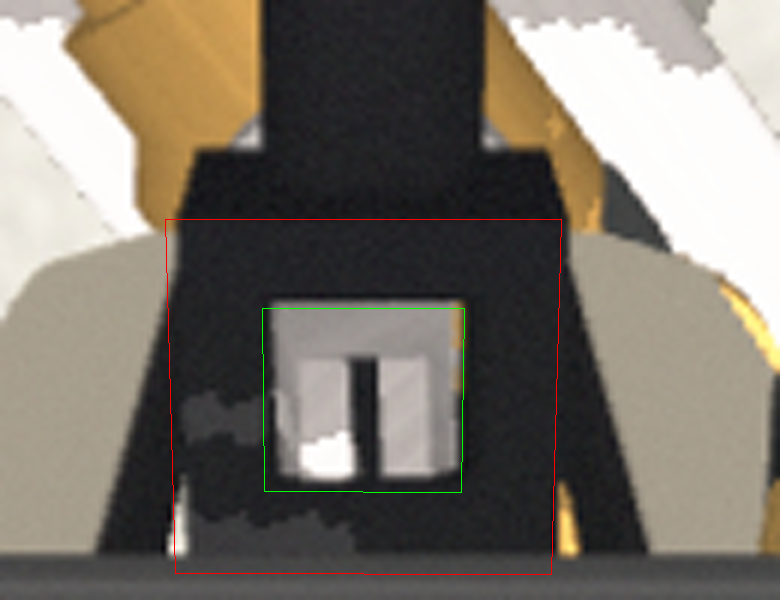

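```bash
python3 -m inch '[{"dp":[0,0,1.5],"angular":[0,0,0],"grip":28},{"dp":[0,0,1],"angular":[0,0,0],"grip":28}]';python3 - <<'E'
from h import *
plan((496.5,291.1,100),68)
E
```

```text
time: 14.6
tcp_pos: [496.3, 291.2, 100.1]
tcp_rot: [[0.376, 0.927, 0.003], [0.927, -0.376, -0.002], [-0.001, 0.003, -1.0]]
ft_force: [-3.5, -1.0, 6.4]
gripper_width: 33.8
t 14.6 tcp [496.3 291.2 100.1] phi 67.93 tilt [ 0.14 -0.09] F [-3.5 -1.   6.4] M [-0.2   0.47  0.01] w 33.8 j1,j6 [ 0.34 -0.85]
 turn about tool z (deg): -0.07
 dp now : [-0.   0.2  0.1]
 dp after turn : [-0.   0.2  0.1]
```

```bash
python3 -m inch '[{"dp":[0,0,0],"angular":[0,0,0],"grip":40},{"dp":[0,0,0],"angular":[0,0,0],"grip":50},{"dp":[0,0,0],"angular":[0,0,0],"grip":55},{"dp":[0,0,-30],"angular":[0,0,0],"grip":55},{"dp":[0,0,-60],"angular":[0,0,0],"grip":80},{"dp":[0,0,-60],"angular":[0,0,0],"grip":80},{"dp":[0,0,0],"angular":[0,0,0],"grip":80}]';python3 - <<'E'
from h import *
save('wrist','w10.png')
plan((525,-120,140),52); level()
E
```

```text
time: 15.48
tcp_pos: [496.9, 291.4, 252.8]
tcp_rot: [[0.376, 0.927, 0.002], [0.927, -0.376, -0.002], [-0.001, 0.003, -1.0]]
ft_force: [0.1, 0.4, -0.7]
gripper_width: 77.8
t 15.53 tcp [495.4 290.8 249.9] phi 67.89 tilt [-0.15 -0.21] F [ 0.2  0.8 -0.8] M [ 0.03 -0.15  0.02] w 79.3 j1,j6 [ 0.34 -0.85]
 turn about tool z (deg): 15.89
 dp now : [-369.   182.1  111.3]
 dp after turn : [-305.5  276.2  109.9]
 level angular: [-0.06  0.26  0.  ]
```

View pics/w10.png

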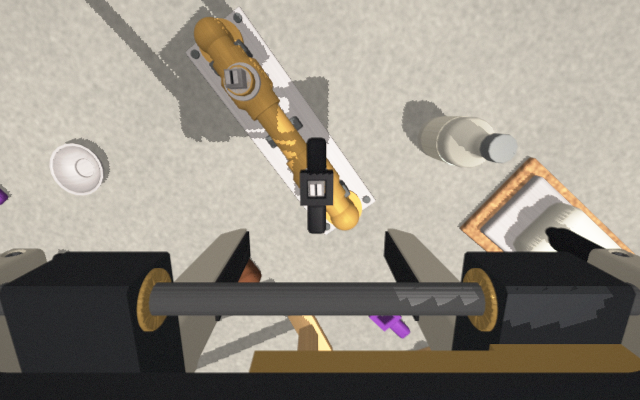

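```bash
python3 -m inch '[{"dp":[0,0,0],"angular":[0,0,8],"grip":93},{"dp":[0,0,0],"angular":[0,0,8],"grip":93},{"dp":[-42,37,0],"angular":[0,0,0],"grip":93},{"dp":[-42,37,0],"angular":[0,0,0],"grip":93},{"dp":[-42,37,0],"angular":[0,0,0],"grip":93},{"dp":[-42,37,0],"angular":[0,0,0],"grip":93},{"dp":[-42,37,15],"angular":[0,0,0],"grip":93},{"dp":[-42,37,30],"angular":[0,0,0],"grip":93},{"dp":[-42,37,30],"angular":[0,0,0],"grip":93},{"dp":[0,0,20],"angular":[0,0,0],"grip":93},{"dp":[0,0,0],"angular":[0,0,0],"grip":93},{"dp":[0,0,0],"angular":[0,0,0],"grip":93}]';python3 - <<'E'
from h import *
save('wrist','w11.png')
plan((498,-85,120),52); level(); handles()
E
```

```text
time: 17.02
tcp_pos: [502.3, -105.9, 134.8]
tcp_rot: [[0.623, 0.781, -0.035], [0.782, -0.623, -0.0], [-0.022, -0.027, -0.999]]
ft_force: [0.1, -0.4, 0.5]
gripper_width: 93.2
t 17.07 tcp [ 502.2 -105.7  134.9] phi 51.48 tilt [-2.03 -0.02] F [-0.1 -0.2  0.5] M [-0.04 -0.18  0.03] w 92.9 j1,j6 [-0.41 -1.31]
 turn about tool z (deg): -0.52
 dp now : [ 13.9 -15.7  15. ]
 dp after turn : [ 13.7 -16.   14.9]
 level angular: [-1.57  1.28  0.  ]
p 0.91 bbox [110.  16. 226. 103.] rgb [136.  70. 162.] mean [ 325.2 -131.5] rectc [ 326.3 -131.6] [105.6  36. ] ang 18.8
p 0.57 bbox [296. 158. 340. 263.] rgb [42. 42. 43.] mean [ 510.5 -113.5] rectc [ 511.2 -114.3] [ 34.8 102.4] ang -34.7
```

View pics/w11.png

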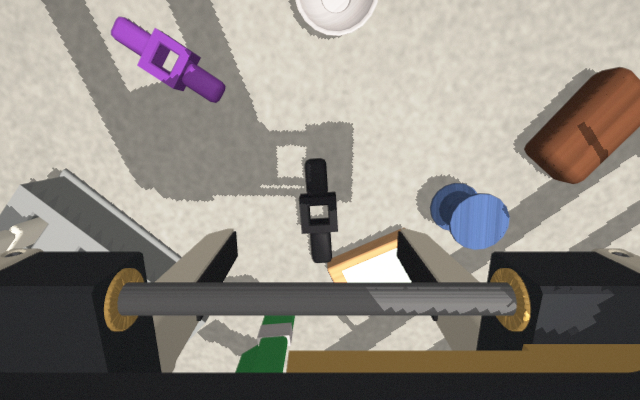

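Run:
```python
from h import *
a=np.radians(55.3); X=np.array([np.cos(a),np.sin(a)]);Y=np.array([np.sin(a),-np.cos(a)])
for q in [(327,265),(398,232),(335,280)]:
    for z in (0,22):
        w=px2w('wrist',q,z)[:2]-[511.2,-114.3]; print(q,z,np.round([w@X,w@Y],1))
im=cv2.imread('pics/w11.png'); cv2.imwrite('pics/w11z.png',cv2.resize(im[140:300,260:430],None,fx=4,fy=3.7,interpolation=cv2.INTER_CUBIC))
plan((511.2,-114.3,60),55.3)
```

```text
(327, 265) 0 [ 6.  60.6]
(327, 265) 22 [ 6.4 50.1]
(398, 232) 0 [78.6 28.9]
(398, 232) 22 [73.5 20.8]
(335, 280) 0 [13.3 77.9]
(335, 280) 22 [13.1 66.1]
t 17.18 tcp [ 502.9 -105.7  135.7] phi 51.51 tilt [-1.91 -0.07] F [ 0.3  0.1 -0.9] M [-0.06 -0.16  0.04] w 92.9 j1,j6 [-0.41 -1.31]
 turn about tool z (deg): -3.79
 dp now : [ 0.1 13.8 75.4]
 dp after turn : [-2.4 11.7 75.7]
```

View pics/w11z.png

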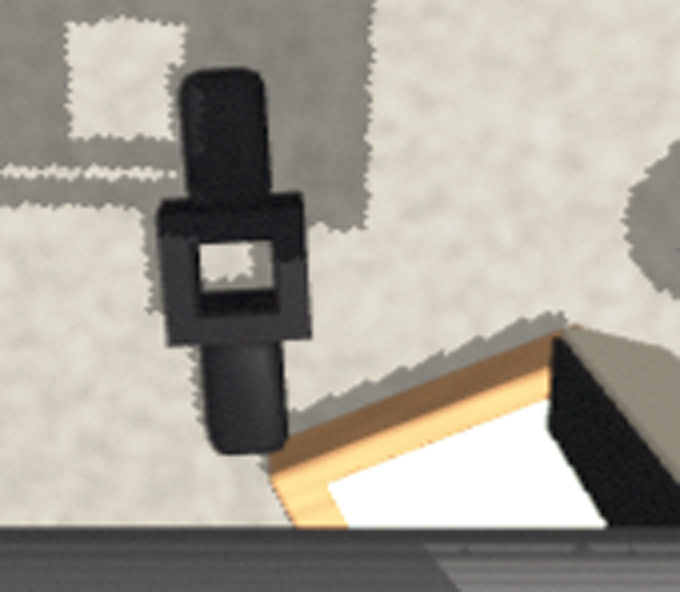

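```bash
python3 -m inch '[{"dp":[0,0,0],"angular":[-1.6,1.3,-3.8],"grip":60},{"dp":[-2,12.5,30],"angular":[0,0,0],"grip":60},{"dp":[0,0,40],"angular":[0,0,0],"grip":60},{"dp":[0,0,0],"angular":[0,0,0],"grip":60},{"dp":[0,0,0],"angular":[0,0,0],"grip":60}]';python3 - <<'E'
from h import *
save('wrist','w12.png')
plan((511.2,-114.3,15),55.3); level();handles()
E
```

```text
time: 17.8
tcp_pos: [517.7, -113.2, 70.9]
tcp_rot: [[0.562, 0.827, 0.015], [0.827, -0.562, -0.005], [0.005, 0.015, -1.0]]
ft_force: [-0.2, 0.1, 0.2]
gripper_width: 60.3
t 17.85 tcp [ 517.4 -113.1   70.8] phi 55.78 tilt [ 0.87 -0.27] F [-1.2 -0.3 -0.1] M [ 0.03 -0.16 -0.05] w 60.0 j1,j6 [-0.43 -1.4 ]
 turn about tool z (deg): 0.48
 dp now : [-4.8 -5.3 55.8]
 dp after turn : [-4.6 -4.4 55.8]
 level angular: [ 0.87 -0.27  0.  ]
p 0.87 bbox [287. 140. 336. 275.] rgb [43. 43. 45.] mean [ 509.8 -112.9] rectc [ 511.7 -114.4] [ 35.5 102.7] ang -34.6
p 0.6 bbox [ 80.   0. 194.  54.] rgb [144.  73. 171.] mean [ 352.3 -126.8] rectc [ 347.  -128.4] [65.5 24.1] ang 38.2
```

View pics/w12.png

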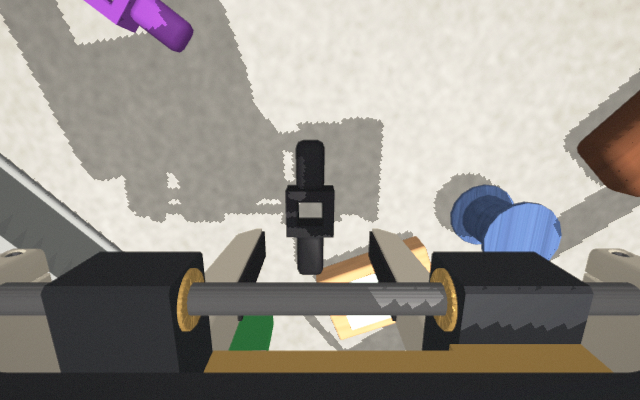

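```bash
python3 -m inch '[{"dp":[-4.6,-5,0],"angular":[0.9,-0.3,0.5],"grip":60},{"dp":[0,0,25],"angular":[0,0,0],"grip":60},{"dp":[0,0,20],"angular":[0,0,0],"grip":60},{"dp":[0,0,0],"angular":[0,0,0],"grip":60}]';python3 - <<'E'
from h import *
plan((511.4,-114.4,15),55.3); level()
E
```

```text
time: 18.45
tcp_pos: [511.8, -115.6, 28.4]
tcp_rot: [[0.571, 0.821, 0.003], [0.821, -0.571, -0.002], [-0.0, 0.004, -1.0]]
ft_force: [-0.5, 1.5, 0.3]
gripper_width: 59.9
t 18.45 tcp [ 511.8 -115.6   28.4] phi 55.18 tilt [ 0.17 -0.14] F [-0.5  1.5  0.3] M [-0.03 -0.08 -0.01] w 59.9 j1,j6 [-0.43 -1.4 ]
 turn about tool z (deg): -0.12
 dp now : [ 0.7 -1.  13.4]
 dp after turn : [ 0.7 -1.  13.4]
 level angular: [ 0.22  0.02 -0.  ]
```

```bash
python3 -m inch '[{"dp":[0.7,-1,8],"angular":[0.2,0,0],"grip":60},{"dp":[0,0,5],"angular":[0,0,0],"grip":60},{"dp":[0,0,1],"angular":[0,0,0],"grip":45},{"dp":[0,0,0],"angular":[0,0,0],"grip":30},{"dp":[0,0,0],"angular":[0,0,0],"grip":28},{"dp":[0,0,0],"angular":[0,0,0],"grip":28},{"dp":[0,0,0],"angular":[0,0,0],"grip":28}]';python3 - <<'E'
from h import *
plan((511.4,-114.4,15),55.3); level()
E
```

```text
time: 19.32
tcp_pos: [512.7, -115.1, 16.1]
tcp_rot: [[0.571, 0.821, 0.003], [0.821, -0.571, -0.002], [0.0, 0.003, -1.0]]
ft_force: [-1.1, 0.7, -0.5]
gripper_width: 33.5
t 19.32 tcp [ 512.7 -115.1   16.1] phi 55.17 tilt [ 0.17 -0.11] F [-1.1  0.7 -0.5] M [ 0.02 -0.17  0.04] w 33.5 j1,j6 [-0.43 -1.4 ]
 turn about tool z (deg): -0.13
 dp now : [-0.2 -1.5  1.1]
 dp after turn : [-0.2 -1.5  1.1]
 level angular: [ 0.2  -0.01  0.  ]
```

```bash
python3 -m inch '[{"dp":[0,0,-30],"angular":[0,0,0],"grip":28},{"dp":[0,0,-60],"angular":[0,0,0],"grip":28},{"dp":[0,0,-60],"angular":[0,0,0],"grip":28},{"dp":[0,0,0],"angular":[0,0,-7],"grip":28},{"dp":[0,0,0],"angular":[0,0,-6.8],"grip":28},{"dp":[0,0,0],"angular":[0,0,0],"grip":28}]';python3 - <<'E'
from h import *
plan((384,212,170),69); level(); save('wrist','w13.png')
hubbox('hub5.png',ztop=-4)
E
```

```text
time: 20.08
tcp_pos: [512.1, -114.8, 171.2]
tcp_rot: [[0.354, 0.935, 0.003], [0.935, -0.354, -0.002], [-0.001, 0.004, -1.0]]
ft_force: [0.3, 0.2, -0.4]
gripper_width: 33.7
t 20.07 tcp [ 512.1 -114.8  171.2] phi 69.29 tilt [ 0.18 -0.1 ] F [ 0.3  0.2 -0.4] M [ 0.04 -0.17  0.02] w 33.7 j1,j6 [-0.43 -1.64]
 turn about tool z (deg): 0.29
 dp now : [ 2.604e+02 -2.354e+02  2.000e-01]
 dp after turn : [ 259.2 -236.7    1.2]
 level angular: [ 0.2   0.03 -0.  ]
[[282.2, 225.4], [347.9, 225.4], [346.2, 284.3], [283.9, 284.2]]
[[298.3, 240.1], [331.9, 240.2], [331.4, 270.6], [298.8, 270.6]]
```

View pics/hub5.png

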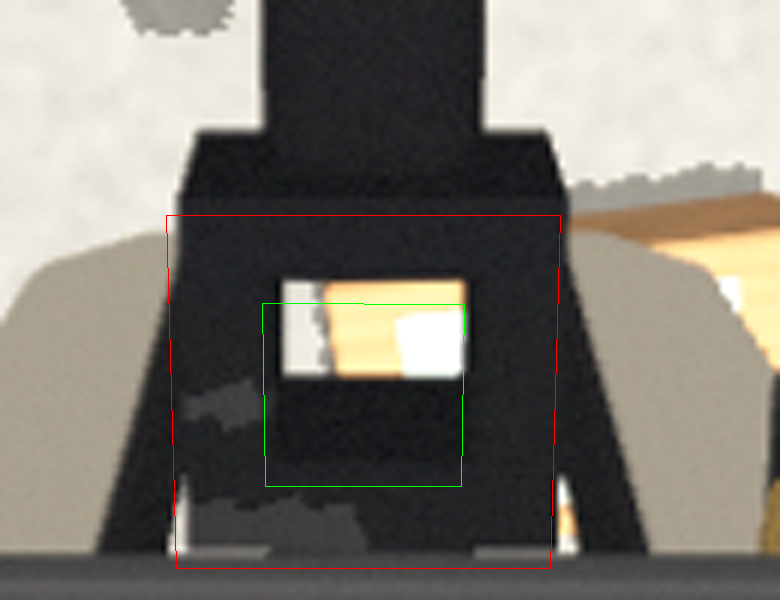

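```bash
python3 -m inch '[{"dp":[43,-39,0],"angular":[0,0,0],"grip":28},{"dp":[43,-39,0],"angular":[0,0,0],"grip":28},{"dp":[43,-39,0],"angular":[0,0,0],"grip":28},{"dp":[43,-39,0],"angular":[0,0,0],"grip":28},{"dp":[43,-39,0],"angular":[0,0,0],"grip":28},{"dp":[43,-39,0],"angular":[0,0,0],"grip":28},{"dp":[0,0,0],"angular":[0,0,0],"grip":28},{"dp":[0,0,0],"angular":[0,0,0],"grip":28}]';python3 - <<'E'
from h import *
plan((384,212,170),69); level(); save('wrist','w14.png')
im,c=stemfit('sf3.png',(320,145,430,215),370.2,260,-21)
E
```

```text
time: 21.18
tcp_pos: [382.2, 218.7, 166.9]
tcp_rot: [[0.372, 0.928, -0.002], [0.928, -0.372, -0.001], [-0.002, -0.001, -1.0]]
ft_force: [0.1, -0.5, -0.4]
gripper_width: 34.2
t 21.18 tcp [382.2 218.7 166.9] phi 68.18 tilt [-0.11 -0.06] F [ 0.1 -0.5 -0.4] M [ 0.04 -0.17 -0.02] w 34.2 j1,j6 [ 0.27 -0.92]
 turn about tool z (deg): -0.82
 dp now : [-5.6  4.1 -3.1]
 dp after turn : [-5.6  4.1 -3.1]
 level angular: [-0.08  0.1   0.  ]
```

View pics/w14.png

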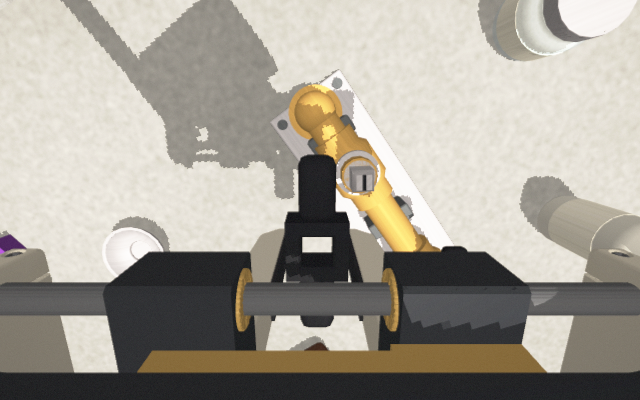

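View pics/sf3.png

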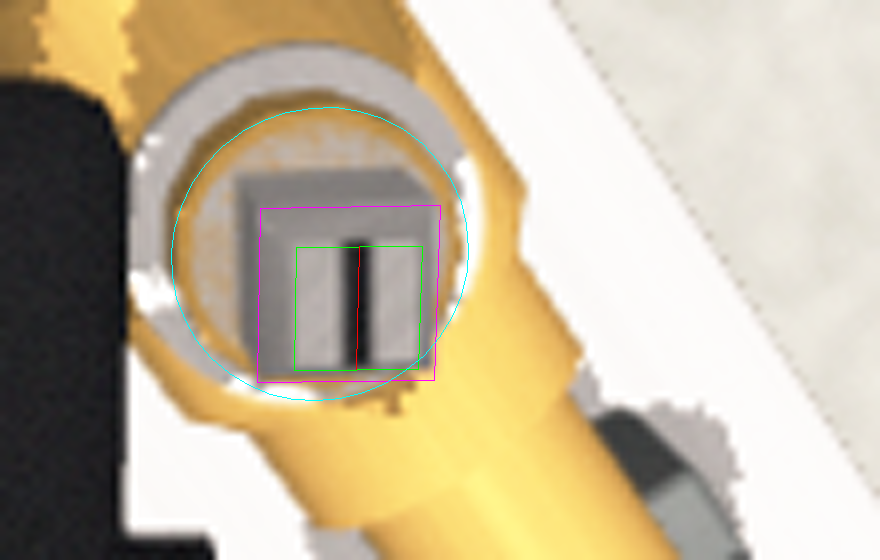

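Run:
```python
from h import *
plan((371.6,259.4,135),68.5)
```

```text
t 21.27 tcp [382.6 218.  166.9] phi 68.06 tilt [-0.12 -0.05] F [ 0.2 -0.6 -0.8] M [ 0.01 -0.18 -0.04] w 33.9 j1,j6 [ 0.26 -0.92]
 turn about tool z (deg): -0.44
 dp now : [ 34.4 -25.6  31.9]
 dp after turn : [ 34.5 -25.4  31.9]
```

```bash
python3 -m inch '[{"dp":[17,-13,0],"angular":[0,0,-0.4],"grip":28},{"dp":[18,-13,10],"angular":[0,0,0],"grip":28},{"dp":[0,0,14],"angular":[0,0,0],"grip":28},{"dp":[0,0,0],"angular":[0,0,0],"grip":28},{"dp":[0,0,0],"angular":[0,0,0],"grip":28}]'
python3 - <<'E'
from h import *
plan((371.6,259.4,135),68.5); level()
E
```

```text
time: 21.9
tcp_pos: [375.5, 254.3, 141.6]
tcp_rot: [[0.38, 0.925, -0.002], [0.925, -0.38, -0.003], [-0.003, -0.001, -1.0]]
ft_force: [-0.4, -0.9, 0.4]
gripper_width: 33.9
t 21.9 tcp [375.5 254.3 141.6] phi 67.69 tilt [-0.12 -0.16] F [-0.4 -0.9  0.4] M [ 0.05 -0.14 -0.  ] w 33.9 j1,j6 [ 0.35 -0.83]
 turn about tool z (deg): -0.81
 dp now : [ 3.2 -5.5  6.6]
 dp after turn : [ 3.3 -5.5  6.6]
 level angular: [-0.05  0.19  0.  ]
```

```bash
python3 -m inch '[{"dp":[3.5,-6,5],"angular":[0,0.2,-0.8],"grip":28},{"dp":[0,0,0],"angular":[0,0,0],"grip":28},{"dp":[0,0,0],"angular":[0,0,0],"grip":28}]'
python3 - <<'E'
from h import *
plan((371.6,259.4,120),68.5); level()
E
```

```text
time: 22.28
tcp_pos: [371.7, 259.4, 136.9]
tcp_rot: [[0.367, 0.93, 0.0], [0.93, -0.367, 0.001], [0.001, -0.0, -1.0]]
ft_force: [-0.6, 0.2, -0.5]
gripper_width: 33.4
t 22.27 tcp [371.7 259.4 136.9] phi 68.45 tilt [0.02 0.06] F [-0.6  0.2 -0.5] M [ 0.02 -0.18  0.02] w 33.4 j1,j6 [ 0.36 -0.83]
 turn about tool z (deg): -0.05
 dp now : [-0.1 -0.1 16.9]
 dp after turn : [-0.  -0.1 16.9]
 level angular: [-0.   -0.06  0.  ]
```

```bash
python3 -m inch '[{"dp":[0,0,8],"angular":[0,0,0],"grip":28},{"dp":[0,0,6],"angular":[0,0,0],"grip":28},{"dp":[0,0,4],"angular":[0,0,0],"grip":28},{"dp":[0,0,0],"angular":[0,0,0],"grip":28}]'
python3 - <<'E'
from h import *
plan((371.6,259.4,101),68.5); level()
hubbox('hub6.png',ztop=-4)
E
```

```text
time: 22.78
tcp_pos: [371.4, 259.3, 117.5]
tcp_rot: [[0.367, 0.93, -0.0], [0.93, -0.367, 0.001], [0.0, -0.0, -1.0]]
ft_force: [-0.5, 0.9, -0.1]
gripper_width: 33.6
t 22.77 tcp [371.4 259.3 117.5] phi 68.48 tilt [-0.    0.03] F [-0.5  0.9 -0.1] M [ 0.04 -0.14  0.02] w 33.6 j1,j6 [ 0.36 -0.83]
 turn about tool z (deg): -0.02
 dp now : [ 0.1  0.2 16.5]
 dp after turn : [ 0.1  0.2 16.5]
 level angular: [-0.02 -0.03  0.  ]
[[282.2, 225.3], [347.9, 225.4], [346.2, 284.2], [283.9, 284.2]]
[[298.3, 240.1], [331.8, 240.1], [331.4, 270.6], [298.7, 270.6]]
```

View pics/hub6.png

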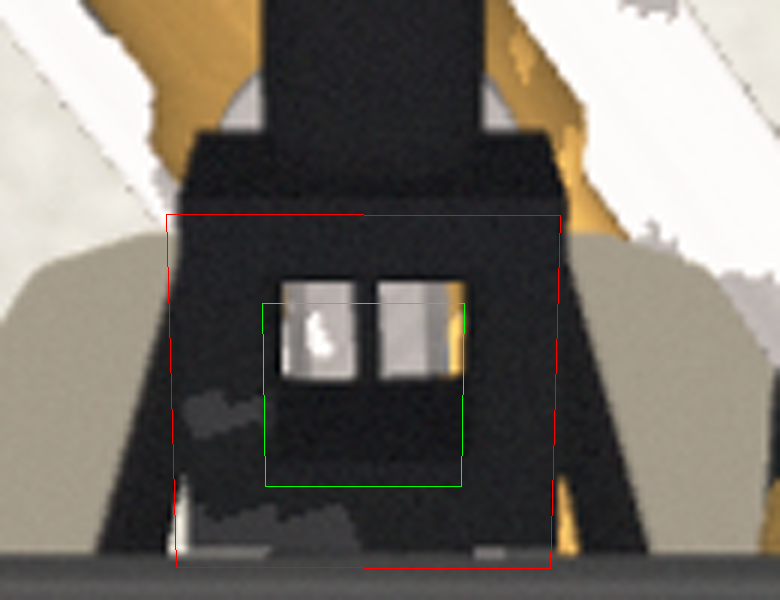

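```bash
python3 -m inch '[{"dp":[0.1,0.5,3.5],"angular":[0,0,0],"grip":28},{"dp":[0,0,2],"angular":[0,0,0],"grip":28},{"dp":[0,0,0],"angular":[0,0,0],"grip":28}]'; python3 -m inch '[{"dp":[0,0,3],"angular":[0,0,0],"grip":28},{"dp":[0,0,2],"angular":[0,0,0],"grip":28},{"dp":[0,0,0],"angular":[0,0,0],"grip":28}]';python3 - <<'E'
from h import *
plan((371.6,259.4,101),68.5); level()
E
```

```text
time: 23.2
tcp_pos: [371.6, 259.3, 111.9]
tcp_rot: [[0.367, 0.93, -0.001], [0.93, -0.367, 0.001], [0.0, -0.001, -1.0]]
ft_force: [-1.0, -0.1, -1.3]
gripper_width: 33.9
time: 23.58
tcp_pos: [371.6, 259.3, 106.6]
tcp_rot: [[0.367, 0.93, -0.001], [0.93, -0.367, 0.001], [0.0, -0.001, -1.0]]
ft_force: [-0.9, -0.8, -0.6]
gripper_width: 33.3
t 23.57 tcp [371.6 259.3 106.6] phi 68.49 tilt [-0.03  0.03] F [-0.9 -0.8 -0.6] M [-0.01 -0.03 -0.  ] w 33.3 j1,j6 [ 0.36 -0.83]
 turn about tool z (deg): -0.01
 dp now : [ 0.1 -0.   5.6]
 dp after turn : [ 0.1 -0.   5.6]
 level angular: [-0.04 -0.02  0.  ]
```

```bash
python3 -m inch '[{"dp":[0,0,3],"angular":[0,0,0],"grip":28},{"dp":[0,0,2],"angular":[0,0,0],"grip":28},{"dp":[0,0,0],"angular":[0,0,0],"grip":28}]'; python3 -m inch '[{"dp":[0,0,1.5],"angular":[0,0,0],"grip":28},{"dp":[0,0,1],"angular":[0,0,0],"grip":28}]';python3 - <<'E'
from h import *
plan((371.6,259.4,101),68.5); level()
E
```

```text
time: 23.95
tcp_pos: [371.6, 259.3, 101.3]
tcp_rot: [[0.367, 0.93, -0.001], [0.93, -0.367, 0.001], [0.0, -0.001, -1.0]]
ft_force: [0.0, -1.0, -1.1]
gripper_width: 33.6
time: 24.2
tcp_pos: [371.6, 259.3, 100.9]
tcp_rot: [[0.366, 0.93, -0.0], [0.93, -0.366, 0.001], [0.0, -0.0, -1.0]]
ft_force: [-4.2, -2.9, 12.0]
gripper_width: 34.0
t 24.2 tcp [371.6 259.3 100.9] phi 68.51 tilt [-0.    0.03] F [-4.2 -2.9 12. ] M [-0.38  0.63  0.03] w 34.0 j1,j6 [ 0.36 -0.83]
 turn about tool z (deg): 0.01
 dp now : [ 0.1 -0.1 -0.1]
 dp after turn : [ 0.1 -0.1 -0.1]
 level angular: [-0.01 -0.03  0.  ]
```

```bash
python3 -m inch '[{"dp":[0,0,0],"angular":[0,0,0],"grip":28},{"dp":[0,0,0],"angular":[0,0,0],"grip":28},{"dp":[-0.4,0,0],"angular":[0,0,9],"grip":28},{"dp":[-0.4,0,0],"angular":[0,0,9],"grip":28}]';python3 - <<'E'
from h import *
plan((371.6,259.4,101),68.5); level()
E
```

```text
time: 24.7
tcp_pos: [370.8, 258.7, 101.0]
tcp_rot: [[0.642, 0.767, -0.001], [0.767, -0.642, 0.001], [0.0, -0.001, -1.0]]
ft_force: [-0.9, 0.8, 0.9]
gripper_width: 33.6
t 24.7 tcp [370.8 258.7 101. ] phi 50.04 tilt [-0.04  0.03] F [-0.9  0.8  0.9] M [ 0.14 -0.04  0.11] w 33.6 j1,j6 [ 0.36 -0.51]
 turn about tool z (deg): -18.46
 dp now : [ 1.1  0.2 -0. ]
 dp after turn : [ 1.   0.5 -0. ]
 level angular: [-0.05 -0.    0.  ]
```

```bash
python3 -m inch '[{"dp":[-0.4,0,0],"angular":[0,0,9],"grip":28},{"dp":[-0.4,0,0],"angular":[0,0,9],"grip":28},{"dp":[-0.4,0,0],"angular":[0,0,9],"grip":28},{"dp":[-0.2,0,0],"angular":[0,0,6],"grip":28},{"dp":[0,0,0],"angular":[0,0,0],"grip":28}]';python3 - <<'E'
from h import *
a=np.radians(14); print(369.4+2.4*np.sin(a),260.2-2.4*np.cos(a))
plan((370,257.9,101),8); level()
E
```

```text
time: 25.32
tcp_pos: [370.3, 258.4, 101.0]
tcp_rot: [[0.961, 0.275, 0.0], [0.275, -0.961, 0.001], [0.001, -0.001, -1.0]]
ft_force: [-1.3, -0.1, 1.2]
gripper_width: 33.7
369.9806125494392 257.8712902569376
t 25.32 tcp [370.3 258.4 101. ] phi 15.98 tilt [0.01 0.08] F [-1.3 -0.1  1.2] M [-0.15  0.19 -0.  ] w 33.7 j1,j6 [0.36 0.08]
 turn about tool z (deg): 7.98
 dp now : [-0.4  0.4 -0. ]
 dp after turn : [-0.3  0.4 -0. ]
 level angular: [-0.07 -0.03  0.  ]
```

```bash
python3 -m inch '[{"dp":[-0.1,0.2,0],"angular":[0,0,3],"grip":28},{"dp":[-0.1,0,0],"angular":[0,0,3],"grip":28}]';python3 -m inch '[{"dp":[0,0,0],"angular":[0,0,2],"grip":28}]';python3 - <<'E'
from h import *
plan((370,257.9,101),8)
E
python3 -m inch '[{"dp":[0,0,0],"angular":[0,0,2],"grip":28}]';python3 - <<'E'
from h import *
plan((370,257.9,101),8)
E
```

```text
time: 25.58
tcp_pos: [370.2, 258.4, 101.0]
tcp_rot: [[0.984, 0.176, 0.0], [0.176, -0.984, 0.002], [0.001, -0.002, -1.0]]
ft_force: [-0.8, -0.8, 2.0]
gripper_width: 34.0
time: 25.7
tcp_pos: [370.2, 258.4, 101.0]
tcp_rot: [[0.99, 0.142, 0.0], [0.142, -0.99, 0.002], [0.0, -0.002, -1.0]]
ft_force: [-1.5, -0.9, 1.4]
gripper_width: 33.9
t 25.7 tcp [370.2 258.4 101. ] phi 8.17 tilt [0.01 0.1 ] F [-1.5 -0.9  1.4] M [-0.17  0.21  0.09] w 33.9 j1,j6 [0.36 0.22]
 turn about tool z (deg): 0.17
 dp now : [-0.2  0.4 -0. ]
 dp after turn : [-0.2  0.4 -0. ]
time: 25.82
tcp_pos: [370.2, 258.3, 101.0]
tcp_rot: [[0.994, 0.107, 0.0], [0.107, -0.994, 0.002], [0.0, -0.002, -1.0]]
ft_force: [-1.5, 0.1, 1.9]
gripper_width: 33.6
t 25.82 tcp [370.2 258.3 101. ] phi 6.14 tilt [0.   0.09] F [-1.5  0.1  1.9] M [-0.19  0.16  0.22] w 33.6 j1,j6 [0.36 0.25]
 turn about tool z (deg): -1.86
 dp now : [-0.2  0.4 -0. ]
 dp after turn : [-0.2  0.4 -0. ]
```

```bash
python3 -m inch '[{"dp":[0,0,0],"angular":[0,0,2],"grip":28}]';python3 - <<'E'
from h import *
plan((370,257.9,101),8)
E
python3 -m inch '[{"dp":[0,0,0],"angular":[0,0,2],"grip":28}]';python3 - <<'E'
from h import *
plan((370,257.9,101),8); hubbox('hub7.png',ztop=-4)
E
```

```text
time: 25.95
tcp_pos: [370.1, 258.4, 101.0]
tcp_rot: [[0.997, 0.072, 0.0], [0.072, -0.997, 0.001], [0.0, -0.001, -1.0]]
ft_force: [-1.7, 0.7, 1.7]
gripper_width: 33.5
t 25.95 tcp [370.1 258.4 101. ] phi 4.1 tilt [0.   0.09] F [-1.7  0.7  1.7] M [-0.06  0.18  0.56] w 33.5 j1,j6 [0.36 0.29]
 turn about tool z (deg): -3.9
 dp now : [-0.1  0.4 -0. ]
 dp after turn : [-0.2  0.4 -0. ]
time: 26.08
tcp_pos: [370.1, 258.3, 101.0]
tcp_rot: [[0.999, 0.036, 0.0], [0.036, -0.999, 0.001], [0.0, -0.001, -1.0]]
ft_force: [-1.4, -0.1, 2.3]
gripper_width: 34.0
t 26.07 tcp [370.1 258.3 101. ] phi 2.05 tilt [0.01 0.07] F [-1.4 -0.1  2.3] M [-0.03  0.23  0.86] w 34.0 j1,j6 [0.36 0.32]
 turn about tool z (deg): -5.95
 dp now : [-0.1  0.4 -0. ]
 dp after turn : [-0.2  0.4 -0. ]
[[283.8, 226.3], [349.4, 226.4], [347.6, 285.1], [285.4, 285.0]]
[[299.8, 241.1], [333.3, 241.1], [332.9, 271.5], [300.2, 271.4]]
```

View pics/hub7.png

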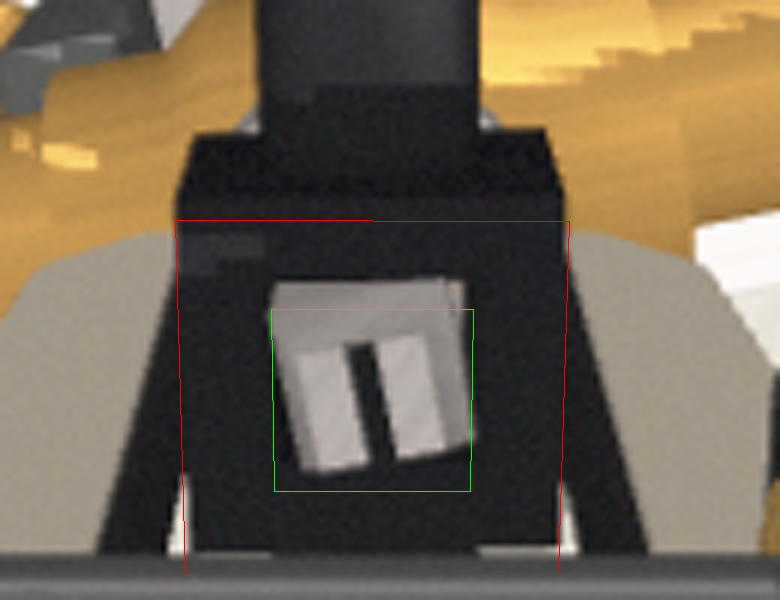

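Moment at stop 0.86 N m, so valve is against its stop. I'll back off within the play, release, and go to the other handle.

```bash
python3 -m inch '[{"dp":[0,0,0],"angular":[0,0,-4],"grip":28},{"dp":[0,0,0],"angular":[0,0,-2],"grip":28},{"dp":[0,0,0],"angular":[0,0,0],"grip":28}]';python3 - <<'E'
from h import *
plan((370,257.9,101),8)
E
python3 -m inch '[{"dp":[0,0,0],"angular":[0,0,0],"grip":40},{"dp":[0,0,0],"angular":[0,0,0],"grip":50},{"dp":[0,0,0],"angular":[0,0,0],"grip":55},{"dp":[0,0,-30],"angular":[0,0,0],"grip":55},{"dp":[0,0,-60],"angular":[0,0,0],"grip":60},{"dp":[0,0,-60],"angular":[0,0,0],"grip":60},{"dp":[0,60,0],"angular":[0,0,0],"grip":60},{"dp":[0,0,0],"angular":[0,0,0],"grip":60},{"dp":[0,0,0],"angular":[0,0,0],"grip":60}]';python3 - <<'E'
from h import *
plan((496.3,291.2,180),68.5); level(); im=save('wrist','w15.png')
E
```

```text
time: 26.5
tcp_pos: [370.3, 258.4, 101.0]
tcp_rot: [[0.99, 0.139, 0.0], [0.139, -0.99, 0.002], [0.001, -0.002, -1.0]]
ft_force: [-1.8, 0.0, 1.7]
gripper_width: 33.2
t 26.5 tcp [370.3 258.4 101. ] phi 7.99 tilt [0.02 0.09] F [-1.8  0.   1.7] M [-0.17  0.17  0.03] w 33.2 j1,j6 [0.36 0.22]
 turn about tool z (deg): -0.01
 dp now : [-0.3  0.5 -0. ]
 dp after turn : [-0.3  0.5 -0. ]
time: 27.62
tcp_pos: [380.2, 197.8, 255.9]
tcp_rot: [[0.991, 0.136, 0.004], [0.136, -0.991, 0.002], [0.004, -0.001, -1.0]]
ft_force: [0.5, -0.5, -0.0]
gripper_width: 60.1
t 27.62 tcp [380.2 197.8 255.9] phi 7.82 tilt [0.24 0.1 ] F [ 0.5 -0.5 -0. ] M [-0.01 -0.04  0.03] w 60.1 j1,j6 [0.22 0.08]
 turn about tool z (deg): -60.68
 dp now : [127.4 -76.6  76.5]
 dp after turn : [129.4  73.8  75.9]
 level angular: [-0.06 -0.25  0.  ]
```

View pics/w15.png

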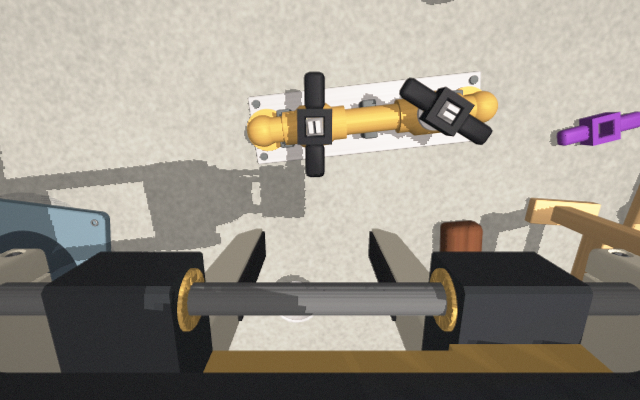

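Run:
```python
from h import *
im=cv2.imread('pics/w15.png')
cv2.imwrite('pics/w15z.png',np.hstack([cv2.resize(im[105:150,292:337],None,fx=8.8,fy=8.8,interpolation=cv2.INTER_CUBIC),cv2.resize(im[88:133,428:473],None,fx=8.8,fy=8.8,interpolation=cv2.INTER_CUBIC)]))
A,B=[px2w('wrist',q,4)[:2] for q in ((249,97),(480,71))]; d=B-A; print('plate',np.degrees(np.arctan2(d[1],d[0])),np.linalg.norm(d))
```

```text
plate 14.026278958392881 287.8874334259566
```

View pics/w15z.png

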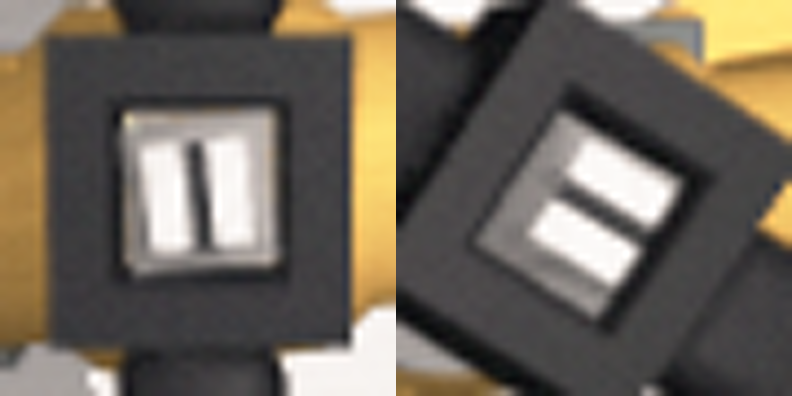

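Run:
```python
from h import *
s=8.8
for n,a,b,o in [('near',(194,143),(206,248),(292,105)),('far',(562-396,188),(650-396,240),(428,88))]:
    A,B=[px2w('wrist',(o[0]+q[0]/s,o[1]+q[1]/s),110)[:2] for q in (a,b)]; d=B-A; print(n,np.degrees(np.arctan2(d[1],d[0])))
plan()
```

```text
near -75.4668812826487
far -20.168622220731926
t 27.68 tcp [380.  197.9 255.6] phi 7.87 tilt [0.21 0.07] F [-0.4  0.1 -0.3] M [-0.05 -0.11 -0.03] w 59.7 j1,j6 [0.22 0.08]
```

```bash
python3 -m inch '[{"dp":[0,0,0],"angular":[0,0,-10.2],"grip":60},{"dp":[0,0,0],"angular":[0,0,-10.2],"grip":60},{"dp":[0,0,0],"angular":[0,0,-10.2],"grip":60},{"dp":[0,0,0],"angular":[0,0,-10.2],"grip":60},{"dp":[0,0,0],"angular":[0,0,-10.2],"grip":60},{"dp":[0,0,0],"angular":[0,0,-10.2],"grip":60},{"dp":[43,24,0],"angular":[0,0,0],"grip":60},{"dp":[43,24,25],"angular":[0,0,0],"grip":60},{"dp":[43,24,25],"angular":[0,0,0],"grip":60},{"dp":[0,0,40],"angular":[0,0,0],"grip":60},{"dp":[0,0,0],"angular":[0,0,0],"grip":60}]';python3 - <<'E'
from h import *
plan((495.4,291.5,100),68.5); level()
E
```

```text
time: 29.05
tcp_pos: [483.6, 313.2, 154.1]
tcp_rot: [[0.306, 0.952, -0.011], [0.952, -0.306, -0.001], [-0.004, -0.01, -1.0]]
ft_force: [0.5, 0.0, 0.7]
gripper_width: 60.0
t 29.05 tcp [483.6 313.2 154.1] phi 72.18 tilt [-0.64 -0.03] F [0.5 0.  0.7] M [ 0.02 -0.11 -0.04] w 60.0 j1,j6 [ 0.38 -0.88]
 turn about tool z (deg): 3.68
 dp now : [-16.8  18.4  53.9]
 dp after turn : [-15.8  18.9  54.1]
 level angular: [-0.6   0.22  0.  ]
```

```bash
python3 -m inch '[{"dp":[-16.8,18.4,5],"angular":[-0.6,0.2,3.7],"grip":60},{"dp":[0,0,5],"angular":[0,0,0],"grip":60},{"dp":[0,0,0],"angular":[0,0,0],"grip":60}]';python3 - <<'E'
from h import *
plan((495.4,291.5,100),68.5); level(); save('wrist','w16.png')
E
```

```text
time: 29.42
tcp_pos: [495.8, 294.0, 146.5]
tcp_rot: [[0.365, 0.931, 0.002], [0.931, -0.365, 0.001], [0.002, 0.002, -1.0]]
ft_force: [-0.9, -0.6, 0.3]
gripper_width: 59.6
t 29.43 tcp [495.8 294.  146.5] phi 68.61 tilt [0.12 0.06] F [-0.9 -0.6  0.3] M [ 0.04 -0.14  0.03] w 59.6 j1,j6 [ 0.34 -0.86]
 turn about tool z (deg): 0.11
 dp now : [-2.6  0.5 46.5]
 dp after turn : [-2.5  0.6 46.5]
 level angular: [ 0.09 -0.1   0.  ]
```

View pics/w16.png

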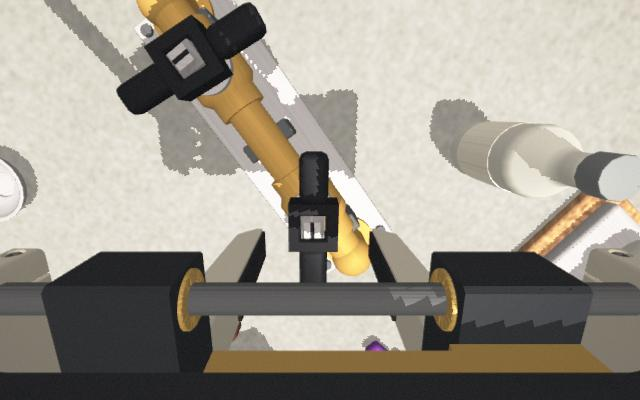

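```bash
python3 -m inch '[{"dp":[-2.6,0.5,20],"angular":[0,0,0],"grip":60},{"dp":[0,0,15],"angular":[0,0,0],"grip":60},{"dp":[0,0,8],"angular":[0,0,0],"grip":60},{"dp":[0,0,0],"angular":[0,0,0],"grip":60}]';python3 - <<'E'
from h import *
plan((495.4,291.5,101),68.5); level(); save('wrist','w16.png')
E
```

```text
time: 29.98
tcp_pos: [496.4, 293.8, 105.7]
tcp_rot: [[0.362, 0.932, 0.008], [0.932, -0.362, 0.004], [0.006, 0.006, -1.0]]
ft_force: [0.3, -0.5, 0.1]
gripper_width: 60.2
t 29.98 tcp [496.4 293.8 105.7] phi 68.78 tilt [0.43 0.21] F [ 0.3 -0.5  0.1] M [ 0.01 -0.19 -0.01] w 60.2 j1,j6 [ 0.34 -0.86]
 turn about tool z (deg): 0.28
 dp now : [-2.6 -0.2  4.7]
 dp after turn : [-2.5 -0.1  4.7]
 level angular: [ 0.33 -0.35  0.  ]
```

```bash
python3 -m inch '[{"dp":[-2.8,-0.2,5],"angular":[0.3,-0.3,0.3],"grip":55},{"dp":[0,0,0],"angular":[0,0,0],"grip":40},{"dp":[0,0,0],"angular":[0,0,0],"grip":30},{"dp":[0,0,0],"angular":[0,0,0],"grip":28},{"dp":[0,0,0],"angular":[0,0,0],"grip":28},{"dp":[0,0,0],"angular":[0,0,0],"grip":28}]';python3 - <<'E'
from h import *
plan((495.4,291.5,101),68.5); level(); hubbox('hub8.png')
E
```

```text
time: 30.78
tcp_pos: [496.3, 291.3, 101.9]
tcp_rot: [[0.367, 0.93, 0.003], [0.93, -0.367, 0.001], [0.002, 0.002, -1.0]]
ft_force: [1.2, 0.5, -0.9]
gripper_width: 33.7
t 30.77 tcp [496.3 291.3 101.9] phi 68.45 tilt [0.16 0.06] F [ 1.2  0.5 -0.9] M [ 0.05 -0.21 -0.05] w 33.7 j1,j6 [ 0.34 -0.86]
 turn about tool z (deg): -0.05
 dp now : [-0.1 -0.9  0.9]
 dp after turn : [-0.1 -0.9  0.9]
 level angular: [ 0.12 -0.11  0.  ]
[[282.0, 226.0], [348.1, 226.1], [346.4, 285.3], [283.8, 285.2]]
[[298.2, 240.9], [332.0, 241.0], [331.5, 271.5], [298.7, 271.5]]
```

View pics/hub8.png

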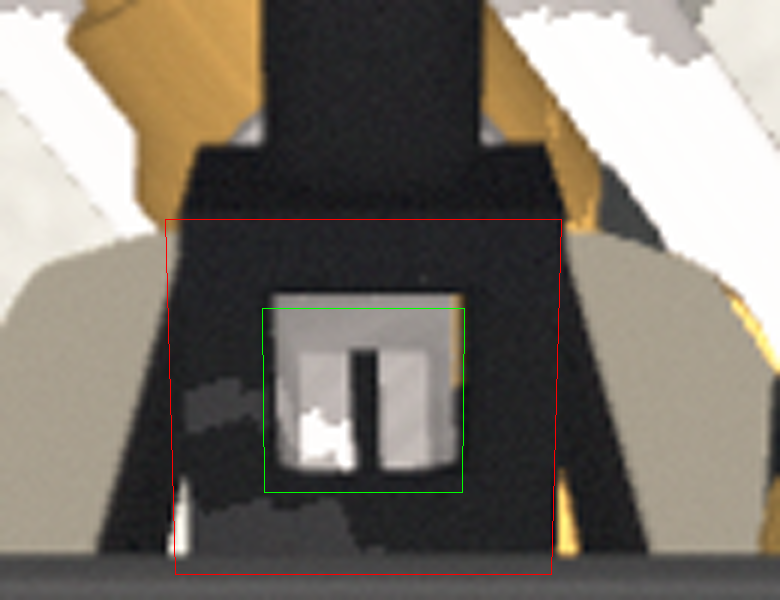

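```bash
python3 -m inch '[{"dp":[-0.2,0,0],"angular":[0,0,9],"grip":28},{"dp":[-0.2,0,0],"angular":[0,0,9],"grip":28},{"dp":[-0.2,0,0],"angular":[0,0,9],"grip":28},{"dp":[-0.2,0,0],"angular":[0,0,9],"grip":28},{"dp":[-0.2,0,0],"angular":[0,0,9],"grip":28},{"dp":[-0.1,0,0],"angular":[0,0,6],"grip":28},{"dp":[0,0,0],"angular":[0,0,0],"grip":28}]';python3 - <<'E'
from h import *
a=np.radians(16); print(495.4+1*np.sin(a),291.6-1*np.cos(a))
plan((495.7,290.6,101.9),8); level()
E
```

```text
time: 31.7
tcp_pos: [496.0, 291.2, 101.9]
tcp_rot: [[0.962, 0.275, 0.004], [0.275, -0.962, 0.002], [0.004, -0.001, -1.0]]
ft_force: [-0.8, 0.1, -0.3]
gripper_width: 33.9
495.675637355817 290.6387383040617
t 31.7 tcp [496.  291.2 101.9] phi 15.94 tilt [0.23 0.11] F [-0.8  0.1 -0.3] M [-0.08 -0.06  0.05] w 33.9 j1,j6 [0.34 0.06]
 turn about tool z (deg): 7.94
 dp now : [-0.4  0.5  0. ]
 dp after turn : [-0.3  0.6  0. ]
 level angular: [-0.04 -0.25  0.  ]
```

```bash
python3 -m inch '[{"dp":[-0.1,0.2,0],"angular":[0,0,3],"grip":28},{"dp":[0,0,0],"angular":[0,0,3],"grip":28},{"dp":[0,0,0],"angular":[0,0,2],"grip":28}]';python3 - <<'E'
from h import *
plan()
E
python3 -m inch '[{"dp":[0,0,0],"angular":[0,0,2],"grip":28}]';python3 - <<'E'
from h import *
plan()
E
python3 -m inch '[{"dp":[0,0,0],"angular":[0,0,2],"grip":28}]';python3 - <<'E'
from h import *
plan()
E
```

```text
time: 32.08
tcp_pos: [496.0, 291.2, 101.9]
tcp_rot: [[0.99, 0.142, 0.004], [0.141, -0.99, 0.002], [0.005, -0.002, -1.0]]
ft_force: [0.2, -1.1, -1.1]
gripper_width: 33.6
t 32.08 tcp [496.  291.2 101.9] phi 8.13 tilt [0.26 0.13] F [ 0.2 -1.1 -1.1] M [-0.12 -0.05  0.11] w 33.6 j1,j6 [0.34 0.19]
time: 32.2
tcp_pos: [496.1, 291.2, 101.9]
tcp_rot: [[0.994, 0.106, 0.004], [0.106, -0.994, 0.002], [0.005, -0.002, -1.0]]
ft_force: [0.5, -0.6, -0.6]
gripper_width: 33.6
t 32.2 tcp [496.1 291.2 101.9] phi 6.11 tilt [0.26 0.13] F [ 0.5 -0.6 -0.6] M [-0.09 -0.16  0.21] w 33.6 j1,j6 [0.34 0.23]
time: 32.33
tcp_pos: [496.1, 291.2, 101.9]
tcp_rot: [[0.997, 0.071, 0.005], [0.071, -0.997, 0.002], [0.005, -0.002, -1.0]]
ft_force: [0.9, -0.3, -0.7]
gripper_width: 33.6
t 32.33 tcp [496.1 291.2 101.9] phi 4.06 tilt [0.26 0.12] F [ 0.9 -0.3 -0.7] M [-0.07 -0.05  0.49] w 33.6 j1,j6 [0.34 0.27]
```

```bash
python3 -m inch '[{"dp":[0,0,0],"angular":[0,0,-4],"grip":28},{"dp":[0,0,0.5],"angular":[0,0,0],"grip":28},{"dp":[0,0,0],"angular":[0,0,0],"grip":40},{"dp":[0,0,0],"angular":[0,0,0],"grip":50},{"dp":[0,0,0],"angular":[0,0,0],"grip":55},{"dp":[0,0,-30],"angular":[0,0,0],"grip":55},{"dp":[0,0,-60],"angular":[0,0,0],"grip":60},{"dp":[0,0,-60],"angular":[0,0,0],"grip":60},{"dp":[0,60,0],"angular":[0,0,0],"grip":60},{"dp":[0,30,0],"angular":[0,0,0],"grip":60},{"dp":[0,0,0],"angular":[0,0,0],"grip":60}]';python3 - <<'E'
from h import *
plan(); im=save('wrist','w17.png'); 
E
```

```text
time: 33.7
tcp_pos: [508.0, 200.4, 256.1]
tcp_rot: [[0.991, 0.137, 0.005], [0.137, -0.991, 0.001], [0.005, -0.001, -1.0]]
ft_force: [-0.3, 0.8, 0.3]
gripper_width: 59.9
t 33.7 tcp [508.  200.4 256.1] phi 7.85 tilt [0.3  0.08] F [-0.3  0.8  0.3] M [-0.07 -0.11 -0.01] w 59.9 j1,j6 [0.17 0.03]
```

View pics/w17.png

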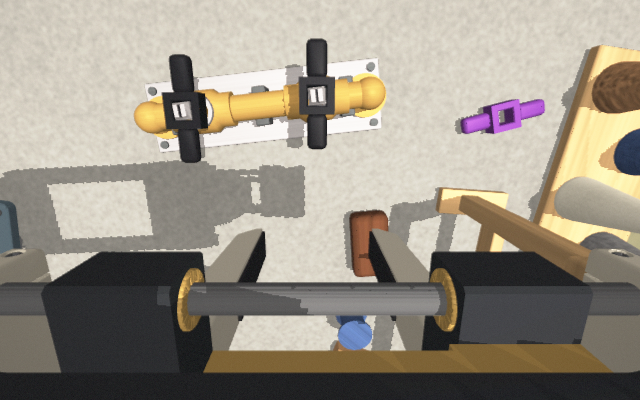

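Run:
```python
from h import *
im=cv2.imread('pics/w17.png')
cv2.imwrite('pics/w17z.png',np.hstack([cv2.resize(im[88:133,160:205],None,fx=8.8,fy=8.8,interpolation=cv2.INTER_CUBIC),cv2.resize(im[73:118,295:340],None,fx=8.8,fy=8.8,interpolation=cv2.INTER_CUBIC)]))
```

```text
(no output)
```

View pics/w17z.png

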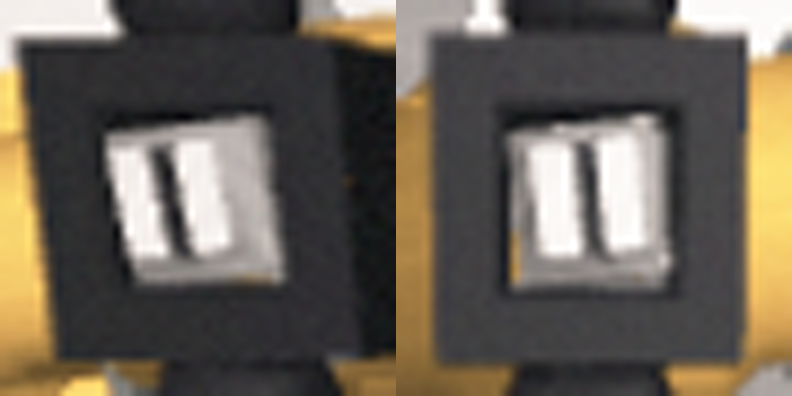

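Run:
```python
from h import *
s=8.8
for n,a,b,o in [('near',(162,147),(186,252),(160,88)),('far',(584-396,143),(598-396,250),(295,73))]:
    A,B=[px2w('wrist',(o[0]+q[0]/s,o[1]+q[1]/s),110)[:2] for q in (a,b)]; d=B-A; print(n,np.degrees(np.arctan2(d[1],d[0])))
for n,a,b,z in [('nearbar',(181,62),(190,158),95),('farbar',(317,45),(317,145),95)]:
    A,B=[px2w('wrist',q,z)[:2] for q in (a,b)]; d=B-A; print(n,np.degrees(np.arctan2(d[1],d[0])))
A,B=[px2w('wrist',q,4)[:2] for q in ((146,84),(379,60))]; d=B-A; print('plate',np.degrees(np.arctan2(d[1],d[0])))
plan()
```

```text
near -74.96159523745501
far -74.16886877925491
nearbar -82.66968132489296
farbar -82.01827300020145
plate 13.468979373858742
t 33.75 tcp [507.6 201.3 255.8] phi 7.9 tilt [0.27 0.1 ] F [-1.6  0.5  0. ] M [-0.06 -0.13 -0.  ] w 60.1 j1,j6 [0.17 0.03]
```

```bash
python3 -m inch '[{"dp":[0,0,-50],"angular":[0,0,9.7],"grip":93},{"dp":[0,0,0],"angular":[0,0,9.7],"grip":93},{"dp":[0,0,0],"angular":[0,0,9.7],"grip":93},{"dp":[0,0,0],"angular":[0,0,9.7],"grip":93},{"dp":[0,0,0],"angular":[0,0,9.7],"grip":93},{"dp":[0,0,0],"angular":[0,0,9.7],"grip":93},{"dp":[0,0,0],"angular":[0,0,9.7],"grip":93},{"dp":[0,0,0],"angular":[0,0,9.7],"grip":93},{"dp":[0,0,0],"angular":[0,0,9.7],"grip":93}]';python3 - <<'E'
from h import *
plan((390,-290,300),-79.4); level()
E
```

```text
time: 34.88
tcp_pos: [503.1, 213.6, 302.4]
tcp_rot: [[0.144, -0.99, -0.006], [-0.99, -0.144, 0.006], [-0.007, 0.005, -1.0]]
ft_force: [0.4, -0.6, -0.2]
gripper_width: 92.7
t 34.88 tcp [503.1 213.6 302.4] phi -81.74 tilt [-0.35  0.34] F [ 0.4 -0.6 -0.2] M [ 0.06  0.   -0.01] w 92.7 j1,j6 [0.19 1.62]
 turn about tool z (deg): -2.34
 dp now : [4.821e+02 1.842e+02 1.000e-01]
 dp after turn : [474.2 203.8   2.4]
 level angular: [ 0.3   0.39 -0.  ]
```

```bash
python3 -m inch '[{"dp":[53,21,0],"angular":[0,0,0],"grip":93},{"dp":[53,21,0],"angular":[0,0,0],"grip":93},{"dp":[53,21,0],"angular":[0,0,0],"grip":93},{"dp":[53,21,0],"angular":[0,0,0],"grip":93},{"dp":[53,21,0],"angular":[0,0,0],"grip":93},{"dp":[53,21,0],"angular":[0,0,0],"grip":93},{"dp":[53,21,0],"angular":[0,0,0],"grip":93},{"dp":[53,21,0],"angular":[0,0,0],"grip":93},{"dp":[53,21,0],"angular":[0,0,0],"grip":93},{"dp":[0,0,0],"angular":[0,0,0],"grip":93},{"dp":[0,0,0],"angular":[0,0,0],"grip":93}]';python3 - <<'E'
from h import *
plan((390,-290,300),-79.4); level(); im=save('wrist','w18.png')
for th in ['bone1','brush1','drainer']:
  for d in spot_point('wrist',th): print(th,round(d['p'],2),np.round(d['uv'],1),np.round(px2w('wrist',d['uv'],10 if th!='drainer' else 0),1))
  for d in search_frame('wrist',th): print(th,round(d['p'],2),np.round(d['bbox']))
E
```

```text
time: 36.25
tcp_pos: [387.5, -287.3, 293.7]
tcp_rot: [[0.156, -0.988, -0.009], [-0.988, -0.156, 0.015], [-0.016, 0.007, -1.0]]
ft_force: [-0.5, 0.7, -0.4]
gripper_width: 93.1
t 36.25 tcp [ 387.5 -287.3  293.7] phi -81.01 tilt [-0.53  0.87] F [-0.5  0.7 -0.4] M [-0.01  0.05 -0.01] w 93.1 j1,j6 [-0.87  0.54]
 turn about tool z (deg): -1.61
 dp now : [ 2.9 -2.  -6.4]
 dp after turn : [ 3.1 -2.  -6.3]
 level angular: [ 0.38  0.94 -0.  ]
bone1 0.93 [334.4 185.4] [ 364.  -311.5   10. ]
bone1 0.78 [325. 187. 354. 220.]
brush1 0.96 [331.3  87.2] [ 496.5 -284.    10. ]
brush1 0.77 [283.3  18.4] [ 568.3 -209.4   10. ]
brush1 0.63 [335.9   6.3] [ 592.2 -273.2   10. ]
brush1 0.51 [334.2 186.5] [ 362.4 -311.7   10. ]
brush1 0.33 [446.6 120.8] [ 478.6 -447.7   10. ]
brush1 0.83 [324.   2. 345.  12.]
brush1 0.81 [324.  61. 362.  86.]
brush1 0.56 [269.   1. 293.  28.]
drainer 0.9 [331.3 136.2] [ 432.1 -296.     0. ]
drainer 0.59 [304.  56. 362. 208.]
```

View pics/w18.png

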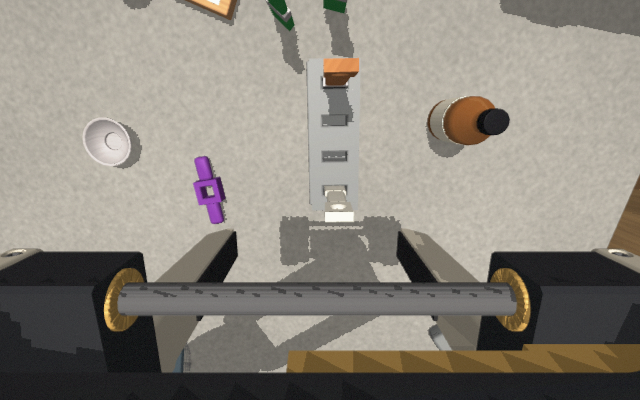

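Run:
```python
from h import *
im=cv2.imread('pics/w18.png')
cv2.imwrite('pics/w18z.png',np.hstack([cv2.resize(im[45:115,300:375],None,fx=5.3,fy=5.3,interpolation=cv2.INTER_CUBIC),cv2.resize(im[165:235,300:375],None,fx=5.3,fy=5.3,interpolation=cv2.INTER_CUBIC)]))
```

```text
(no output)
```

View pics/w18z.png

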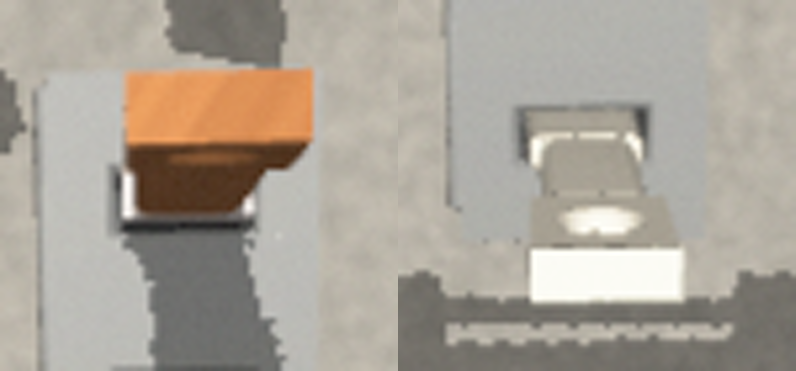

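Run:
```python
from h import *
s=5.3
def f(cs,o,z):
    P=np.array([px2w('wrist',(o[0]+x/s,o[1]+y/s),z)[:2] for x,y in cs]); c=P.mean(0)
    d=P[0]-P[1]; e=P[3]-P[2]; print(np.round(c,1),'wid',np.linalg.norm(d),np.linalg.norm(P[0]-P[3]),'ang',np.degrees(np.arctan2(d[1],d[0])),np.degrees(np.arctan2(e[1],e[0])))
f([(125,70),(313,70),(308,140),(127,143)],(300,45),185)
f([(132,248),(286,248),(286,303),(132,303)],(300,165),160)
plan()
# drainer edges: top z=50
A=px2w('wrist',(300+38/s,45+80/s),50)[:2];B=px2w('wrist',(300+45/s,165+205/s),50)[:2]; d=A-B; print(A,B,np.degrees(np.arctan2(d[1],d[0])))
```

```text
[ 498.9 -286.7] wid 27.93843531174426 10.133917214931246 ang 99.0106151247705 99.92820799347925
[ 365.7 -310.9] wid 28.506118470631563 10.794750969155055 ang 99.41759939052992 99.44917707617155
t 36.6 tcp [ 387.4 -287.4  294.4] phi -80.91 tilt [-0.49  0.76] F [ 0.2 -0.4  0.3] M [-0.01 -0.01  0.01] w 92.8 j1,j6 [-0.87  0.54]
[ 518.49201597 -250.34858451] [ 341.99816962 -279.10296606] 9.253331108876798
```

Run:
```python
from h import *
plan((365.6,-311,200),-80.6)
```

```text
t 36.6 tcp [ 387.4 -287.4  294.4] phi -80.91 tilt [-0.49  0.76] F [ 0.2 -0.4  0.3] M [-0.01 -0.01  0.01] w 92.8 j1,j6 [-0.87  0.54]
 turn about tool z (deg): -0.31
 dp now : [21.2 24.7 94.2]
 dp after turn : [19.7 25.4 94.4]
```

```bash
python3 -m inch '[{"dp":[20,25,10],"angular":[0.4,0.9,-0.3],"grip":70},{"dp":[0,0,40],"angular":[0,0,0],"grip":70},{"dp":[0,0,40],"angular":[0,0,0],"grip":70},{"dp":[0,0,0],"angular":[0,0,0],"grip":70},{"dp":[0,0,0],"angular":[0,0,0],"grip":70}]';python3 - <<'E'
from h import *
plan((365.6,-311,135),-80.6);level(); im=save('wrist','w19.png')
E
```

```text
time: 37.22
tcp_pos: [367.6, -311.2, 205.6]
tcp_rot: [[0.167, -0.986, 0.005], [-0.986, -0.167, -0.007], [0.008, -0.004, -1.0]]
ft_force: [1.1, -0.9, -0.3]
gripper_width: 70.1
t 37.23 tcp [ 367.6 -311.2  205.6] phi -80.37 tilt [ 0.3  -0.39] F [ 1.1 -0.9 -0.3] M [-0.01 -0.    0.02] w 70.1 j1,j6 [-0.93  0.47]
 turn about tool z (deg): 0.23
 dp now : [-1.   2.3 70.6]
 dp after turn : [-0.5  2.  70.6]
 level angular: [-0.23 -0.43  0.  ]
```

View pics/w19.png

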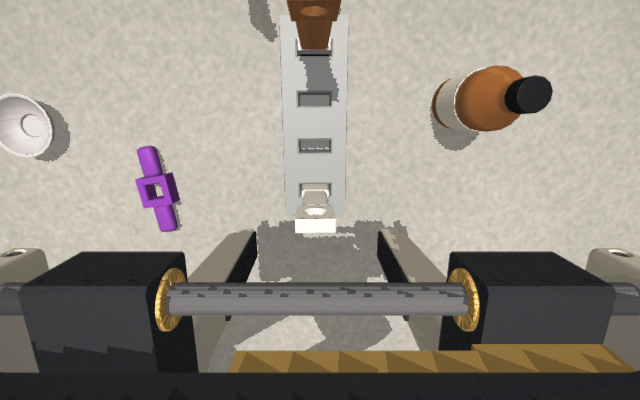

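```bash
python3 -m inch '[{"dp":[-0.8,2.3,25],"angular":[-0.2,-0.4,0.2],"grip":60},{"dp":[0,0,25],"angular":[0,0,0],"grip":60},{"dp":[0,0,12],"angular":[0,0,0],"grip":60},{"dp":[0,0,0],"angular":[0,0,0],"grip":60}]';python3 - <<'E'
from h import *
plan((365.6,-311,135),-80.6);level(); im=save('wrist','w20.png')
E
```

```text
time: 37.78
tcp_pos: [368.8, -314.5, 148.9]
tcp_rot: [[0.165, -0.986, 0.008], [-0.986, -0.165, -0.01], [0.012, -0.006, -1.0]]
ft_force: [-0.8, -0.3, 0.3]
gripper_width: 60.1
t 37.77 tcp [ 368.8 -314.5  148.9] phi -80.51 tilt [ 0.47 -0.6 ] F [-0.8 -0.3  0.3] M [ 0.01  0.02 -0.01] w 60.1 j1,j6 [-0.94  0.47]
 turn about tool z (deg): 0.09
 dp now : [-4.2  2.7 13.8]
 dp after turn : [-4.   2.6 13.9]
 level angular: [-0.36 -0.67  0.  ]
```

View pics/w20.png

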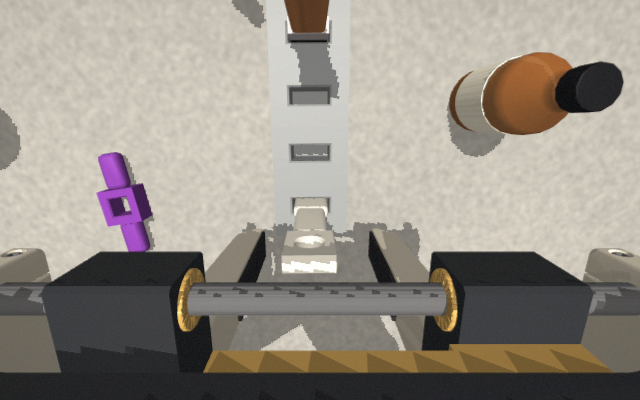

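```bash
python3 -m inch '[{"dp":[-4.3,2.8,0],"angular":[-0.4,-0.7,0],"grip":60},{"dp":[0,0,8],"angular":[0,0,0],"grip":60},{"dp":[0,0,5],"angular":[0,0,0],"grip":60},{"dp":[0,0,0],"angular":[0,0,0],"grip":60}]';python3 - <<'E'
from h import *
plan((365.6,-311,135),-80.6);level()
E
```

```text
time: 38.33
tcp_pos: [366.3, -311.9, 137.7]
tcp_rot: [[0.165, -0.986, 0.002], [-0.986, -0.165, -0.003], [0.003, -0.001, -1.0]]
ft_force: [0.5, -0.6, 1.0]
gripper_width: 60.1
t 38.33 tcp [ 366.3 -311.9  137.7] phi -80.5 tilt [ 0.09 -0.16] F [ 0.5 -0.6  1. ] M [ 0.03 -0.   -0.03] w 60.1 j1,j6 [-0.94  0.47]
 turn about tool z (deg): 0.1
 dp now : [-1.   0.5  2.7]
 dp after turn : [-1.   0.5  2.7]
 level angular: [-0.07 -0.18  0.  ]
```

```bash
python3 -m inch '[{"dp":[-1,0.5,2.7],"angular":[0,0,0],"grip":50},{"dp":[0,0,0],"angular":[0,0,0],"grip":36},{"dp":[0,0,0],"angular":[0,0,0],"grip":26},{"dp":[0,0,0],"angular":[0,0,0],"grip":24},{"dp":[0,0,0],"angular":[0,0,0],"grip":24},{"dp":[0,0,0],"angular":[0,0,0],"grip":24}]';python3 - <<'E'
from h import *
plan((365.6,-311,135),-80.6);level()
E
python3 -m inch '[{"dp":[0,0,-15],"angular":[0,0,0],"grip":24},{"dp":[0,0,-30],"angular":[0,0,0],"grip":24},{"dp":[0,0,-50],"angular":[0,0,0],"grip":24},{"dp":[0,0,-50],"angular":[0,0,0],"grip":24},{"dp":[0,0,-50],"angular":[0,0,0],"grip":24},{"dp":[0,0,0],"angular":[0,0,0],"grip":24}]';python3 - <<'E'
from h import *
plan((365.6,-311,335),-80.6);level(); save('wrist','w21.png'); im=save('side','s2.png')
E
```

```text
time: 39.08
tcp_pos: [365.6, -311.0, 134.8]
tcp_rot: [[0.165, -0.986, 0.002], [-0.986, -0.165, -0.003], [0.003, -0.001, -1.0]]
ft_force: [0.4, -0.0, -0.0]
gripper_width: 27.5
t 39.08 tcp [ 365.6 -311.   134.8] phi -80.5 tilt [ 0.09 -0.16] F [ 0.4 -0.  -0. ] M [0.05 0.02 0.  ] w 27.5 j1,j6 [-0.94  0.47]
 turn about tool z (deg): 0.1
 dp now : [ 0.  -0.  -0.2]
 dp after turn : [ 0.  -0.  -0.2]
 level angular: [-0.06 -0.18  0.  ]
time: 39.83
tcp_pos: [365.0, -310.0, 341.2]
tcp_rot: [[0.165, -0.986, 0.004], [-0.986, -0.165, -0.006], [0.006, -0.003, -1.0]]
ft_force: [1.0, -0.5, -1.3]
gripper_width: 27.9
t 39.83 tcp [ 365.  -310.   341.2] phi -80.5 tilt [ 0.21 -0.32] F [ 1.  -0.5 -1.3] M [-0.02 -0.   -0.01] w 27.9 j1,j6 [-0.94  0.47]
 turn about tool z (deg): 0.1
 dp now : [ 1.  -0.4  6.2]
 dp after turn : [ 1.  -0.4  6.2]
 level angular: [-0.16 -0.35  0.  ]
```

View pics/w21.png

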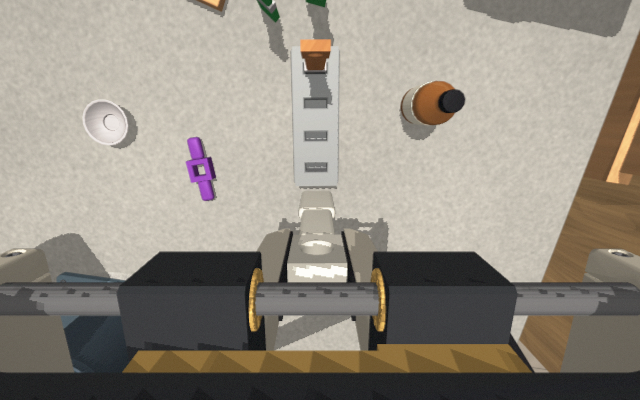

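View pics/s2.png

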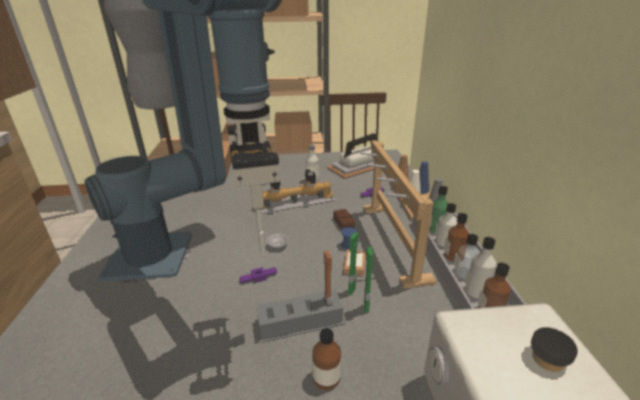

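```bash
cat >> h.py <<'E'
def itembox(fn,L,ztop,yoff=0,lean=0,S=6,box=(260,150,380,290)):
    """held item overlay: length L, its top at tool z=ztop(negative), lean deg about tool x"""
    o=status.get_obs(); R=np.array(o['tcp_rot']); p=np.array(o['tcp_pos']); c=vision.calibration('wrist'); im=vision.snapshot('wrist')[:,:,::-1].copy()
    u0,v0,u1,v1=box; cr=cv2.resize(im[v0:v1,u0:u1],None,fx=S,fy=S,interpolation=cv2.INTER_CUBIC); t=np.tan(np.radians(lean))
    for z,col in ((ztop,(0,0,255)),(ztop+L,(0,255,0))):
        q=[w2px('wrist',R@np.array([sx*14,sy*5+yoff+t*z,z])+p,c) for sx,sy in ((-1,-1),(1,-1),(1,1),(-1,1))]
        cv2.polylines(cr,[np.int32((np.array(q)-[u0,v0]+0.5)*S)],True,col,1)
    a=np.linspace(0,2*np.pi,30)
    for sy in (-5,5):
        q=[w2px('wrist',R@np.array([8*np.cos(k),sy+yoff+t*(ztop+18),ztop+18+8*np.sin(k)])+p,c) for k in a]
        cv2.polylines(cr,[np.int32((np.array(q)-[u0,v0]+0.5)*S)],True,(255,0,255),1)
    cv2.imwrite('pics/'+fn,cr)
E
python3 -c "
from h import *
itembox('it1.png',150,-25,S=5)"
```

```text
(no output)
```

View pics/it1.png

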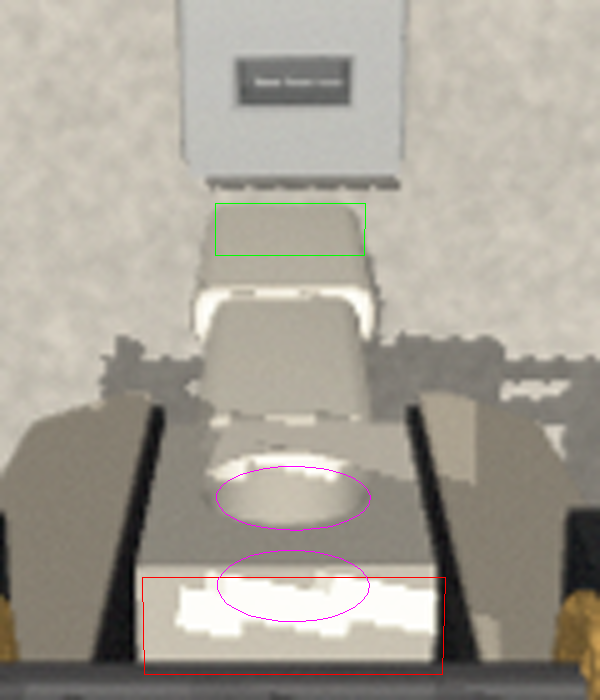

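Run:
```python
from h import *
plan((560,-10,352),-86.4)
```

```text
t 39.98 tcp [ 363.5 -308.2  335.4] phi -80.51 tilt [-0.15  0.17] F [ 0.7 -0.6 -1.1] M [-0.02  0.05 -0.01] w 28.1 j1,j6 [-0.94  0.47]
 turn about tool z (deg): 5.89
 dp now : [-261.8 -242.9  -16.2]
 dp after turn : [-285.3 -214.8  -16.6]
```

```bash
python3 -m inch '[{"dp":[0,0,-10],"angular":[0,0,5.9],"grip":24},{"dp":[-41,-31,-1],"angular":[0,0,0],"grip":24},{"dp":[-41,-31,-1],"angular":[0,0,0],"grip":24},{"dp":[-41,-31,-1],"angular":[0,0,0],"grip":24},{"dp":[-41,-31,-1],"angular":[0,0,0],"grip":24},{"dp":[-41,-31,-1],"angular":[0,0,0],"grip":24},{"dp":[-41,-31,-1],"angular":[0,0,0],"grip":24},{"dp":[-38,-28,-1],"angular":[0,0,0],"grip":24},{"dp":[0,0,0],"angular":[0,0,0],"grip":24},{"dp":[0,0,0],"angular":[0,0,0],"grip":24}]';python3 - <<'E'
from h import *
plan((560,-10,352),-86.4);level(); im=save('wrist','w22.png')
for d in spot_point('wrist','peg1'): print(round(d['p'],2),np.round(d['uv'],1),np.round(px2w('wrist',d['uv'],239),1))
E
```

```text
time: 41.22
tcp_pos: [559.7, -1.3, 333.6]
tcp_rot: [[0.054, -0.998, -0.036], [-0.998, -0.055, 0.019], [-0.021, 0.035, -0.999]]
ft_force: [0.6, -0.4, -1.0]
gripper_width: 28.2
t 41.23 tcp [559.7  -1.3 333.6] phi -86.88 tilt [-2.06  1.11] F [ 0.6 -0.4 -1. ] M [ 0.02 -0.02 -0.01] w 28.2 j1,j6 [-0.21  1.31]
 turn about tool z (deg): -0.48
 dp now : [  8.3   0.8 -18.6]
 dp after turn : [  8.7   0.3 -18.4]
 level angular: [ 1.99  1.22 -0.  ]
0.83 [395.5  47.1] [679.4 -50.  239. ]
0.77 [275.   48.4] [674.1  37.8 239. ]
0.67 [519.2  45.7] [ 684.8 -138.4  239. ]
0.66 [152.9  48.1] [669.7 128.1 239. ]
```

View pics/w22.png

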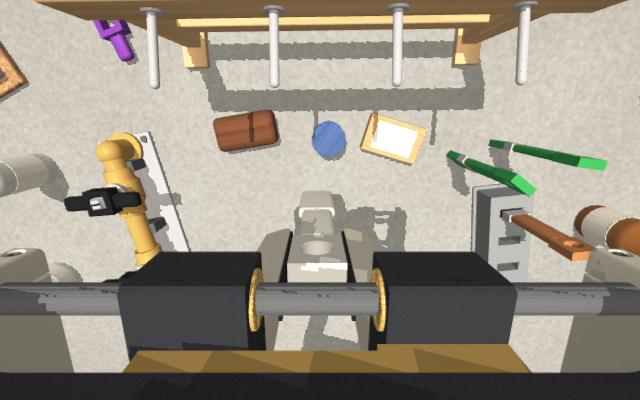

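Run:
```python
from h import *
th=np.radians(3.5); d=-np.array([np.cos(th),np.sin(th)])
c=vision.calibration('wrist'); im=vision.snapshot('wrist')[:,:,::-1].copy()
S=5;u0,v0=240,0
cr=cv2.resize(im[0:110,240:390+20],None,fx=S,fy=S,interpolation=cv2.INTER_CUBIC)
for P in ([674.1,37.8],[679.4,-50.0]):
  P=np.array(P)
  for side in (-3.5,0,3.5):
    n=np.array([-d[1],d[0]])*side
    q=[w2px('wrist',[*(P+d*s+n),239+s*np.tan(np.radians(12))],c) for s in (-28,0,27)]
    cv2.polylines(cr,[np.int32((np.array(q)-[u0,v0]+.5)*S)],False,(0,0,255) if side else (0,255,0),1)
    if side==0: print(np.round(q,1).tolist()); cv2.circle(cr,tuple(np.int32((q[1]-np.array([u0,v0])+.5)*S)),4,(255,0,0),-1)
cv2.imwrite('pics/pg.png',cr[:, :800])
```

```text
[[274.4, 7.5], [274.9, 48.4], [275.5, 87.1]]
[[396.3, 5.8], [395.6, 47.1], [394.8, 86.1]]
```

View pics/pg.png

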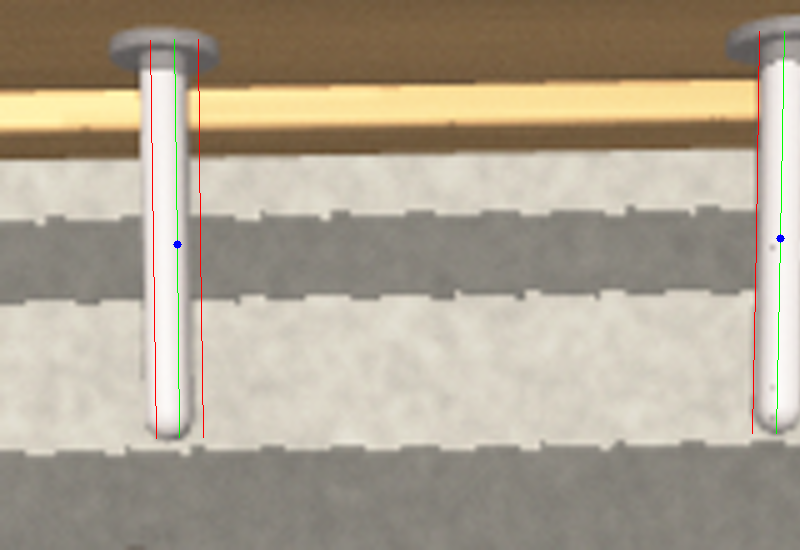

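```bash
python3 - <<'E'
from h import *
plan((622,36.4,300),-86.5)
E
python3 -m inch '[{"dp":[0,0,0],"angular":[2,1.2,-0.5],"grip":24},{"dp":[0,0,0],"angular":[0,0,0],"grip":24}]'
python3 - <<'E'
from h import *
plan((622,36.4,300),-86.5);level()
E
```

```text
t 41.38 tcp [559.9  -2.1 334.7] phi -87.0 tilt [-1.94  1.11] F [-0.6 -0.4 -0.6] M [ 0.02 -0.01 -0.01] w 27.5 j1,j6 [-0.21  1.31]
 turn about tool z (deg): -0.5
 dp now : [-34.5 -65.2  33.3]
 dp after turn : [-34.7 -64.4  34.7]
time: 41.62
tcp_pos: [559.1, -4.5, 334.9]
tcp_rot: [[0.058, -0.998, 0.003], [-0.998, -0.058, -0.0], [0.001, -0.003, -1.0]]
ft_force: [-0.1, -0.8, 0.5]
gripper_width: 27.7
t 41.62 tcp [559.1  -4.5 334.9] phi -86.68 tilt [ 0.17 -0.02] F [-0.1 -0.8  0.5] M [-0.01  0.03  0.  ] w 27.7 j1,j6 [-0.21  1.31]
 turn about tool z (deg): -0.18
 dp now : [-37.2 -65.1  35.1]
 dp after turn : [-37.  -65.3  34.9]
 level angular: [-0.17 -0.03  0.  ]
```

```bash
python3 -m inch '[{"dp":[-18.5,-30,5],"angular":[0,0,-0.2],"grip":24},{"dp":[-18.5,-30,15],"angular":[0,0,0],"grip":24},{"dp":[0,0,15],"angular":[0,0,0],"grip":24},{"dp":[0,0,0],"angular":[0,0,0],"grip":24},{"dp":[0,0,0],"angular":[0,0,0],"grip":24}]'
python3 - <<'E'
from h import *
plan((625,36.6,241.6),-86.5);level()
E
```

```text
time: 42.25
tcp_pos: [616.9, 31.8, 300.9]
tcp_rot: [[0.054, -0.999, 0.002], [-0.999, -0.054, -0.001], [0.001, -0.002, -1.0]]
ft_force: [-0.4, 0.6, 0.1]
gripper_width: 27.8
t 42.25 tcp [616.9  31.8 300.9] phi -86.91 tilt [ 0.14 -0.07] F [-0.4  0.6  0.1] M [0.06 0.01 0.02] w 27.8 j1,j6 [-0.13  1.39]
 turn about tool z (deg): -0.41
 dp now : [-4.4 -8.2 59.3]
 dp after turn : [-4.3 -8.4 59.3]
 level angular: [-0.14 -0.08  0.  ]
```

```bash
python3 -m inch '[{"dp":[-4.6,-6,15],"angular":[-0.1,0,-0.4],"grip":24},{"dp":[0,0,20],"angular":[0,0,0],"grip":24},{"dp":[0,0,18],"angular":[0,0,0],"grip":24},{"dp":[0,0,0],"angular":[0,0,0],"grip":24},{"dp":[0,0,0],"angular":[0,0,0],"grip":24}]'
python3 - <<'E'
from h import *
plan((627.7,36.6,241.6),-86.5);level()
save('wrist','w23.png')
itembox('it2.png',150,-25,yoff=-1.4,S=5,box=(240,170,400,290))
E
```

```text
time: 42.88
tcp_pos: [623.2, 36.0, 247.3]
tcp_rot: [[0.06, -0.998, 0.004], [-0.998, -0.06, -0.002], [0.002, -0.004, -1.0]]
ft_force: [-0.3, 0.5, -0.0]
gripper_width: 27.5
t 42.88 tcp [623.2  36.  247.3] phi -86.56 tilt [ 0.23 -0.09] F [-0.3  0.5 -0. ] M [ 0.02 -0.02 -0.05] w 27.5 j1,j6 [-0.12  1.39]
 turn about tool z (deg): -0.06
 dp now : [-0.3 -4.5  5.8]
 dp after turn : [-0.3 -4.6  5.7]
 level angular: [-0.23 -0.1   0.  ]
```

View pics/w23.png

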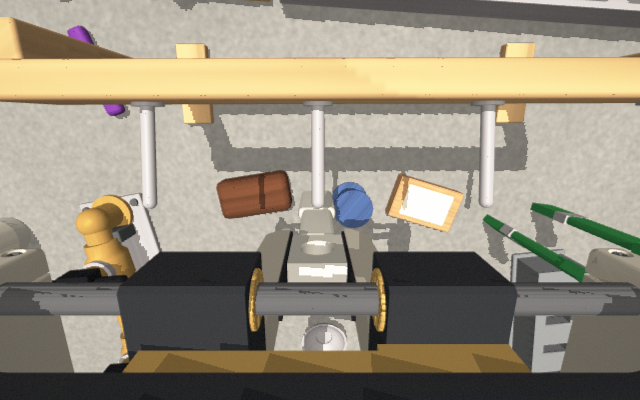

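View pics/it2.png

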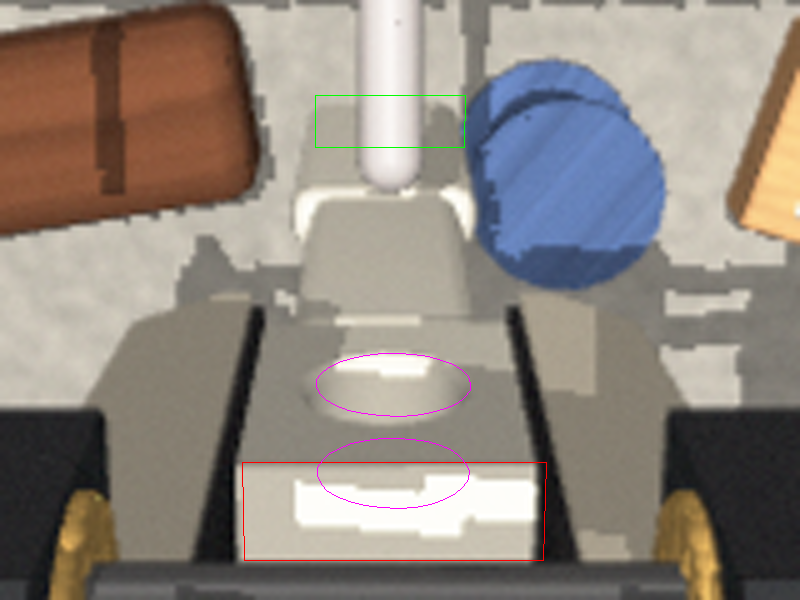

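```bash
python3 -m inch '[{"dp":[-0.4,-4.6,6],"angular":[-0.2,-0.1,0],"grip":24},{"dp":[0,0,0],"angular":[0,0,0],"grip":24}]'
python3 - <<'E'
from h import *
plan((627.7,36.6,241.6),-86.5)
E
python3 -m inch '[{"dp":[0,-9,1.5],"angular":[0,0,0],"grip":24},{"dp":[0,-6,1.2],"angular":[0,0,0],"grip":24},{"dp":[0,0,0],"angular":[0,0,0],"grip":24}]'
python3 - <<'E'
from h import *
plan((670.6,39.2,232.4),-86.5); save('wrist','w24.png')
E
```

```text
time: 43.22
tcp_pos: [628.6, 36.6, 242.2]
tcp_rot: [[0.06, -0.998, 0.002], [-0.998, -0.06, -0.0], [0.0, -0.002, -1.0]]
ft_force: [-0.1, 0.1, 0.2]
gripper_width: 27.7
t 43.23 tcp [628.6  36.6 242.2] phi -86.57 tilt [ 0.14 -0.01] F [-0.1  0.1  0.2] M [ 0.07  0.03 -0.05] w 27.7 j1,j6 [-0.12  1.39]
 turn about tool z (deg): -0.07
 dp now : [-0.   0.9  0.6]
 dp after turn : [-0.   0.9  0.6]
time: 43.6
tcp_pos: [645.2, 37.6, 239.5]
tcp_rot: [[0.06, -0.998, 0.003], [-0.998, -0.06, -0.0], [0.0, -0.003, -1.0]]
ft_force: [-0.6, 0.1, 0.0]
gripper_width: 27.8
t 43.6 tcp [645.2  37.6 239.5] phi -86.57 tilt [ 0.18 -0.01] F [-0.6  0.1  0. ] M [-0.01  0.03 -0.  ] w 27.8 j1,j6 [-0.11  1.4 ]
 turn about tool z (deg): -0.07
 dp now : [ -0.1 -25.5   7.2]
 dp after turn : [ -0.  -25.5   7.1]
```

View pics/w24.png

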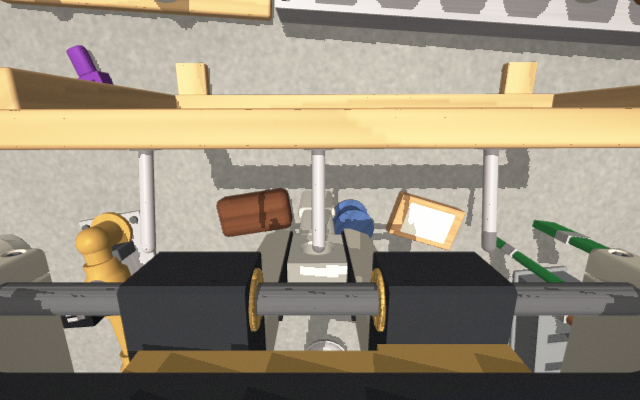

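Run:
```python
from h import *
im=cv2.imread('pics/w24.png'); cv2.imwrite('pics/w24z.png',cv2.resize(im[190:290,260:380],None,fx=6,fy=6,interpolation=cv2.INTER_CUBIC))
```

```text
(no output)
```

View pics/w24z.png

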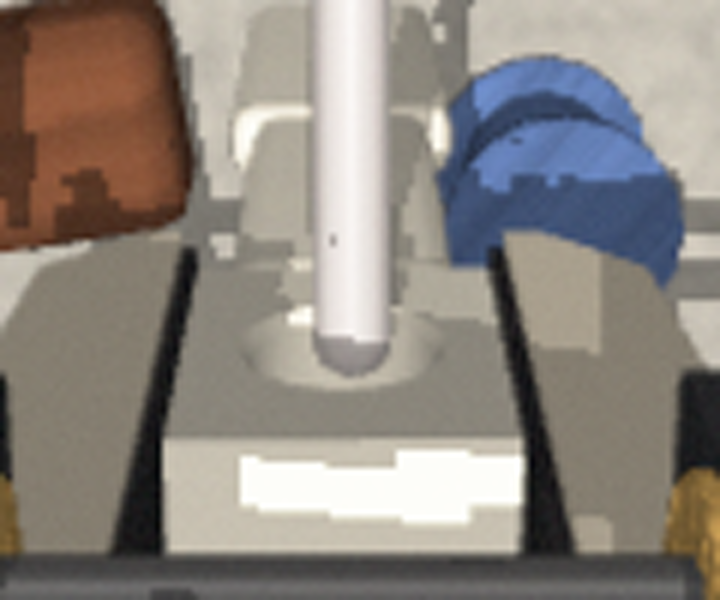

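```bash
python3 -m inch '[{"dp":[0.5,-6,1.6],"angular":[0,0,0],"grip":24},{"dp":[0,-6,1.5],"angular":[0,0,0],"grip":24},{"dp":[0,0,0],"angular":[0,0,0],"grip":24}]'
python3 - <<'E'
from h import *
plan((670.6,39.2,232.4),-86.5)
E
python3 -m inch '[{"dp":[0,-6,1.5],"angular":[0,0,0],"grip":24},{"dp":[0,-4,1.2],"angular":[0,0,0],"grip":24},{"dp":[0,0,0],"angular":[0,0,0],"grip":24}]'
python3 - <<'E'
from h import *
plan((670.6,39.2,232.4),-86.5); save('wrist','w25.png')
E
```

```text
time: 44.02
tcp_pos: [657.7, 37.8, 236.3]
tcp_rot: [[0.06, -0.998, 0.003], [-0.998, -0.06, -0.0], [0.0, -0.003, -1.0]]
ft_force: [-0.2, 0.7, -0.7]
gripper_width: 27.8
t 44.02 tcp [657.7  37.8 236.3] phi -86.57 tilt [ 0.17 -0.01] F [-0.2  0.7 -0.7] M [-0.02 -0.02 -0.03] w 27.8 j1,j6 [-0.11  1.4 ]
 turn about tool z (deg): -0.07
 dp now : [ -0.6 -12.9   3.9]
 dp after turn : [ -0.6 -12.9   3.9]
time: 44.4
tcp_pos: [668.4, 38.5, 233.4]
tcp_rot: [[0.06, -0.998, 0.003], [-0.998, -0.06, -0.0], [0.0, -0.003, -1.0]]
ft_force: [0.2, -0.5, -0.5]
gripper_width: 27.9
t 44.4 tcp [668.4  38.5 233.4] phi -86.56 tilt [ 0.17 -0.01] F [ 0.2 -0.5 -0.5] M [ 0.06 -0.04 -0.03] w 27.9 j1,j6 [-0.11  1.4 ]
 turn about tool z (deg): -0.06
 dp now : [-0.6 -2.2  1. ]
 dp after turn : [-0.6 -2.2  1. ]
```

View pics/w25.png

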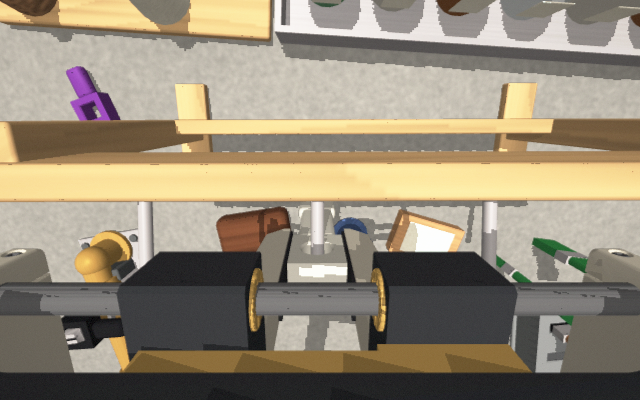

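```bash
python3 -m inch '[{"dp":[0,0,2],"angular":[0,0,0],"grip":24},{"dp":[0,0,1.5],"angular":[0,0,0],"grip":24},{"dp":[0,0,0],"angular":[0,0,0],"grip":24}]'
python3 - <<'E'
from h import *
plan()
E
python3 -m inch '[{"dp":[0,0,0],"angular":[0,0,0],"grip":32},{"dp":[0,0,0],"angular":[0,0,0],"grip":45},{"dp":[0,0,0],"angular":[0,0,0],"grip":60},{"dp":[0,0,0],"angular":[0,0,0],"grip":60},{"dp":[0,0,0],"angular":[0,0,0],"grip":60}]'
python3 - <<'E'
from h import *
plan(); save('wrist','w26.png')
E
```

```text
time: 44.82
tcp_pos: [668.0, 38.5, 229.8]
tcp_rot: [[0.06, -0.998, 0.003], [-0.998, -0.06, -0.0], [0.0, -0.003, -1.0]]
ft_force: [-0.9, -0.1, -0.8]
gripper_width: 27.9
t 44.83 tcp [668.   38.5 229.8] phi -86.57 tilt [ 0.16 -0.01] F [-0.9 -0.1 -0.8] M [-0.02 -0.02 -0.06] w 27.9 j1,j6 [-0.11  1.4 ]
time: 45.45
tcp_pos: [668.1, 38.5, 230.4]
tcp_rot: [[0.06, -0.998, 0.004], [-0.998, -0.06, -0.0], [0.001, -0.004, -1.0]]
ft_force: [-1.2, -0.2, -0.5]
gripper_width: 59.6
t 45.45 tcp [668.1  38.5 230.4] phi -86.56 tilt [ 0.21 -0.02] F [-1.2 -0.2 -0.5] M [ 0.01  0.04 -0.02] w 59.6 j1,j6 [-0.11  1.4 ]
```

View pics/w26.png

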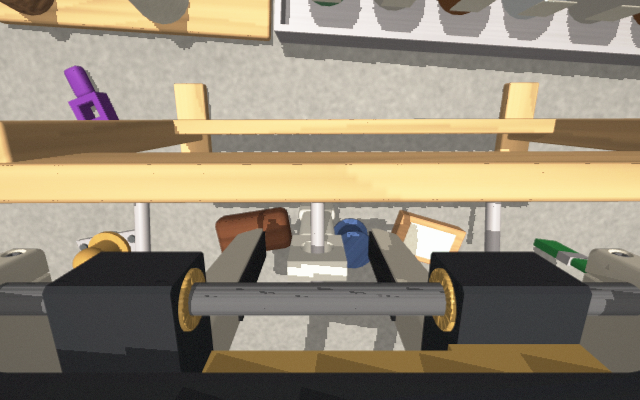

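```bash
python3 -m inch '[{"dp":[0,0,-25],"angular":[0,0,0],"grip":60},{"dp":[0,0,-50],"angular":[0,0,0],"grip":70},{"dp":[0,0,-40],"angular":[0,0,0],"grip":80},{"dp":[0,60,0],"angular":[0,0,0],"grip":80},{"dp":[0,40,0],"angular":[0,0,0],"grip":80},{"dp":[0,0,0],"angular":[0,0,0],"grip":80}]'
python3 - <<'E'
from h import *
plan((498.9,-286.7,260),-80.6); save('wrist','w27.png'); save('side','s3.png')
E
```

```text
time: 46.25
tcp_pos: [568.0, 31.9, 347.3]
tcp_rot: [[0.06, -0.998, 0.003], [-0.998, -0.06, -0.001], [0.001, -0.003, -1.0]]
ft_force: [0.7, -1.3, -0.1]
gripper_width: 80.1
t 46.25 tcp [568.   31.9 347.3] phi -86.57 tilt [ 0.2  -0.03] F [ 0.7 -1.3 -0.1] M [-0.02 -0.02  0.02] w 80.1 j1,j6 [-0.14  1.37]
 turn about tool z (deg): -5.97
 dp now : [313.8  88.3  87.3]
 dp after turn : [303.  120.2  87.3]
```

View pics/w27.png

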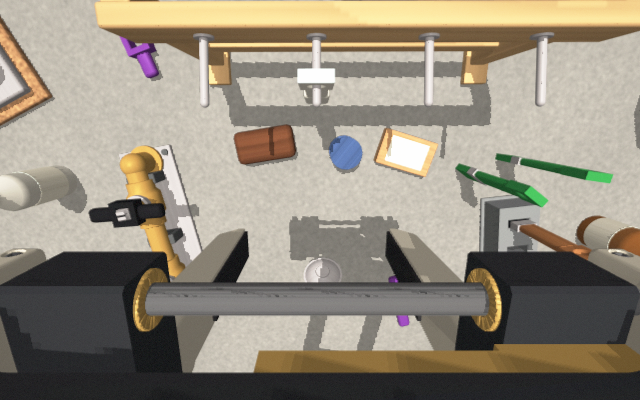

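View pics/s3.png

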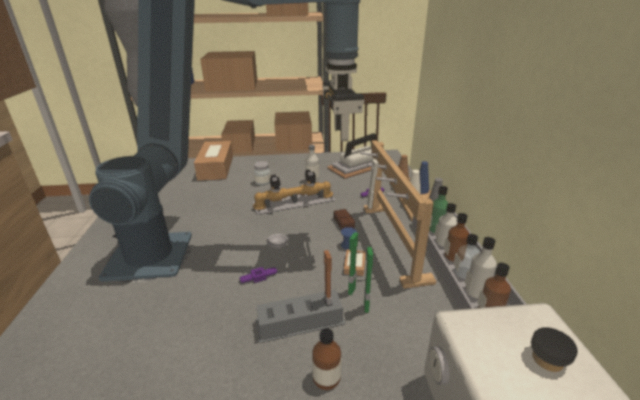

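```bash
python3 -m inch '[{"dp":[0,0,0],"angular":[0,0,-6],"grip":70},{"dp":[50,20,0],"angular":[0,0,0],"grip":70},{"dp":[50,20,0],"angular":[0,0,0],"grip":70},{"dp":[50,20,0],"angular":[0,0,0],"grip":70},{"dp":[50,20,0],"angular":[0,0,0],"grip":70},{"dp":[50,20,20],"angular":[0,0,0],"grip":70},{"dp":[50,20,40],"angular":[0,0,0],"grip":70},{"dp":[0,0,20],"angular":[0,0,0],"grip":70},{"dp":[0,0,0],"angular":[0,0,0],"grip":70}]'
python3 - <<'E'
from h import *
plan((498.7,-286.5,160),-80.6); level(); save('wrist','w28.png')
E
```

```text
time: 47.48
tcp_pos: [512.1, -293.1, 262.3]
tcp_rot: [[0.17, -0.985, 0.004], [-0.985, -0.17, 0.001], [-0.001, -0.004, -1.0]]
ft_force: [-0.1, 0.7, 0.2]
gripper_width: 70.0
t 47.48 tcp [ 512.1 -293.1  262.3] phi -80.21 tilt [0.23 0.07] F [-0.1  0.7  0.2] M [ 0.01 -0.03 -0.04] w 70.0 j1,j6 [-0.71  0.69]
 turn about tool z (deg): 0.39
 dp now : [ -8.7  12.5 102.3]
 dp after turn : [ -8.7  12.1 102.3]
 level angular: [-0.24  0.03  0.  ]
```

View pics/w28.png

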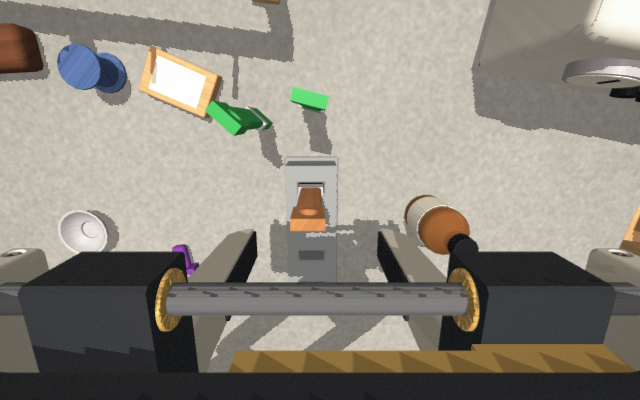

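```bash
python3 - <<'E'
from h import *
im=cv2.imread('pics/w28.png'); cv2.imwrite('pics/w28z.png',cv2.resize(im[170:240,270:350],None,fx=8,fy=8,interpolation=cv2.INTER_CUBIC))
print(px2w('wrist',(308,224.5),185))
E
python3 -m inch '[{"dp":[-8.7,12.5,5],"angular":[-0.2,0,0.3],"grip":70},{"dp":[0,0,25],"angular":[0,0,0],"grip":65},{"dp":[0,0,15],"angular":[0,0,0],"grip":60},{"dp":[0,0,0],"angular":[0,0,0],"grip":60},{"dp":[0,0,0],"angular":[0,0,0],"grip":60}]'
python3 - <<'E'
from h import *
plan((498.7,-286.5,160),-80.6); level(); save('wrist','w29.png')
E
```

```text
[ 499.54580467 -287.77013339  185.        ]
time: 48.15
tcp_pos: [503.9, -287.2, 222.9]
tcp_rot: [[0.17, -0.985, 0.009], [-0.985, -0.17, -0.007], [0.009, -0.008, -1.0]]
ft_force: [-0.8, -0.4, 0.5]
gripper_width: 60.4
t 48.15 tcp [ 503.9 -287.2  222.9] phi -80.22 tilt [ 0.53 -0.41] F [-0.8 -0.4  0.5] M [-0.06 -0.01 -0.03] w 60.4 j1,j6 [-0.71  0.69]
 turn about tool z (deg): 0.38
 dp now : [-2.1  5.5 62.8]
 dp after turn : [-1.5  5.  62.9]
 level angular: [-0.45 -0.49  0.  ]
```

View pics/w28z.png

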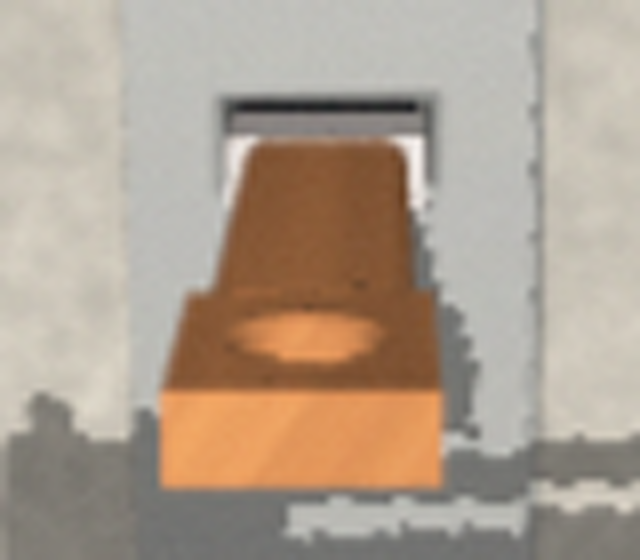

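View pics/w29.png

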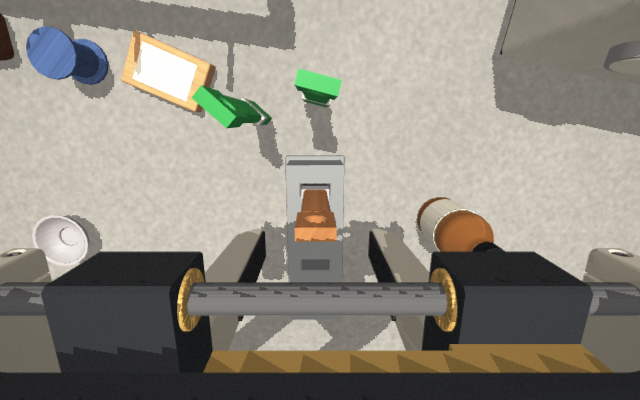

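```bash
python3 -m inch '[{"dp":[-1.6,5.3,10],"angular":[-0.4,-0.5,0.4],"grip":60},{"dp":[0,0,20],"angular":[0,0,0],"grip":60},{"dp":[0,0,15],"angular":[0,0,0],"grip":60},{"dp":[0,0,0],"angular":[0,0,0],"grip":60}]'
python3 - <<'E'
from h import *
plan((499,-287,160),-80.6); level()
E
```

```text
time: 48.7
tcp_pos: [498.1, -287.1, 177.0]
tcp_rot: [[0.162, -0.987, 0.001], [-0.987, -0.162, -0.0], [0.0, -0.001, -1.0]]
ft_force: [-0.2, -0.1, 0.3]
gripper_width: 60.1
t 48.7 tcp [ 498.1 -287.1  177. ] phi -80.69 tilt [ 0.08 -0.01] F [-0.2 -0.1  0.3] M [ 0.   -0.01 -0.01] w 60.1 j1,j6 [-0.72  0.69]
 turn about tool z (deg): -0.09
 dp now : [ 0.  -0.8 17. ]
 dp after turn : [ 0.  -0.9 17. ]
 level angular: [-0.08 -0.03  0.  ]
```

```bash
python3 -m inch '[{"dp":[0,-0.8,11],"angular":[0,0,0],"grip":60},{"dp":[0,0,5],"angular":[0,0,0],"grip":60},{"dp":[0,0,0],"angular":[0,0,0],"grip":45},{"dp":[0,0,0],"angular":[0,0,0],"grip":34},{"dp":[0,0,0],"angular":[0,0,0],"grip":26},{"dp":[0,0,0],"angular":[0,0,0],"grip":24},{"dp":[0,0,0],"angular":[0,0,0],"grip":24},{"dp":[0,0,0],"angular":[0,0,0],"grip":24}]'
python3 - <<'E'
from h import *
plan((499,-287,160),-80.6); level()
E
python3 -m inch '[{"dp":[0,0,-15],"angular":[0,0,0],"grip":24},{"dp":[0,0,-30],"angular":[0,0,0],"grip":24},{"dp":[0,0,-50],"angular":[0,0,0],"grip":24},{"dp":[0,0,-50],"angular":[0,0,0],"grip":24},{"dp":[0,0,-45],"angular":[0,0,0],"grip":24},{"dp":[0,0,0],"angular":[0,0,0],"grip":24},{"dp":[0,0,0],"angular":[0,0,0],"grip":24}]'
python3 - <<'E'
from h import *
plan((560,-80,355),-86.5); level(); itembox('it3.png',175,-25,S=5)
E
```

```text
time: 49.7
tcp_pos: [499.8, -287.7, 161.7]
tcp_rot: [[0.162, -0.987, 0.004], [-0.987, -0.162, -0.002], [0.003, -0.003, -1.0]]
ft_force: [-0.7, 0.3, -0.9]
gripper_width: 27.9
t 49.7 tcp [ 499.8 -287.7  161.7] phi -80.69 tilt [ 0.21 -0.13] F [-0.7  0.3 -0.9] M [ 0.02 -0.01 -0.02] w 27.9 j1,j6 [-0.72  0.69]
 turn about tool z (deg): -0.09
 dp now : [-0.9  0.7  1.7]
 dp after turn : [-0.9  0.7  1.7]
 level angular: [-0.19 -0.16  0.  ]
time: 50.58
tcp_pos: [498.6, -286.8, 362.8]
tcp_rot: [[0.162, -0.987, 0.006], [-0.987, -0.162, -0.004], [0.005, -0.005, -1.0]]
ft_force: [0.4, 0.2, -0.3]
gripper_width: 27.5
t 50.58 tcp [ 498.6 -286.8  362.8] phi -80.7 tilt [ 0.35 -0.24] F [ 0.4  0.2 -0.3] M [-0.02  0.02  0.02] w 27.5 j1,j6 [-0.72  0.69]
 turn about tool z (deg): 5.8
 dp now : [-194.2  -94.     7.3]
 dp after turn : [-202.7  -73.9    7.8]
 level angular: [-0.31 -0.3   0.  ]
```

View pics/it3.png

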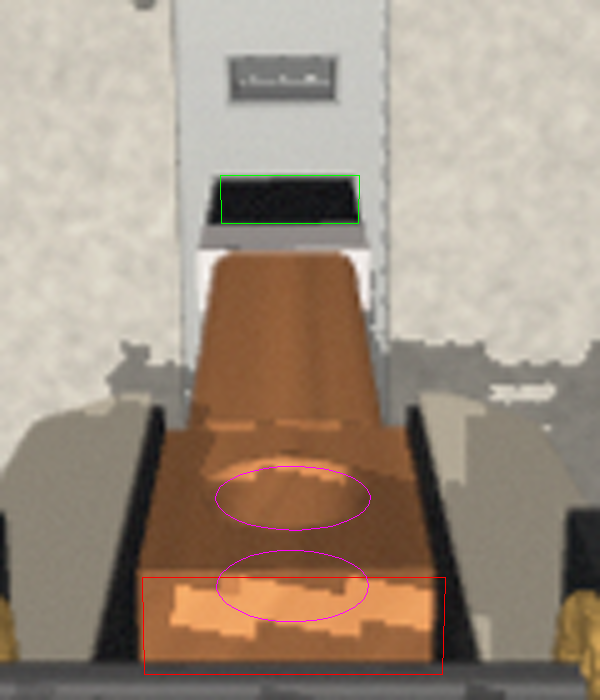

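```bash
python3 -m inch '[{"dp":[0,0,0],"angular":[-0.3,-0.3,5.8],"grip":24},{"dp":[-41,-15,0],"angular":[0,0,0],"grip":24},{"dp":[-41,-15,0],"angular":[0,0,0],"grip":24},{"dp":[-41,-15,0],"angular":[0,0,0],"grip":24},{"dp":[-41,-15,0],"angular":[0,0,0],"grip":24},{"dp":[-41,-15,0],"angular":[0,0,0],"grip":24},{"dp":[0,0,0],"angular":[0,0,0],"grip":24},{"dp":[0,0,0],"angular":[0,0,0],"grip":24}]'
python3 - <<'E'
from h import *
plan((618,-53,310),-86.5); level()
save('wrist','w30.png')
E
```

```text
time: 51.62
tcp_pos: [559.4, -71.0, 350.0]
tcp_rot: [[0.055, -0.998, -0.021], [-0.998, -0.055, 0.011], [-0.012, 0.02, -1.0]]
ft_force: [-0.1, 0.2, -0.1]
gripper_width: 27.9
t 51.62 tcp [559.4 -71.  350. ] phi -86.84 tilt [-1.21  0.62] F [-0.1  0.2 -0.1] M [ 0.04 -0.02  0.01] w 27.9 j1,j6 [-0.33  1.19]
 turn about tool z (deg): -0.34
 dp now : [-14.3 -60.3  39. ]
 dp after turn : [-14.4 -59.6  40. ]
 level angular: [ 1.17  0.69 -0.  ]
```

View pics/w30.png

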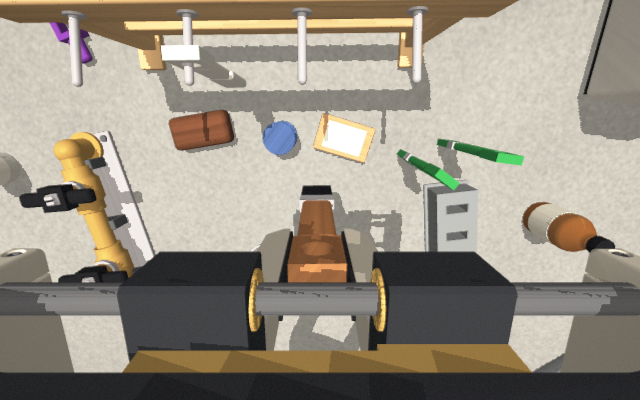

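```bash
python3 -m inch '[{"dp":[0,0,0],"angular":[1.2,0.7,-0.3],"grip":24},{"dp":[-7,-29,5],"angular":[0,0,0],"grip":24},{"dp":[-7,-29,15],"angular":[0,0,0],"grip":24},{"dp":[0,0,15],"angular":[0,0,0],"grip":24},{"dp":[0,0,0],"angular":[0,0,0],"grip":24},{"dp":[0,0,0],"angular":[0,0,0],"grip":24}]'
python3 - <<'E'
from h import *
plan((625,-53,244),-86.5); level()
E
```

```text
time: 52.42
tcp_pos: [615.1, -59.8, 314.7]
tcp_rot: [[0.052, -0.999, 0.004], [-0.999, -0.052, -0.003], [0.004, -0.003, -1.0]]
ft_force: [0.0, 0.1, -0.6]
gripper_width: 27.8
t 52.42 tcp [615.1 -59.8 314.7] phi -87.01 tilt [ 0.21 -0.19] F [ 0.   0.1 -0.6] M [-0.01 -0.02  0.04] w 27.8 j1,j6 [-0.28  1.24]
 turn about tool z (deg): -0.51
 dp now : [ -6.5 -10.   70.7]
 dp after turn : [ -6.2 -10.3  70.7]
 level angular: [-0.2 -0.2  0. ]
```

```bash
python3 -m inch '[{"dp":[-6.3,-8,15],"angular":[-0.2,-0.2,-0.5],"grip":24},{"dp":[0,0,25],"angular":[0,0,0],"grip":24},{"dp":[0,0,22],"angular":[0,0,0],"grip":24},{"dp":[0,0,0],"angular":[0,0,0],"grip":24},{"dp":[0,0,0],"angular":[0,0,0],"grip":24}]'
python3 - <<'E'
from h import *
plan((630,-52.7,244),-86.5); level()
save('wrist','w31.png')
itembox('it4.png',175,-23.3,yoff=-1.0,S=5,box=(240,170,400,290))
E
```

```text
time: 53.05
tcp_pos: [623.7, -52.6, 252.1]
tcp_rot: [[0.062, -0.998, 0.004], [-0.998, -0.062, -0.0], [0.0, -0.004, -1.0]]
ft_force: [1.1, -0.7, -0.3]
gripper_width: 28.1
t 53.05 tcp [623.7 -52.6 252.1] phi -86.47 tilt [ 0.23 -0.01] F [ 1.1 -0.7 -0.3] M [-0.02  0.03 -0.01] w 28.1 j1,j6 [-0.26  1.25]
 turn about tool z (deg): 0.03
 dp now : [ 0.5 -6.3  8.2]
 dp after turn : [ 0.5 -6.3  8.1]
 level angular: [-0.23 -0.03  0.  ]
```

View pics/it4.png

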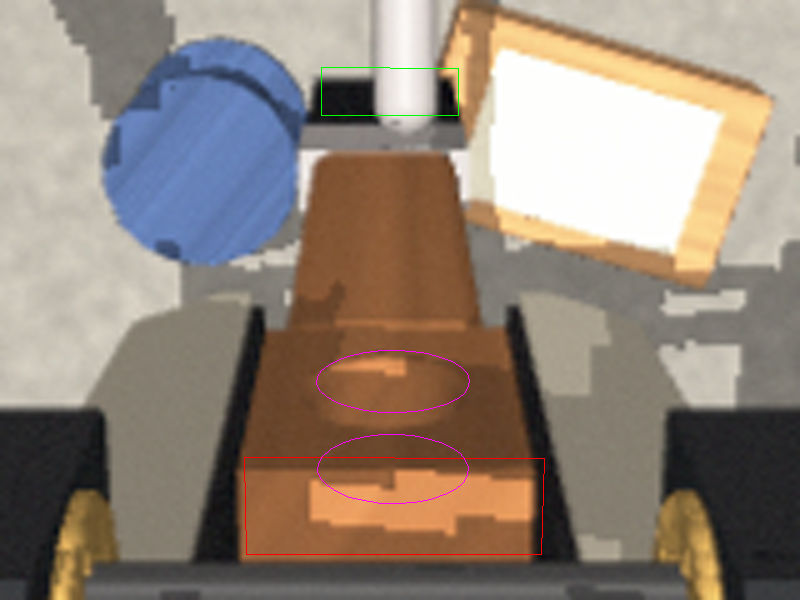

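```bash
python3 -m inch '[{"dp":[2,-6.3,8.3],"angular":[-0.2,0,0],"grip":24},{"dp":[0,0,0],"angular":[0,0,0],"grip":24}]'
python3 - <<'E'
from h import *
plan((633.5,-54,243.3),-86.5)
E
python3 -m inch '[{"dp":[0,-9,1.5],"angular":[0,0,0],"grip":24},{"dp":[0,-6,1.2],"angular":[0,0,0],"grip":24},{"dp":[0,0,0],"angular":[0,0,0],"grip":24}]'
python3 - <<'E'
from h import *
plan((675.4,-51.5,234.3),-86.5)
im=save('wrist','w32.png')[:,:,::-1]; cv2.imwrite('pics/w32z.png',cv2.resize(im[190:290,260:380],None,fx=6,fy=6,interpolation=cv2.INTER_CUBIC))
E
```

```text
time: 53.4
tcp_pos: [631.2, -54.5, 244.8]
tcp_rot: [[0.061, -0.998, 0.003], [-0.998, -0.061, -0.001], [0.001, -0.003, -1.0]]
ft_force: [0.1, -0.6, -1.2]
gripper_width: 27.6
t 53.4 tcp [631.2 -54.5 244.8] phi -86.48 tilt [ 0.17 -0.07] F [ 0.1 -0.6 -1.2] M [0.06 0.01 0.05] w 27.6 j1,j6 [-0.26  1.25]
 turn about tool z (deg): 0.02
 dp now : [-0.4 -2.3  1.5]
 dp after turn : [-0.4 -2.3  1.5]
time: 53.78
tcp_pos: [647.8, -53.7, 242.1]
tcp_rot: [[0.061, -0.998, 0.004], [-0.998, -0.061, -0.001], [0.001, -0.003, -1.0]]
ft_force: [-0.2, 0.6, -0.0]
gripper_width: 28.0
t 53.77 tcp [647.8 -53.7 242.1] phi -86.48 tilt [ 0.2  -0.07] F [-0.2  0.6 -0. ] M [0.05 0.03 0.04] w 28.0 j1,j6 [-0.25  1.26]
 turn about tool z (deg): 0.02
 dp now : [ -0.5 -27.7   7.9]
 dp after turn : [ -0.5 -27.7   7.8]
```

View pics/w32z.png

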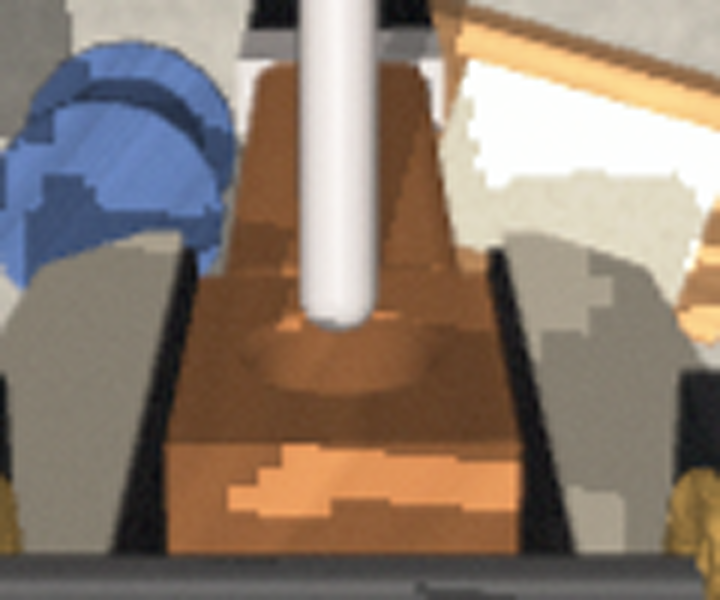

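```bash
python3 -m inch '[{"dp":[0,-4,1.8],"angular":[0,0,0],"grip":24},{"dp":[0,-4,1.4],"angular":[0,0,0],"grip":24},{"dp":[0,0,0],"angular":[0,0,0],"grip":24}]'
python3 - <<'E'
from h import *
plan((675.4,-52,234.3),-86.5)
im=save('wrist','w33.png')[:,:,::-1]; cv2.imwrite('pics/w33z.png',cv2.resize(im[190:290,260:380],None,fx=6,fy=6,interpolation=cv2.INTER_CUBIC))
E
```

```text
time: 54.2
tcp_pos: [656.0, -53.1, 238.9]
tcp_rot: [[0.061, -0.998, 0.003], [-0.998, -0.061, -0.001], [0.001, -0.003, -1.0]]
ft_force: [0.4, -0.5, -0.7]
gripper_width: 27.9
t 54.2 tcp [656.  -53.1 238.9] phi -86.48 tilt [ 0.2  -0.07] F [ 0.4 -0.5 -0.7] M [0.06 0.02 0.  ] w 27.9 j1,j6 [-0.25  1.26]
 turn about tool z (deg): 0.02
 dp now : [  0.1 -19.5   4.6]
 dp after turn : [  0.1 -19.5   4.6]
```

View pics/w33z.png

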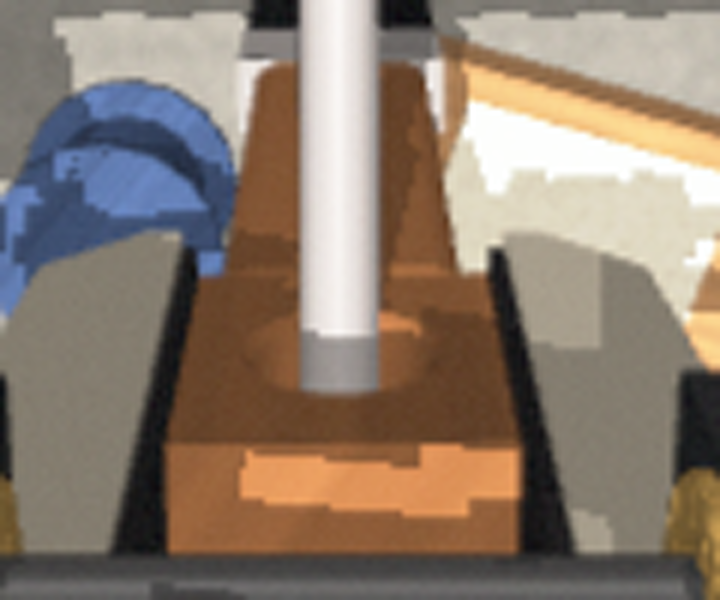

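The peg is passing through the eye without any force, so I'll carry on along it.

```bash
python3 -m inch '[{"dp":[0,-6,1.4],"angular":[0,0,0],"grip":24},{"dp":[0,-6,1.4],"angular":[0,0,0],"grip":24},{"dp":[0,-4,1],"angular":[0,0,0],"grip":24},{"dp":[0,0,0],"angular":[0,0,0],"grip":24}]'
python3 - <<'E'
from h import *
plan((675.4,-52,234.3),-86.5)
E
python3 -m inch '[{"dp":[0,0,1.5],"angular":[0,0,0],"grip":24},{"dp":[0,0,1.5],"angular":[0,0,0],"grip":24},{"dp":[0,0,0],"angular":[0,0,0],"grip":24}]'
python3 - <<'E'
from h import *
plan()
E
```

```text
time: 54.75
tcp_pos: [673.1, -52.1, 235.0]
tcp_rot: [[0.061, -0.998, 0.004], [-0.998, -0.061, -0.001], [0.002, -0.004, -1.0]]
ft_force: [-0.5, 0.4, -0.7]
gripper_width: 27.9
t 54.75 tcp [673.1 -52.1 235. ] phi -86.48 tilt [ 0.21 -0.08] F [-0.5  0.4 -0.7] M [ 0.04  0.02 -0.04] w 27.9 j1,j6 [-0.24  1.27]
 turn about tool z (deg): 0.02
 dp now : [ 0.  -2.3  0.7]
 dp after turn : [ 0.  -2.3  0.7]
time: 55.12
tcp_pos: [672.8, -52.1, 231.7]
tcp_rot: [[0.061, -0.998, 0.003], [-0.998, -0.061, -0.001], [0.001, -0.003, -1.0]]
ft_force: [-1.0, -1.4, -1.5]
gripper_width: 27.6
t 55.12 tcp [672.8 -52.1 231.7] phi -86.48 tilt [ 0.18 -0.07] F [-1.  -1.4 -1.5] M [ 0.04 -0.02 -0.03] w 27.6 j1,j6 [-0.24  1.27]
```

```bash
python3 -m inch '[{"dp":[0,0,0],"angular":[0,0,0],"grip":32},{"dp":[0,0,0],"angular":[0,0,0],"grip":45},{"dp":[0,0,0],"angular":[0,0,0],"grip":60},{"dp":[0,0,0],"angular":[0,0,0],"grip":60},{"dp":[0,0,0],"angular":[0,0,0],"grip":60},{"dp":[0,0,-25],"angular":[0,0,0],"grip":60},{"dp":[0,0,-50],"angular":[0,0,0],"grip":70},{"dp":[0,0,-40],"angular":[0,0,0],"grip":80},{"dp":[0,60,0],"angular":[0,0,0],"grip":80},{"dp":[0,60,0],"angular":[0,0,0],"grip":80},{"dp":[0,0,0],"angular":[0,0,0],"grip":80}]'
python3 - <<'E'
from h import *
plan(); save('wrist','w34.png'); save('side','s4.png')
E
```

```text
time: 56.5
tcp_pos: [551.3, -60.0, 348.1]
tcp_rot: [[0.061, -0.998, 0.002], [-0.998, -0.061, -0.001], [0.002, -0.002, -1.0]]
ft_force: [0.5, 0.2, 0.4]
gripper_width: 80.0
t 56.5 tcp [551.3 -60.  348.1] phi -86.48 tilt [ 0.09 -0.08] F [0.5 0.2 0.4] M [ 0.05 -0.04  0.02] w 80.0 j1,j6 [-0.31  1.2 ]
```

View pics/w34.png

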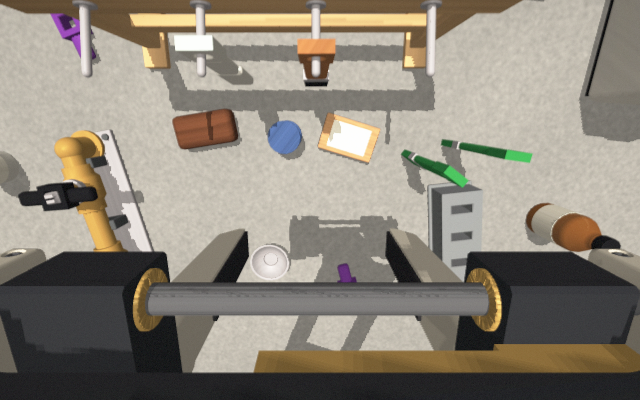

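View pics/s4.png

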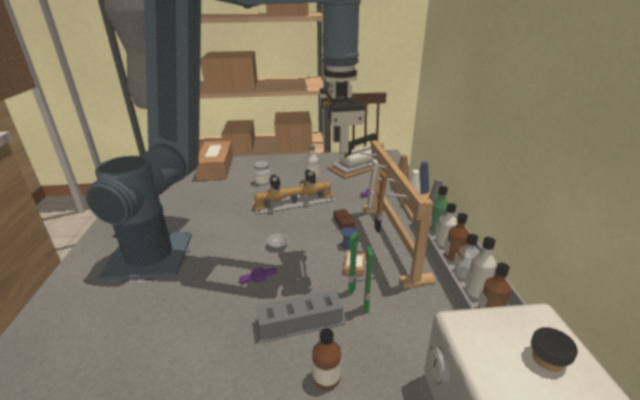

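Run:
```python
from h import *
im=save('top','top9.png')[:,:,::-1]; cv2.imwrite('pics/top9z.png',cv2.resize(im[100:290,170:480],None,fx=2.5,fy=2.5,interpolation=cv2.INTER_CUBIC))
```

```text
(no output)
```

View pics/top9z.png

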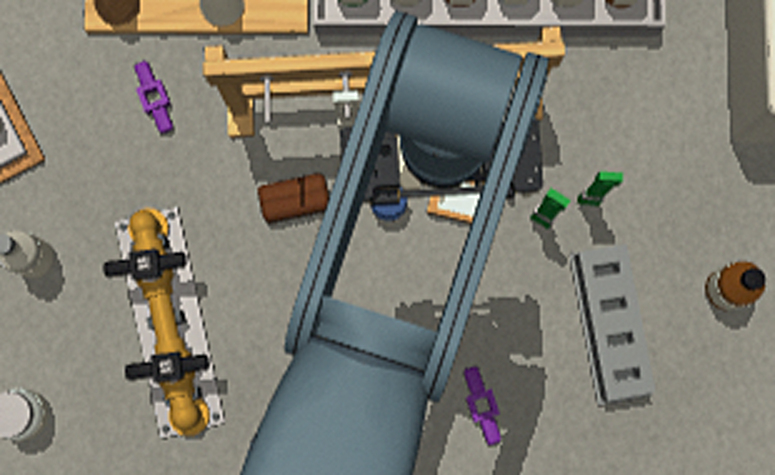

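The top view shows both bars across the pipe, at (145,263) and (166,367) in the crop. The drainer is empty, the bystanders are where they were, and the robot is clear of everything. I'm handing in.

```bash
python3 -c "
from h import *
print(job.job_done())"
```

```text
the job is handed in; nothing more can be done
None
```

The job is handed in at about 57 s of the 210 s allowed, with no verdict reported.

**Handles:** Both black tee handles are on the stems with their bars along the slots. I felt each one seat, at 6 N and 12 N of contact with the hub at about 85 mm. One handle had been knocked aside during the run, so I found it again before picking it up.

**Valves:** Both are turned clockwise to their stops. The turning moment rose to 0.86 N m on the near valve and 0.49 N m on the far one, against 0.06 N m of friction.

**Hanging:** The one bone hangs on peg 2 and the one brown brush on peg 3. Only these two stood in the draining block, and it is now empty.

**Last checks:** The last wrist and side pictures show both things hanging. The top view shows both bars across the pipe and the purple and green look-alikes where they were, though the arm hid part of the rail, the spool and the pin dish.
- **Slot angles:** They measured about -75° and -74°, where exactly shut would be about -76°. That is within my measuring error, and the moments say both valves are at their stops.
- **Handle angles:** The bars sit about 8° past the slots, which is roughly the stated play and my reading error.

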